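# Test the RCD, then fit and load the drip rack at the wet bench before power goes back on

## Task

Get the wet bench ready: press the yellow test button on the residual-current unit and keep it pressed until its blue lever drops, so the lap is dead while you work beside it. Then hook the drip rack into the top pair of slots in the uprights, press it down until the catch locks it, and lay every diamond hand pad that is there, and the cork backing block if it is there, flat in the rack, one to a bay. Last of all lift the blue lever fully back up to restore the supply, and leave the other things on the bench where they are.

Things in the scene. Friction and masses are not known exactly. Their poses are not given: they have to be found in the camera images.
- test_button (a joint): yellow round push button, 20 mm across, on the white breaker face of the grey sloped unit; 0 = out, 0.006 m = fully in (about 7 N); springs back. At 2 to 3 mm (about 5 N) it lets go the latch that holds the blue lever up, and the lever snaps down by itself. It dips by itself as the lever is latched again
- button_top (a point): centre of the test button's top, moves with it. z axis points out of the sloping face (20 degrees from vertical, leaning towards the robot), x up the slope, y level, towards the lever. 7.5 mm proud of the white face; goes in along -z
- rcd_lever (a joint): blue lever on the unit, 24 mm wide, standing about 33 mm out of the white face, 12 mm thick at its end; 0 = up (on, leaning up the slope), 0.76 rad = dropped (off, leaning down-slope). Its spring holds it down (lifting takes up to 9 N at its end); only pushed fully up to 0 does it latch (it then rests at 0.03 to 0.09); let go sooner it drops back. Lift it along its arc
- lever_tip (a point): middle of the lever's outer end, moves with it on an arc of 47 mm radius about a level axis along this point's y. Up, it is 17 mm up-slope of that axis; dropped, 17 mm down-slope. The up-slope direction is x of button_top
- rcd_unit: fixed grey sloped console of the residual-current unit, 130 deep (x) by 120 wide (y), 48 mm high in front, 95 mm at its back (+x); origin at the centre of its underside, z up. White breaker face in the middle of the slope: lever at local y +20 mm, button at local y -27 mm
- stand: fixed blue stand: two slotted uprights, 218 mm high, 30 mm wide, centred at local y +55 and -55 mm, front faces at local x 0 facing -x, 3 mm sheet. Each has three slots 13 wide and 38 high, bottoms at 155, 105 and 55 mm. Open between the uprights (80 mm) above the cross-bar at 105 to 129 mm. Origin on the bench under the middle of the front faces, x away from the robot, z up
- slot_left (a point): middle of the bottom edge of the left upright's top slot, on its front face (155 mm high); axes as the stand
- slot_right (a point): the same on the right upright
- rack_seat (a point): origin and axes of the drip rack when hooked in the top slots and locked (55 mm in front of the uprights' faces, 100 mm high). Bring the rack in 22 to 28 mm above this, move it along +x till its back plate meets the uprights, then press down: a brass spring catch on the cross-bar resists over the last 17 mm (about 10 N, more than the rack's weight) and snaps over the plate's lower edge
- drip_rack: loose light-grey wire rack, 0.3 kg. Floor x -173 to +51, y +-83 mm, 4 mm thick; lips 10 mm high in front, 12 at the sides; ribs 10 mm high at y 0 and x -62 mm make four bays 78 mm wide, centres y +-41 mm, x -6 (rear, 112 mm long) and -117 mm (front, 106 mm long). Back plate 78 mm high at x 51 to 55, orange grip above its middle, two hooks behind. Origin at the underside, x to the back plate, z up
- rack_grip (a point): centre of the top edge of the rack's orange grip, 112 mm above the rack's underside at local x 53, y 0 mm: an upright plate 8 mm thick (x), 46 mm wide (y), 36 mm high; pinch it across its thickness from above
- rack_hook (a point): underside of the rack's left hook where it leaves the back plate (local x 55, y 55, z 55 mm); the right one is at y -55. Each is 5 mm thick (y): a tongue 8 mm high, running 11 mm back, with a 6 mm leg at its end turned down to z 36 mm (5 mm gap to the plate)
- pad_green: black diamond hand pad with a green layer underneath, 55 x 90 x 22 mm (x, y, z), 70 g; origin at the centre of its underside, z up; grasp across the 55 mm; may be absent
- pad_red: black diamond hand pad with a red layer underneath, 55 x 90 x 22 mm (x, y, z), 70 g; origin at the centre of its underside, z up; grasp across the 55 mm; may be absent
- pad_yellow: black diamond hand pad with a yellow layer underneath, 55 x 90 x 22 mm (x, y, z), 70 g; origin at the centre of its underside, z up; grasp across the 55 mm; may be absent
- glass_block: teal octagonal glass block, 55 mm across, 42 mm high; to be left alone
- polish_tin: round tin with a green lid, 77 mm across, 34 mm high; to be left alone
- cork_block: brown cork backing block, 50 x 85 x 30 mm (x, y, z), 40 g; origin at the centre of its underside, z up; grasp across the 50 mm; may be absent
- glass_bar: blue glass bar, 25 x 100 x 18 mm; to be left alone

How it is judged:
On the way, in this order (a step that is already met when the one before it is completed fails the run):
1. the test button is pressed by the fingers and the lever has dropped (value of joint rcd_lever above 0.65 rad and value of joint test_button above 0.0015 m and contact force between the fingers and test_button above 0.3 N), for 0.05 s.
2. with the lever still down, the rack is hooked into the top slots and locked down (value of joint rcd_lever above 0.65 rad and z of drip_rack in the frame of rack_seat between -0.005 and 0.003 m and x of drip_rack in the frame of rack_seat between -0.006 and 0.005 m and y of drip_rack in the frame of rack_seat between -0.008 and 0.008 m and angle between drip_rack's own z axis and vertical below 0.09 rad), for 0.2 s.
3. with the lever still down, every pad and the cork block, as far as present, lies flat in the rack, which is still locked (all of step 2 and x of pad_green in the frame of drip_rack between -0.14 and 0.02 m and y of pad_green in the frame of drip_rack between -0.07 and 0.07 m and z of pad_green in the frame of drip_rack between 0 and 0.009 m and angle between the z axis of each of pad_green, pad_red, pad_yellow, cork_block and the z axis of drip_rack, either way round below 0.06 rad and x of pad_red in the frame of drip_rack between -0.14 and 0.02 m and y of pad_red in the frame of drip_rack between -0.07 and 0.07 m and z of pad_red in the frame of drip_rack between 0 and 0.009 m and x of pad_yellow in the frame of drip_rack between -0.14 and 0.02 m and y of pad_yellow in the frame of drip_rack between -0.07 and 0.07 m and z of pad_yellow in the frame of drip_rack between 0 and 0.009 m and x of cork_block in the frame of drip_rack between -0.14 and 0.02 m and y of cork_block in the frame of drip_rack between -0.07 and 0.07 m and z of cork_block in the frame of drip_rack between 0 and 0.009 m), for 0.3 s.
4. the lever is lifted fully up (value of joint rcd_lever below 0.15 rad), for 0.2 s.
At the end, for the whole second after the job is handed in: Lever fully up (0.15 rad), button out; rack locked in the top slots (underside -5 to +3 mm from seat height, 6 mm in depth, 8 mm sideways, level to 0.09 rad); every pad and block present flat (0.06 rad) on the rack floor within a bay; all at rest (value of joint rcd_lever below 0.15 rad and value of joint test_button below 0.001 m and z of drip_rack in the frame of rack_seat between -0.005 and 0.003 m and x of drip_rack in the frame of rack_seat between -0.006 and 0.005 m and y of drip_rack in the frame of rack_seat between -0.008 and 0.008 m and angle between drip_rack's own z axis and vertical below 0.09 rad and x of pad_green in the frame of drip_rack between -0.14 and 0.02 m and y of pad_green in the frame of drip_rack between -0.07 and 0.07 m and z of pad_green in the frame of drip_rack between 0 and 0.009 m and angle between the z axis of each of pad_green, pad_red, pad_yellow, cork_block and the z axis of drip_rack, either way round below 0.06 rad and x of pad_red in the frame of drip_rack between -0.14 and 0.02 m and y of pad_red in the frame of drip_rack between -0.07 and 0.07 m and z of pad_red in the frame of drip_rack between 0 and 0.009 m and x of pad_yellow in the frame of drip_rack between -0.14 and 0.02 m and y of pad_yellow in the frame of drip_rack between -0.07 and 0.07 m and z of pad_yellow in the frame of drip_rack between 0 and 0.009 m and x of cork_block in the frame of drip_rack between -0.14 and 0.02 m and y of cork_block in the frame of drip_rack between -0.07 and 0.07 m and z of cork_block in the frame of drip_rack between 0 and 0.009 m and linear speed of each of pad_green, pad_red, pad_yellow, cork_block, drip_rack below 0.02 m/s); the robot touches nothing.
It fails at once if one of the bystanders (glass block, polish tin, blue glass bar) is moved more than 3 cm (distance of any of glass_block, polish_tin, glass_bar from where it was at the start of the episode above 0.03 m).
Of pad_green, pad_red, pad_yellow, cork_block only 3 to 4 are there at a start; the rules pass over those that are not, and their reading is None.
At some moment in a run one of pad_green, pad_red, pad_yellow, cork_block may be knocked a few centimetres aside while the robot is not near it.
It also fails if it takes over 200 s, if anything falls off the work surface, if the arm or the gripper's body presses on something with over 40 N, if the wrist force passes 120 N, or if a joint passes its speed limit or range.

## Robot

A 6-joint arm with a two-finger parallel gripper is mounted at the origin on a cart in front of the work surface, level with it; the furniture and walls round the work are solid. World frame = base frame: x ahead of the robot, y to its left, z up, the work surface at z = 0. Lengths are in m, angles in rad, forces in N, time in s.
With the tool pointing down it reaches from about 0.275 to 0.775 m from the base axis. Payload 14.6 kg.
Tool frame: the origin (TCP) lies between the finger pads; the fingertips stand 17 mm ahead of it and the grasp point (between the pads) lies 2 mm behind it (r.tip_extent is the distance from the TCP to the fingertips, in m); z points along the fingers, y is the direction in which the jaws open and shut (so a half turn about z gives the same grasp; the last joint's range is limited). The gripper opens to 85 mm and grips with 20 to 120 N. Pads are 22 mm wide; open, the fingers measure 114 mm over their backs; the gripper's body (76 mm by 85 mm) begins 54 mm behind the grasp point. The pads swing forward as they close: fully open they stand 13 mm farther back than shut.
Start: joints at [-1.416, 0.263, -0.048, 1.259, 0, 1.415], TCP at [0.16, -0.5, 0.248] pointing down, gripper open.
Joint ranges: [-2.65, 2.65], [-0.89, 1.7], [-1.18, 1.37], [-2.13, 2.11], [-1.35, 1.29], [-3.14, 3.14]. Speed limits (rad/s): [1.89, 1.89, 2.57, 2.79, 3.14, 3.14].

## Interface

Orientations are given as [roll, pitch, yaw] about the fixed x, y, z axes, in that order (R = Rz(yaw) Ry(pitch) Rx(roll)).
In Python, from rig import r, optics gives the robot as it stands.
- The arm moves only by the tool carry_out, never from a script. Its argument "series" is text: rows parted by semicolons, each of 6 numbers parted by spaces: the shift along the tool's x, y, z scaled (see below), then the turn, a rotation vector about the tool's x, y, z scaled (see below). A call has 1 to 12 rows; each row is the pose to reach, as a shift and turn from the pose commanded when the call began, along the tool's axes at that moment; what a row does not reach only later rows make up. The controller multiplies each number of a shift by 40 cm and each number of a turn by 2 rad. A row lasts 1/8 s, in which the tool goes at most 62.5 mm and 10.7 degrees, less where a joint would pass 70% of its speed; a pose out of reach is approached as far as the arm can. A call with a number of a shift or a turn outside -1 to 1 is refused whole. A call with a gripper value outside its range is refused whole. "jaw" is the finger opening in mm, from 0 to 85.4, set as the call begins (left out, the last holds). The fingers move at their own pace and stop on an object; "squeeze" is the grip in N (left out, the last holds). Time passes only in rows, so rows that repeat a pose let the fingers close. It gives the time, the measured TCP pose, the force and the opening at its end, in the units of the state.
- r.get_state(): the state, without advancing time (a new reading comes with each control period).
- optics.grab_frame(name): name is "scene" or "top" or "wrist"; returns a dict with "frame" (384x512x3 uint8, red, green, blue), "K" (3x3 intrinsics, pixels), "R" (3x3) and "t" (3): a world point X has camera coordinates R X + t; the wrist camera has in their place "mount" (4x4, takes a point from camera to tool coordinates, whose origin is the TCP and whose axes are the flange's). Camera axes: x right, y down, z forward; pixel columns grow to the right and rows downward; lengths in m; the calibration is good to about 2 mm. A picture is of the moment at which its call begins: read the wrist's pose just before it. There is no depth.
- r.finish_job(): hands the job in, once; it reports no verdict.
The state is a dict: "time_s": time; "joint_positions": joint angles; "qd": joint speeds; "effort": joint torques, N m; "ee_pos": TCP position; "ee_rot": TCP orientation; "contact_force": force on the tool from outside, world axes, zero at the start; "ft_torque": the same for the moment, N m; "finger_gap": finger opening in m.
Only numpy, scipy, OpenCV 4.12 (cv2) and the standard library are available. Lean on these libraries where they do the work, as an engineer would, in place of code of your own. Each camera call takes 0.05 s, during which the arm holds its last target.

## Working session

There is one attempt and no reset: what is moved stays moved. The work goes in short steps, Python scripts to look and compute and a tool call to move; the robot and the scene stay as the last step left them, time stands still between calls to the robot, and variables do not carry over. Pictures are saved under pics/ and viewed, and the job is handed in when it is done.

Besides the shell and the picture viewer there is one more tool, called as name(argument=value, ...) on one line, values as JSON. carry_out: Moves the arm, as the interface text tells. Its arguments: {"type":"object","properties":{"series":{"type":"string"},"jaw":{"type":"number"},"squeeze":{"type":"number"}},"required":["series"]}

```bash
ls -la; mkdir -p pics; python3 - <<'E'
from rig import r, optics
import cv2,numpy as np
s=r.get_state(); print(s, r.tip_extent)
for n in ["scene","top","wrist"]:
    f=optics.grab_frame(n); cv2.imwrite(f"pics/{n}0.png",f["frame"][:,:,::-1])
    print(n,{k:np.round(v,4).tolist() for k,v in f.items() if k!="frame"})
E
```

```text
total 12
drwxr-xr-x  3 agent agent 4096 Dec  6 10:37 .
drwxr-xr-x 23 root  root  4096 Dec  6 10:37 ..
drwxr-xr-x  2 agent agent 4096 Dec  6 10:37 pics
{'time_s': 0.0, 'joint_positions': array([-1.41631005e+00,  2.63538041e-01, -4.89207374e-02,  1.25941825e+00,
        2.58957970e-06,  1.41552567e+00]), 'qd': array([-0.0013614 , -0.00154841, -0.00169128, -0.00064187, -0.00089672,
        0.00126324]), 'effort': array([-7.39620773e-04, -6.37608933e+01,  3.84564543e+01,  1.34561947e-02,
       -2.96309117e-04, -1.99416087e-05]), 'ee_pos': array([ 0.16000482, -0.49975512,  0.2478232 ]), 'ee_rot': array([-3.14052535e+00, -1.69686554e-04,  3.09756841e-01]), 'contact_force': array([0.23592927, 0.17180789, 0.09944369]), 'ft_torque': array([-0.06060863,  0.00132601,  0.00253103]), 'finger_gap': 0.08551326213437442} 0.017
scene {'K': [[433.9641, 0.0, 256.3261], [0.0, 433.9641, 188.6297], [0.0, 0.0, 1.0]], 'R': [[-0.426, -0.9046, -0.0109], [-0.5128, 0.2513, -0.8209], [0.7453, -0.3442, -0.571]], 't': [0.2261, 0.3872, 1.0567]}
top {'K': [[379.0648, 0.0, 255.3366], [0.0, 379.0648, 192.9765], [0.0, 0.0, 1.0]], 'R': [[0.1149, -0.9934, 0.005], [-0.9671, -0.113, -0.2279], [0.227, 0.0213, -0.9737]], 't': [-0.071, 0.5514, 1.4689]}
wrist {'K': [[303.3431, 0.0, 259.1377], [0.0, 303.3431, 188.4812], [0.0, 0.0, 1.0]], 'mount': [[0.0012, -0.9518, -0.3067, 0.0781], [1.0, 0.0014, -0.0003, 0.0005], [0.0007, -0.3067, 0.9518, -0.1267], [0.0, 0.0, 0.0, 1.0]]}
```

View pics/scene0.png

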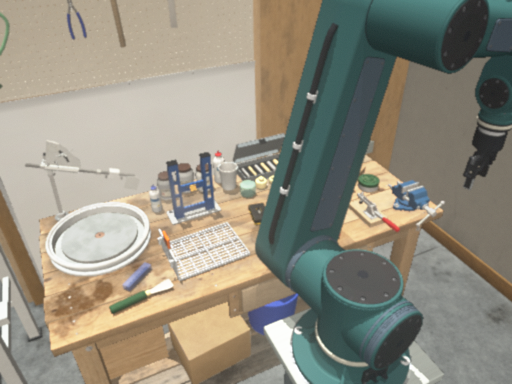

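View pics/top0.png

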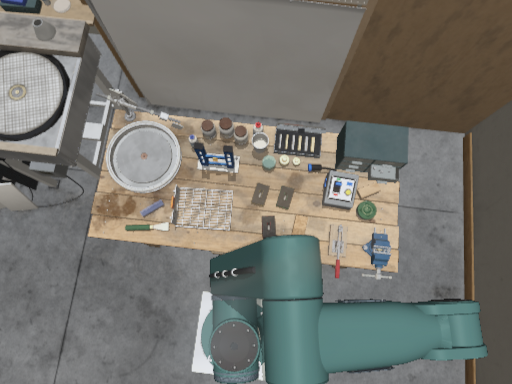

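View pics/wrist0.png

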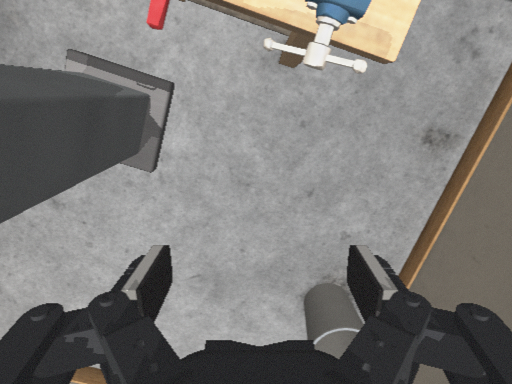

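```bash
cat > h.py <<'E'
from rig import r, optics
import cv2,numpy as np
from scipy.spatial.transform import Rotation as Ro
def pose():
    s=r.get_state(); return s["ee_pos"],Ro.from_euler('xyz',s["ee_rot"])
class Cam:
    def __init__(s,n):
        s.n=n
        p,R=pose()
        f=optics.grab_frame(n); s.im=f["frame"][:,:,::-1].copy(); s.K=f["K"]
        if n=="wrist":
            M=np.array(f["mount"]); T=np.eye(4);T[:3,:3]=R.as_matrix();T[:3,3]=p
            C=np.linalg.inv(T@M); s.R=C[:3,:3];s.t=C[:3,3]
        else: s.R=np.array(f["R"]);s.t=np.array(f["t"])
        s.c=-s.R.T@s.t
    def save(s,name,crop=None,k=1):
        im=s.im
        if crop: x0,y0,x1,y1=crop; im=im[y0:y1,x0:x1]
        cv2.imwrite("pics/"+name,cv2.resize(im,None,fx=k,fy=k,interpolation=cv2.INTER_CUBIC))
    def ray(s,uv):
        d=s.R.T@np.linalg.inv(s.K)@np.array([uv[0],uv[1],1.]); return d/np.linalg.norm(d)
    def plane(s,uv,z):
        d=s.ray(uv); return s.c+d*(z-s.c[2])/d[2]
    def proj(s,X):
        v=s.K@(s.R@np.array(X)+s.t); return v[:2]/v[2]
def tri(obs):
    A=np.zeros((3,3));b=np.zeros(3)
    for c,uv in obs:
        d=c.ray(uv);P=np.eye(3)-np.outer(d,d);A+=P;b+=P@c.c
    X=np.linalg.solve(A,b)
    return X,[np.round(c.proj(X)-uv,1).tolist() for c,uv in obs]
def rows(p,rpy):
    "shift/turn in scaled units from the current pose to the world pose"
    p0,R0=pose(); d=R0.inv().apply(np.array(p)-p0)/0.4
    w=(R0.inv()*Ro.from_euler('xyz',rpy)).as_rotvec()/2
    return np.round(d,4),np.round(w,4)
E
python3 - <<'E'
from h import *
t=Cam("top"); t.save("t1.png",(85,110,245,240),5); t.save("t2.png",(240,120,400,280),5)
s=Cam("scene"); s.save("s1.png",(60,140,260,290),4)
E
```

```text
(no output)
```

View pics/t1.png

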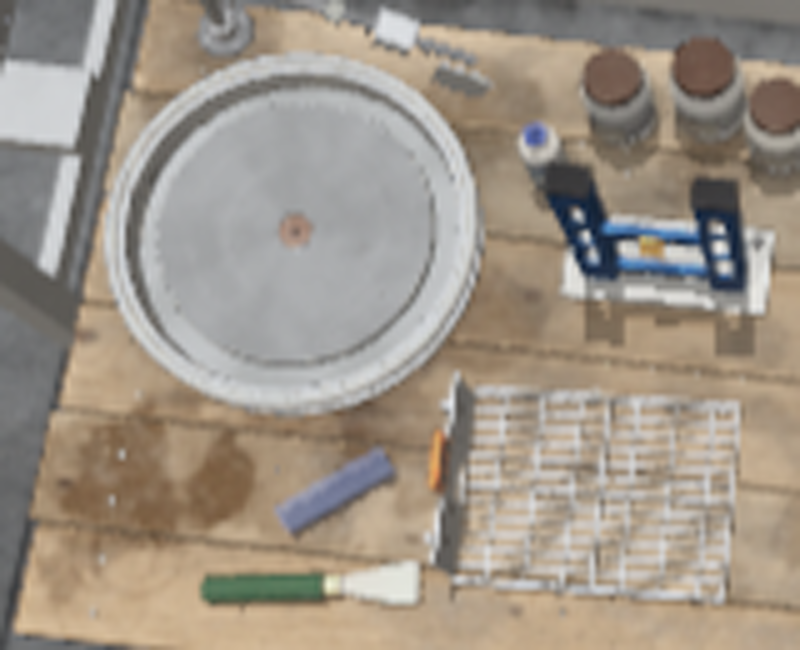

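View pics/t2.png

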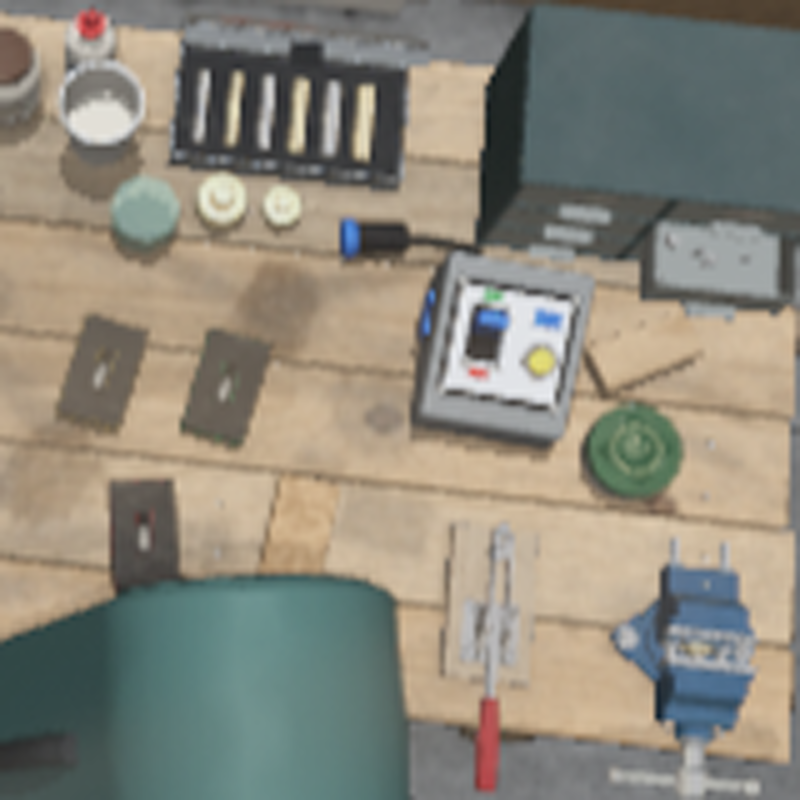

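View pics/s1.png

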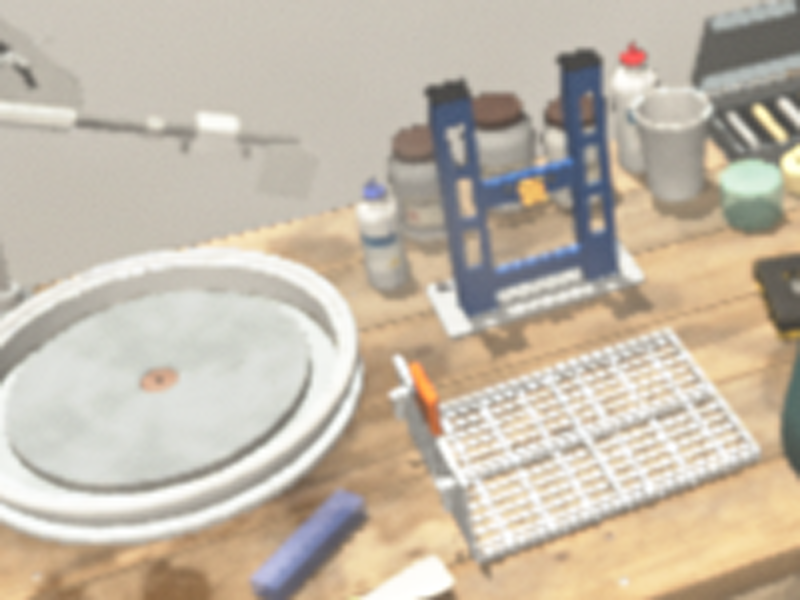

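```bash
python3 - <<'E'
from h import *
t=Cam("top");s=Cam("scene")
def T(a,b,z): print(np.round(t.plane((a,b),z),3))
def c1(x,y): return 85+x/5,110+y/5
def c2(x,y): return 240+x/5,120+y/5
for n,p,z in [("btn",c2(540,362),.085),("lev",c2(490,320),.1),("yel",c2(102,372),.022),("grn",c2(226,386),.022),("red",c2(143,535),.022),("patch",c2(300,520),0.0),("grip",c1(437,460),.112),("rack c",c1(600,495),.01),("standL",c1(570,178),.218),("standR",c1(717,192),.218),("tin",c2(635,450),.034),("glassblk",c2(146,210),.042),("bar",c1(336,492),.018)]:
    print(n,np.round(t.plane(p,z),3))
p,R=pose();print(p,R.as_euler('xyz'))
E
```

```text
btn [ 0.596 -0.375  0.085]
lev [ 0.622 -0.33   0.1  ]
yel [ 0.562 -0.028  0.022]
grn [ 0.562 -0.131  0.022]
red [ 0.431 -0.076  0.022]
patch [ 0.461 -0.204  0.   ]
grip [0.471 0.308 0.112]
rack c [0.476 0.194 0.01 ]
standL [0.676 0.219 0.218]
standR [0.678 0.109 0.218]
tin [ 0.545 -0.468  0.034]
glassblk [ 0.7   -0.049  0.042]
bar [0.452 0.409 0.018]
[ 0.16004009 -0.49996305  0.24817205] [-3.14133958e+00 -2.57213976e-05  3.09780198e-01]
```

```bash
python3 - <<'E'
from h import *
print(rows((0.5,-.34,.30),(np.pi,0,0)))
E
```

```text
(array([ 0.9314, -0.1218, -0.1295]), array([-1.000e-04,  0.000e+00,  1.549e-01]))
```

carry_out(series="0.23 -0.03 -0.032 0 0 0.04;0.46 -0.06 -0.065 0 0 0.08;0.7 -0.09 -0.1 0 0 0.12;0.931 -0.122 -0.13 0 0 0.155;0.931 -0.122 -0.13 0 0 0.155;0.931 -0.122 -0.13 0 0 0.155;0.931 -0.122 -0.13 0 0 0.155;0.931 -0.122 -0.13 0 0 0.155;0.931 -0.122 -0.13 0 0 0.155;0.931 -0.122 -0.13 0 0 0.155", jaw=0)

```text
time_s: 1.6
ee_pos: [0.4989, -0.3407, 0.3004]
ee_rot: [3.142, -0.0, -0.002]
contact_force: [0.3, 0.4, 0.2]
finger_gap: -0.0004
```

```bash
python3 - <<'E'
from h import *
w=Cam("wrist"); w.save("w1.png",None,1.5)
t=Cam("top"); t.save("t3.png",(230,130,390,260),5)
s=Cam("scene"); s.save("s2.png",None,1.5)
E
```

```text
(no output)
```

View pics/w1.png

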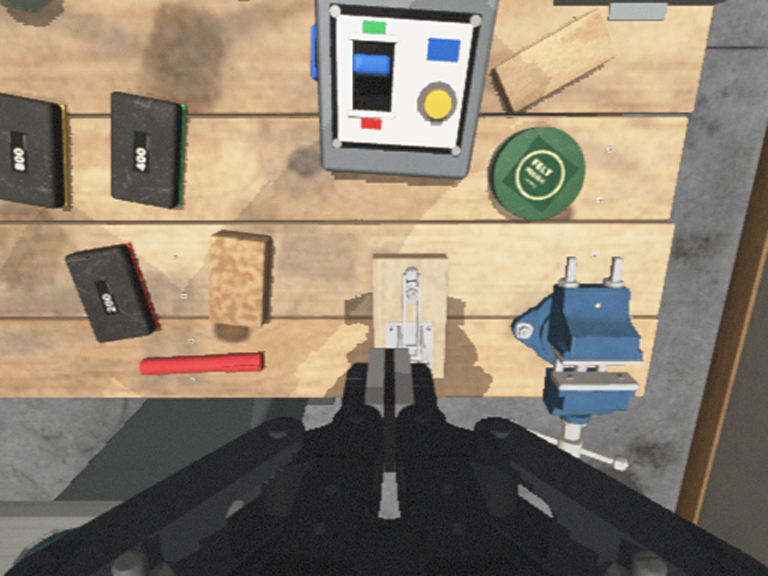

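View pics/t3.png

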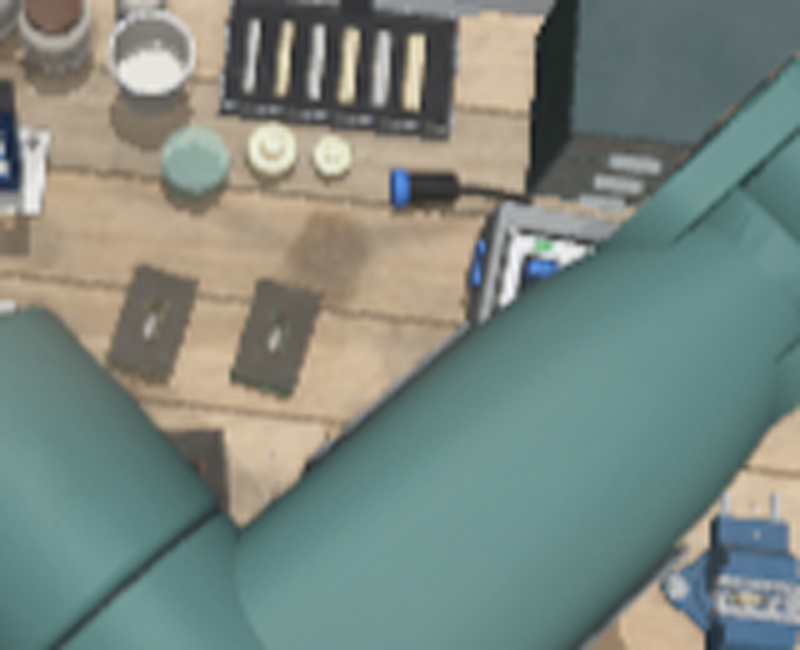

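View pics/s2.png

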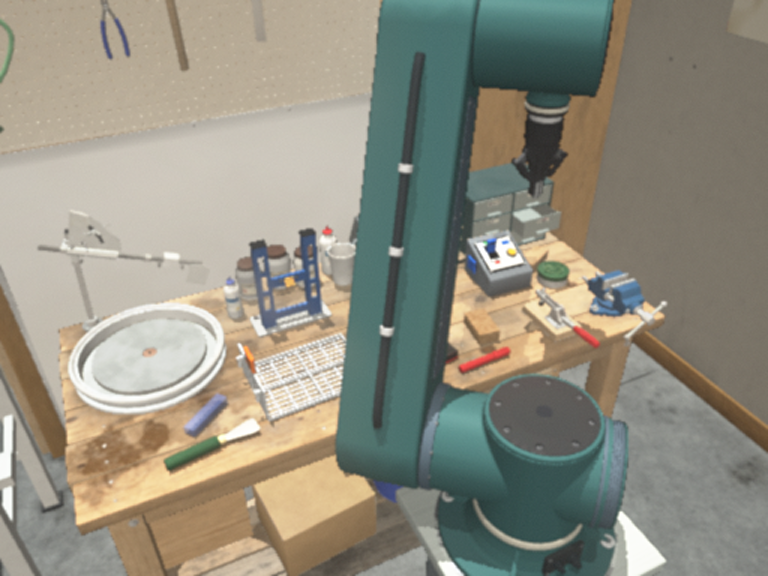

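```bash
python3 - <<'E'
from h import *
w=Cam("wrist"); import pickle; pickle.dump(w,open("w1.pkl","wb"))
print(rows((0.54,-.36,.22),(np.pi,-.349,0)))
E
```

```text
(array([0.1014, 0.0492, 0.201 ]), array([ 1.000e-04,  1.745e-01, -4.000e-04]))
```

carry_out(series="0.05 0.025 0.1 0 0.087 0;0.1 0.05 0.2 0 0.1745 0;0.1 0.05 0.2 0 0.1745 0;0.1 0.05 0.2 0 0.1745 0;0.1 0.05 0.2 0 0.1745 0")

```text
time_s: 2.42
ee_pos: [0.5401, -0.3603, 0.2212]
ee_rot: [3.141, -0.349, 0.0]
contact_force: [-0.1, 1.1, 0.6]
finger_gap: 0.0002
```

```bash
python3 - <<'E'
from h import *
w=Cam("wrist"); import pickle; pickle.dump(w,open("w2.pkl","wb")); w.save("w2.png",None,1.5)
w1=pickle.load(open("w1.pkl","rb")); w1.save("w1c.png",(200,0,340,125),5)
for c in (w1,w):
    hsv=cv2.cvtColor(c.im,cv2.COLOR_BGR2HSV)
    m=cv2.inRange(hsv,(22,150,150),(34,255,255)); n,l,st,ce=cv2.connectedComponentsWithStats(m)
    print([(st[i,4],ce[i].round(1)) for i in range(1,n) if st[i,4]>60])
    m=cv2.inRange(hsv,(100,150,80),(125,255,255)); n,l,st,ce=cv2.connectedComponentsWithStats(m)
    print([(st[i].tolist(),ce[i].round(1)) for i in range(1,n) if st[i,4]>60])
print(pose()[0])
E
```

```text
[(np.int32(248), array([291.9,  69.4]))]
[([208, 17, 4, 36, 98], array([209.1,  35.4])), ([286, 26, 21, 15, 266], array([295.5,  33.3])), ([236, 36, 25, 15, 321], array([247.8,  42.7]))]
[(np.int32(100), array([275.4, 174.6]))]
[([130, 71, 16, 29, 278], array([136.1,  84.9])), ([267, 126, 22, 15, 296], array([277.2, 132.8])), ([210, 134, 28, 15, 357], array([223.4, 140.7]))]
[ 0.54029807 -0.36033933  0.22116475]
```

View pics/w2.png

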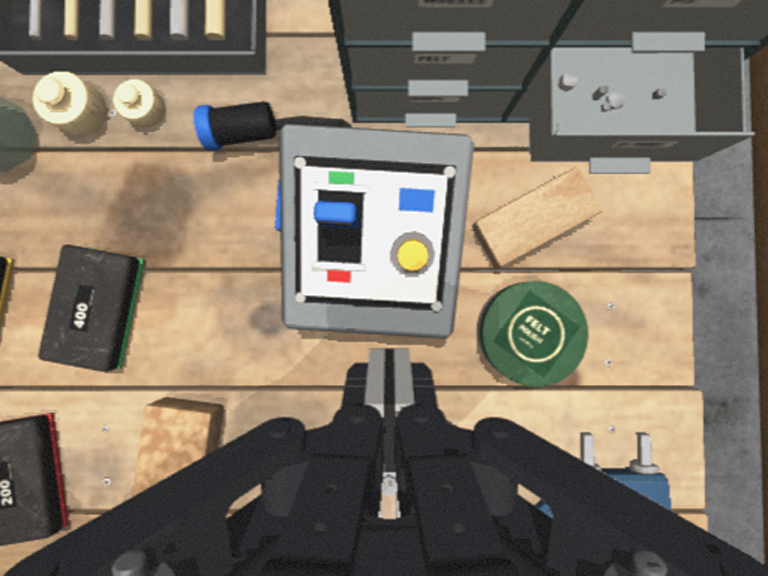

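View pics/w1c.png

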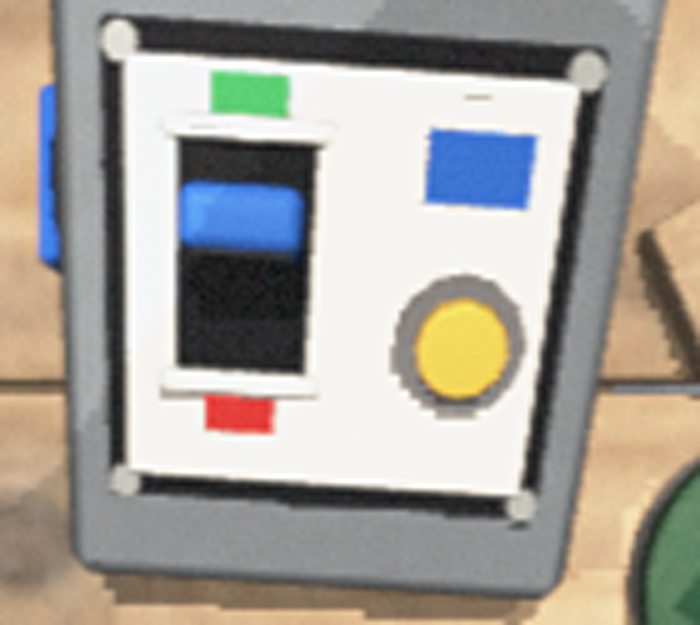

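```bash
python3 - <<'E'
from h import *
import pickle
w2=pickle.load(open("w2.pkl","rb"));w1=pickle.load(open("w1.pkl","rb"))
A=np.array([(120,40),(588,72),(520,505),(124,480)])/5+[200,0]
B=np.array([(300,162),(449,172),(436,306),(300,297)])/1.5
P=[]
for a,b in zip(A,B):
    X,e=tri([(w1,a),(w2,b)]);P.append(X);print(X.round(4),e)
P=np.array(P)
up=(P[0]-P[3])+(P[1]-P[2]); lat=(P[0]-P[1])+(P[3]-P[2]);n=np.cross(up,lat);n/=np.linalg.norm(n);up/=np.linalg.norm(up);lat/=np.linalg.norm(lat)
print("up",up,"lat",lat,"n",n,"yaw",np.arctan2(up[1],up[0]),np.arctan2(-lat[0],lat[1]),"slope",np.degrees(np.arccos(n[2])))
for c in (w1,w2):
    hsv=cv2.cvtColor(c.im,cv2.COLOR_BGR2HSV)
    m=cv2.inRange(hsv,(18,120,150),(36,255,255)); n_,l,st,ce=cv2.connectedComponentsWithStats(m)
    print([(st[i].tolist(),ce[i].round(1)) for i in range(1,n_) if st[i,4]>60 and st[i,4]<800])
X,e=tri([(w1,(291.9,69.4)),(w2,(275.2,169.8))]);print("btn",X,e)
X,e=tri([(w1,(236+12.5,41.5)),(w2,(223.4,140.7))]);print("lev",X,e)
E
```

```text
[ 0.6539 -0.3069  0.0939] [[0.1, -0.1], [-0.1, 0.1]]
[ 0.6484 -0.3977  0.0928] [[-0.2, 0.1], [0.2, -0.1]]
[ 0.5664 -0.392   0.0669] [[0.0, -0.0], [-0.0, 0.0]]
[ 0.5721 -0.3014  0.0621] [[0.0, -0.2], [-0.1, 0.3]]
up [ 0.94120769 -0.06439613  0.33163416] lat [ 0.06097906  0.9979401  -0.01992757] n [-0.32969772  0.03898226  0.9432814 ] yaw -0.06831215476895541 -0.061029053059633305 slope 19.389865174759315
[([283, 60, 19, 20, 290], array([291.7,  69.3]))]
[([265, 160, 21, 21, 333], array([274.7, 169.6]))]
btn [ 0.59962867 -0.37639692  0.07403626] [[0.0, -0.0], [-0.0, 0.0]]
lev [ 0.6219198  -0.33034561  0.10762641] [[-0.3, 0.6], [0.4, -0.6]]
```

```bash
cat >> h.py <<'E'
import pickle
YU=-0.065; RU=(np.pi,-0.349,YU)
E
python3 - <<'E'
from h import *
w2=pickle.load(open("w2.pkl","rb"));w1=pickle.load(open("w1.pkl","rb"))
for z in (.078,.082,.086): print(z,w1.plane((291.8,69.4),z),w2.plane((274.9,169.8),z))
B=np.array([.5985,-.3770,.082])
z=Ro.from_euler('xyz',RU).apply([0,0,1]); print(z)
print(rows(B-z*(.017+.012),RU))
E
```

```text
0.078 [ 0.59936955 -0.37588321  0.078     ] [ 0.59924917 -0.37590825  0.078     ]
0.082 [ 0.59912012 -0.37548375  0.082     ] [ 0.59885438 -0.37569918  0.082     ]
0.086 [ 0.59887068 -0.37508428  0.086     ] [ 0.5984596  -0.37549012  0.086     ]
[ 0.34123613 -0.02221164 -0.93971514]
(array([0.0178, 0.0398, 0.3042]), array([-0.0107,  0.    ,  0.0307]))
```

carry_out(series="0.018 0.036 0.1 -0.01 0 0.03;0.018 0.036 0.2 -0.01 0 0.03;0.018 0.036 0.304 -0.01 0 0.03;0.018 0.036 0.304 -0.01 0 0.03;0.018 0.036 0.304 -0.01 0 0.03;0.018 0.036 0.304 -0.01 0 0.03")

```text
time_s: 3.22
ee_pos: [0.5886, -0.3751, 0.1106]
ee_rot: [3.141, -0.351, -0.064]
contact_force: [-0.4, -0.4, 0.2]
finger_gap: 0.0
```

```bash
python3 - <<'E'
from h import *
w=Cam("wrist"); w.save("w3.png",None,1.5)
B=np.array([.599,-.3756,.082])
z=Ro.from_euler('xyz',RU).apply([0,0,1]); print(z)
print(rows(B-z*(.017),RU),r.get_state()["contact_force"])
E
```

```text
[ 0.34123613 -0.02221164 -0.93971514]
(array([ 0.0005, -0.0003,  0.033 ]), array([-0.0003, -0.0009,  0.0006])) [-0.36808365  0.50470798  0.13998081]
```

View pics/w3.png

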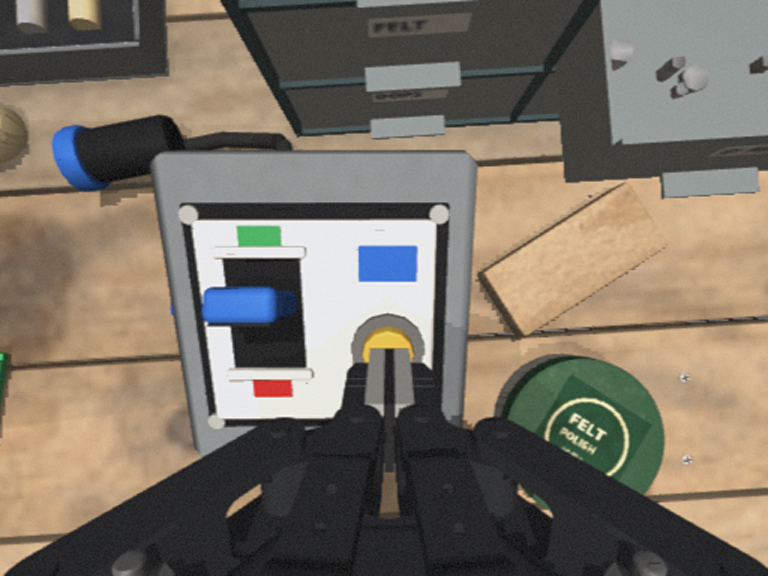

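carry_out(series="0 0 0.02 0 0 0;0 0 0.03 0 0 0;0 0 0.034 0 0 0;0 0 0.038 0 0 0;0 0 0.042 0 0 0;0 0 0.042 0 0 0")

```text
time_s: 4.03
ee_pos: [0.5939, -0.3748, 0.0927]
ee_rot: [-3.14, -0.349, -0.064]
contact_force: [-5.0, 1.2, 5.1]
finger_gap: 0.0003
```

```bash
python3 - <<'E'
from h import *
w=Cam("wrist"); w.save("w4.png",(90,80,350,300),3); print(r.get_state()["contact_force"],pose()[0])
E
```

```text
[-5.06585145  1.18648306  5.23337632] [ 0.59383389 -0.37480857  0.0927682 ]
```

View pics/w4.png

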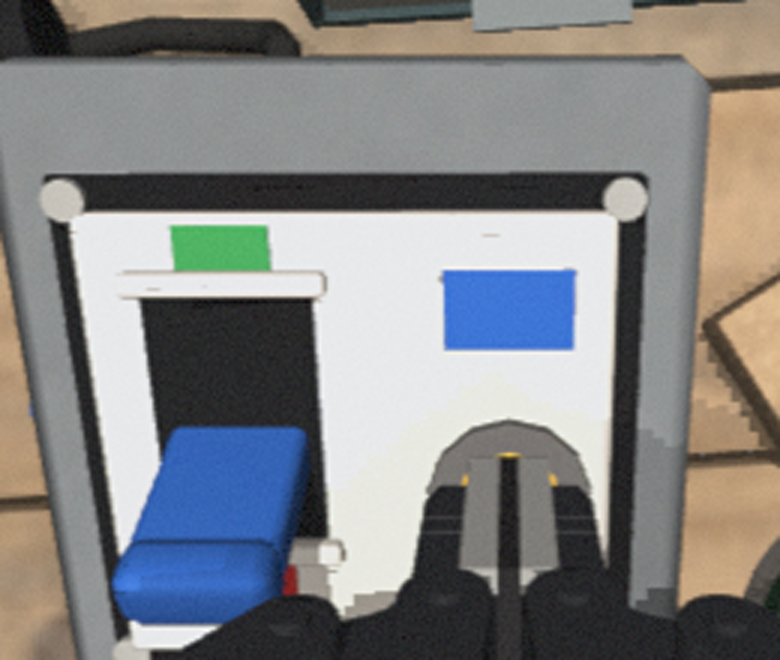

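carry_out(series="0 0 0 0 0 0;0 0 -0.03 0 0 0;0 0 -0.07 0 0 0;0 0 -0.17 0 0 0;0 0 -0.3 0 0 0;0 0 -0.45 0 0 0;0 0 -0.55 0 0 0;0 0 -0.55 0 0 0;0 0 -0.55 0 0 0", jaw=0)

```text
time_s: 5.2
ee_pos: [0.5186, -0.3701, 0.2993]
ee_rot: [-3.14, -0.349, -0.064]
contact_force: [-0.2, 0.2, -0.5]
finger_gap: 0.0001
```

```bash
python3 - <<'E'
from h import *
print(rows((0.43,.18,.38),(np.pi,0,0)))
w=Cam("wrist"); w.save("w5.png",None,1.5)
pickle.dump(w,open("w5.pkl","wb"))
E
```

```text
(array([-0.2217, -1.3588, -0.2924]), array([ 0.0046, -0.1744, -0.0316]))
```

View pics/w5.png

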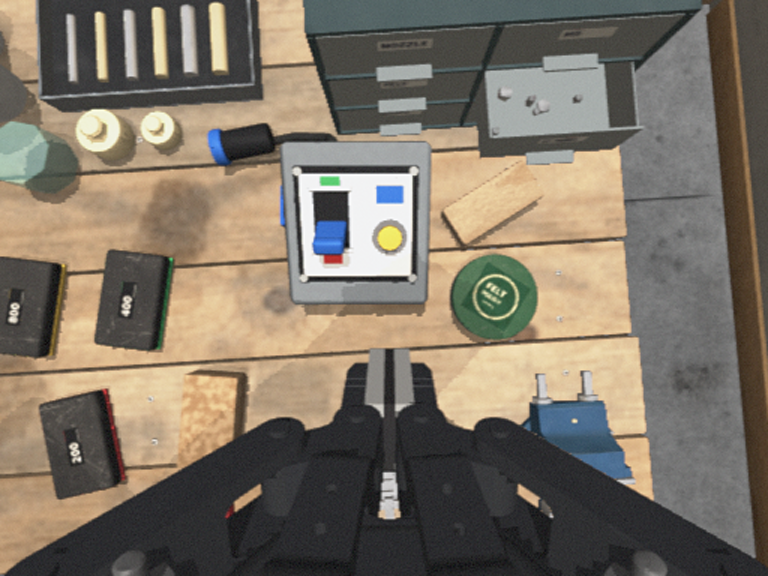

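carry_out(series="-0.04 -0.15 -0.05 0 -0.04 -0.01;-0.08 -0.3 -0.12 0.001 -0.09 -0.016;-0.12 -0.45 -0.17 0.003 -0.13 -0.02;-0.17 -0.6 -0.22 0.004 -0.1744 -0.0316;-0.2 -0.75 -0.27 0.0046 -0.1744 -0.0316;-0.22 -0.9 -0.29 0.0046 -0.1744 -0.0316;-0.22 -0.98 -0.29 0.0046 -0.1744 -0.0316;-0.22 -0.98 -0.29 0.0046 -0.1744 -0.0316;-0.22 -0.98 -0.29 0.0046 -0.1744 -0.0316")

```text
time_s: 6.38
ee_pos: [0.4216, 0.0284, 0.3783]
ee_rot: [3.141, 0.001, 0.001]
contact_force: [0.1, -0.4, 0.4]
finger_gap: -0.0001
```

```bash
python3 - <<'E'
from h import *
print(rows((0.45,.18,.40),(np.pi,0,0)))
w=Cam("wrist"); w.save("w6.png",None,1.5)
pickle.dump(w,open("w6.pkl","wb"))
E
```

```text
(array([ 0.0713, -0.379 , -0.0543]), array([0.0001, 0.0006, 0.0004]))
```

View pics/w6.png

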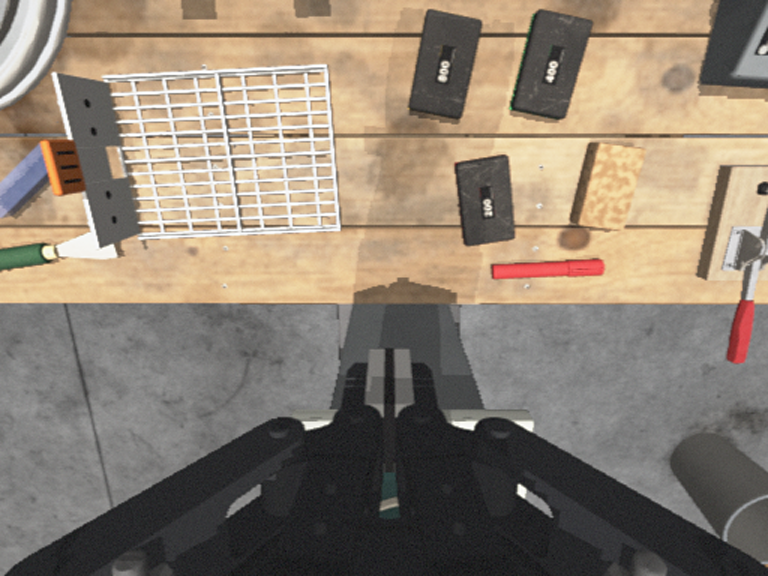

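carry_out(series="0.02 -0.14 -0.02 0 0 0;0.04 -0.28 -0.04 0 0 0;0.07 -0.42 -0.05 0 0 0;0.07 -0.5 -0.055 0 0 0;0.07 -0.5 -0.055 0 0 0;0.07 -0.5 -0.055 0 0 0;0.07 -0.5 -0.055 0 0 0")

```text
time_s: 7.3
ee_pos: [0.457, 0.1298, 0.4009]
ee_rot: [-3.096, 0.002, 0.08]
contact_force: [-0.7, -0.7, -0.4]
finger_gap: -0.0001
```

```bash
python3 - <<'E'
from h import *
w=Cam("wrist"); w.save("w7.png",None,1.5)
pickle.dump(w,open("w7.pkl","wb"))
E
```

```text
(no output)
```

View pics/w7.png

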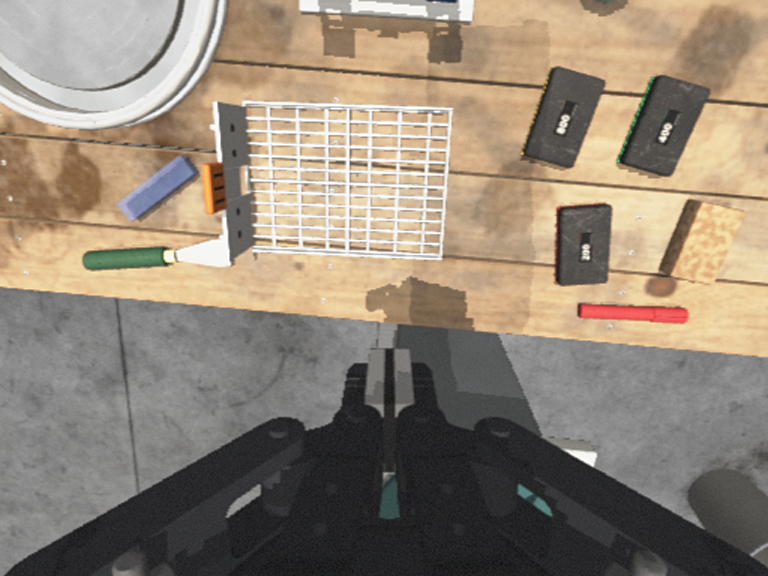

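```bash
python3 - <<'E'
from h import *
print(np.round(r.get_state()["joint_positions"],3),r.get_state()["ee_rot"])
E
```

```text
[0.079 0.175 0.245 1.642 0.046 3.141] [-3.09583253e+00  1.63263817e-03  7.99637059e-02]
```

carry_out(series="0 0 0 0 0 -0.09;0 0 0 0 0 -0.18;0 0 0 0 0 -0.27;0 0 0 0 0 -0.36;0 0 0 0 0 -0.45;0 0 0 0 0 -0.54;0 0 0 0 0 -0.63;0 0 0 0 0 -0.72;0 0 0 0 0 -0.72;0 0 0 0 0 -0.72", jaw=85)

```text
time_s: 8.6
ee_pos: [0.457, 0.13, 0.4009]
ee_rot: [-3.134, -0.045, 1.516]
contact_force: [-0.3, 0.4, 0.1]
finger_gap: 0.0853
```

```bash
python3 - <<'E'
from h import *
w=Cam("wrist"); w.save("w8.png",None,1.5)
pickle.dump(w,open("w8.pkl","wb"))
print(np.round(r.get_state()["joint_positions"],3),r.get_state()["ee_rot"])
print(rows((0.5,.24,.40),(np.pi,0,np.pi)))
E
```

```text
[0.079 0.175 0.245 1.642 0.046 1.704] [-3.13377971 -0.04509844  1.5166076 ]
(array([0.2799, 0.0925, 0.0142]), array([ 0.0153, -0.0205, -0.8122]))
```

View pics/w8.png

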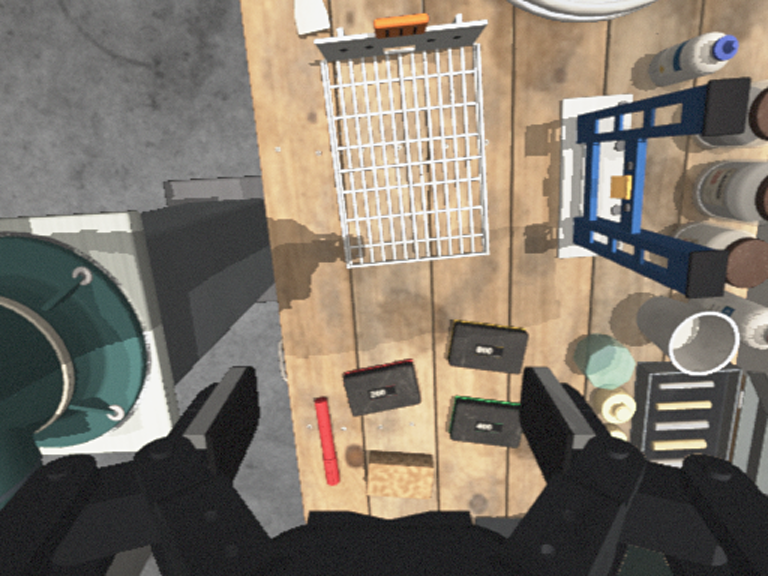

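carry_out(series="0.03 0.01 0 0.002 -0.002 -0.09;0.06 0.02 0 0.004 -0.004 -0.18;0.09 0.03 0 0.006 -0.006 -0.27;0.12 0.04 0.01 0.008 -0.01 -0.36;0.15 0.05 0.01 0.01 -0.012 -0.45;0.18 0.06 0.01 0.01 -0.014 -0.54;0.21 0.07 0.01 0.012 -0.016 -0.63;0.24 0.08 0.014 0.014 -0.018 -0.72;0.28 0.092 0.014 0.0153 -0.02 -0.81;0.28 0.092 0.014 0.0153 -0.02 -0.81;0.28 0.092 0.014 0.0153 -0.02 -0.81")

```text
time_s: 10.02
ee_pos: [0.4993, 0.24, 0.4001]
ee_rot: [3.141, -0.001, 3.136]
contact_force: [0.3, -0.2, -0.1]
finger_gap: 0.0852
```

```bash
python3 - <<'E'
from h import *
w=Cam("wrist"); w.save("w9.png",None,1.5)
pickle.dump(w,open("w9.pkl","wb"))
t=Cam("top");pickle.dump(t,open("top9.pkl","wb"));s=Cam("scene");pickle.dump(s,open("sc9.pkl","wb"));
w8=pickle.load(open("w8.pkl","rb")); w8.save("w8c.png",(205,0,335,180),4); w8.save("w8s.png",(370,40,512,210),4)
print(np.round(r.get_state()["joint_positions"],3),r.get_state()["ee_rot"])
E
```

```text
[3.000e-01 3.290e-01 4.590e-01 1.701e+00 1.000e-03 3.040e-01] [ 3.14088245e+00 -5.08514903e-04  3.13781543e+00]
```

View pics/w9.png

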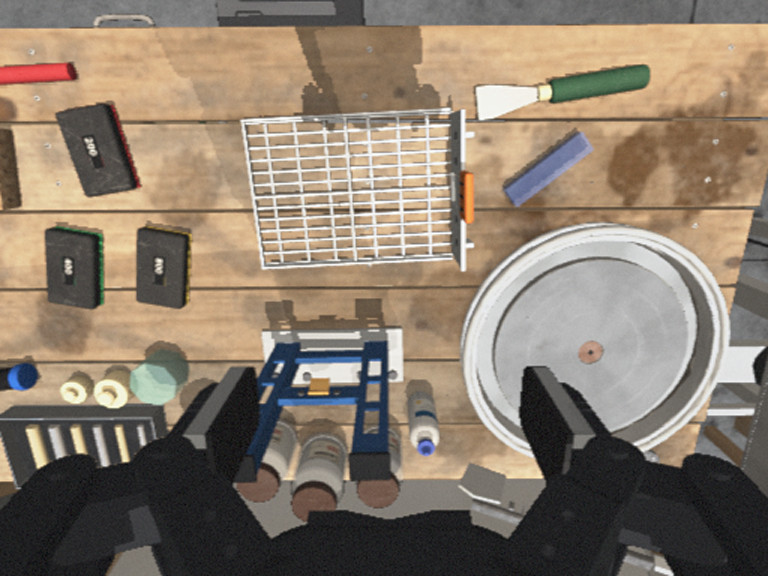

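View pics/w8c.png

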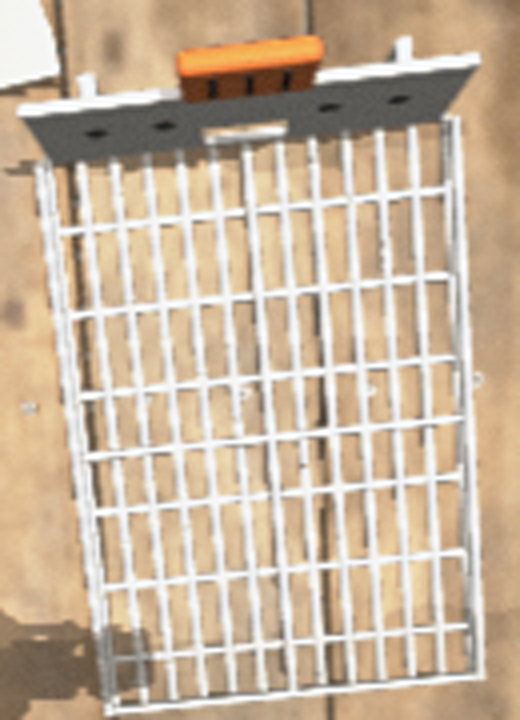

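View pics/w8s.png

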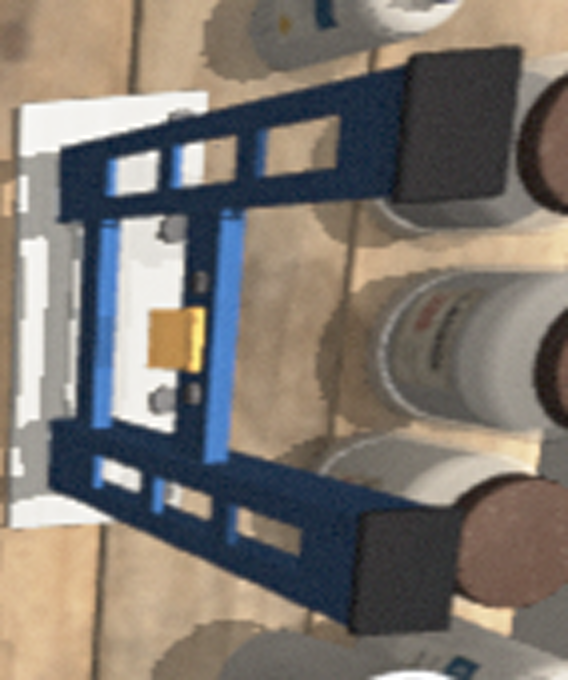

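```bash
python3 - <<'E'
from h import *
w9=pickle.load(open("w9.pkl","rb")); w9.save("w9s.png",(155,205,285,325),6); w9.save("w9c.png",(150,60,340,195),4)
s=pickle.load(open("sc9.pkl","rb")); s.save("s9.png",(140,140,240,230),7)
E
```

```text
(no output)
```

View pics/w9s.png

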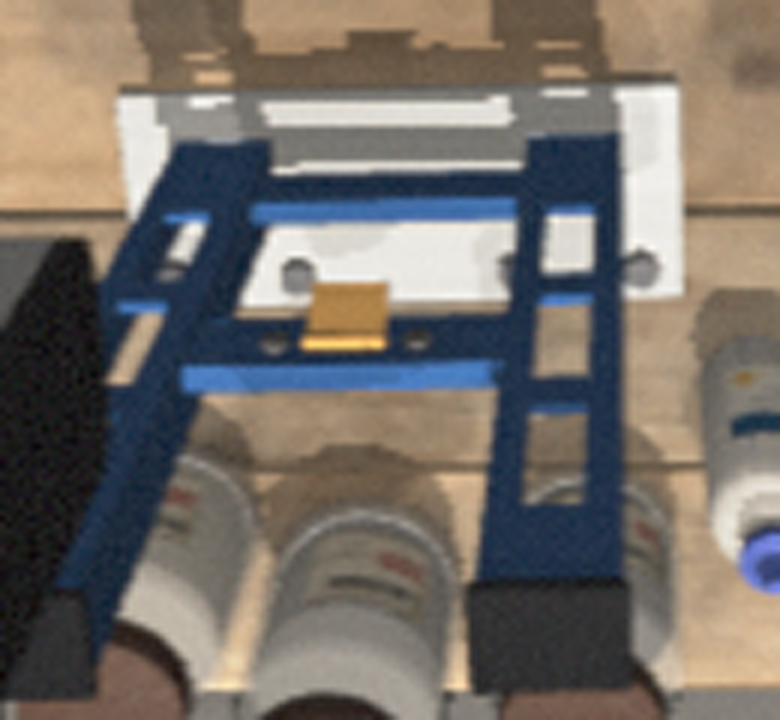

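View pics/w9c.png

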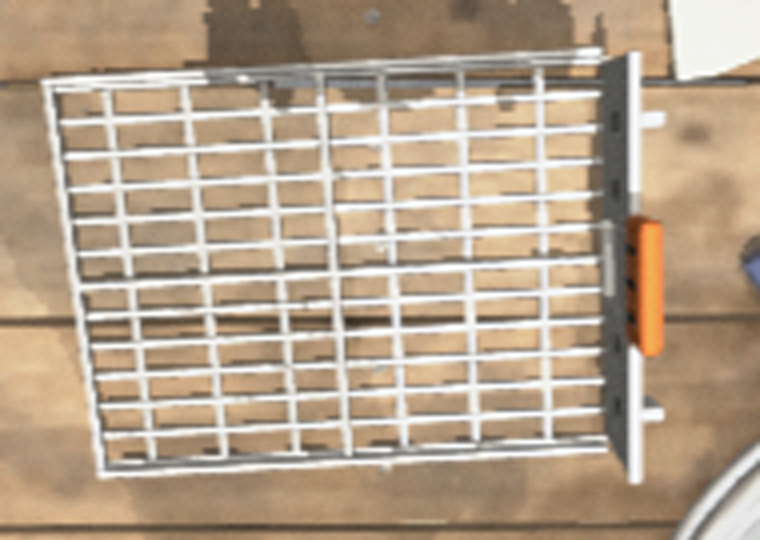

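View pics/s9.png

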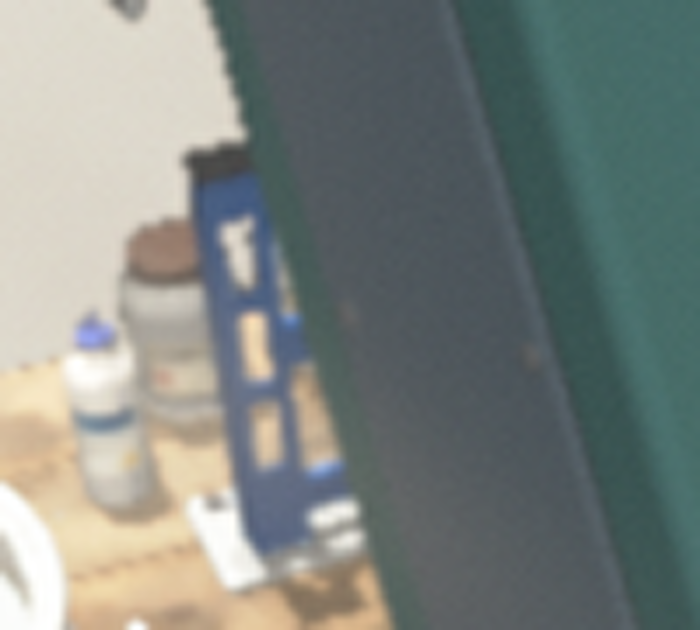

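```bash
cat > m.py <<'E'
from h import *
w8=pickle.load(open("w8.pkl","rb"));w9=pickle.load(open("w9.pkl","rb"));w6=pickle.load(open("w6.pkl","rb"));w7=pickle.load(open("w7.pkl","rb"))
def a8(x,y): return np.array([370+x/4,40+y/4])
def a9(x,y): return np.array([155+x/6,205+y/6])
for n,p,q in [("Lbot",a8(62.5,185),a9(572,137)),("Rbot",a8(51,454),a9(226,141)),("L3",a8(107,177),a9(569,207)),("R3",a8(94,471),a9(186,216)),("L2",a8(172.5,167),a9(567,295)),("R2",a8(153.5,495),a9(143,302)),("L1",a8(259,153),a9(559,403))]:
    X,e=tri([(w8,p),(w9,q)]);print(n,X.round(4),e)
print("R1 at z .155",w8.plane(a8(232.5,522),.155),"L1",w8.plane(a8(259,153),.155),w9.plane(a9(559,403),.155))
# rack
def b8(x,y): return np.array([205+x/4,y/4])
def b9(x,y): return np.array([150+x/4,60+y/4])
for n,p,q in [("gripTopL",b8(252,52),b9(652,286)),("plateTop+y side",b8(20,106),b9(635,53)),("plateTopR",b8(478,60),b9(635,480)),("frontL",b8(110,708),b9(45,82)),("frontR",b8(480,672),b9(102,474))]:
    X,e=tri([(w8,p),(w9,q)]);print(n,X.round(4),e)
E
python3 m.py
```

```text
Lbot [ 0.6687  0.2226 -0.0014] [[-0.0, 0.0], [0.0, 0.0]]
Rbot [ 0.6776  0.1075 -0.0195] [[0.3, -0.3], [-0.3, -0.2]]
L3 [0.6628 0.2228 0.0569] [[0.4, -0.4], [-0.3, -0.3]]
R3 [0.6635 0.1137 0.0601] [[0.3, -0.3], [-0.3, -0.3]]
L2 [0.667  0.2232 0.0985] [[0.5, -0.6], [-0.4, -0.4]]
R2 [0.668  0.1113 0.1001] [[0.3, -0.2], [-0.2, -0.2]]
L1 [0.6694 0.2231 0.1461] [[0.2, -0.2], [-0.1, -0.1]]
R1 at z .155 [0.66679084 0.11259827 0.155     ] L1 [0.66437454 0.22237458 0.155     ] [0.66381771 0.22364601 0.155     ]
gripTopL [0.4753 0.3162 0.096 ] [[-0.3, 0.4], [0.3, 0.3]]
plateTop+y side [0.3973 0.3089 0.0799] [[-0.0, 0.0], [0.0, 0.0]]
plateTopR [0.5537 0.3175 0.0683] [[0.2, -0.3], [-0.2, -0.2]]
frontL [0.4038 0.084  0.011 ] [[-0.2, 0.2], [0.2, 0.2]]
frontR [0.5659 0.0926 0.0135] [[0.0, -0.0], [-0.0, -0.0]]
```

```bash
cat >> m.py <<'E'
print("--")
print(w9.plane(b9(652,286),.112), w8.plane(b8(252,45),.112))
A,B=w9.plane(a9(118,92),.004),w9.plane(a9(680,82),.004);print("base",A,B,"yaw",np.arctan2(-(B-A)[0],(B-A)[1]))
A,B=w9.plane(a9(182,390),.129),w9.plane(a9(495,385),.129);print("bar back",A,B,"yaw",np.arctan2(-(B-A)[0],(B-A)[1]))
A,B=w9.plane(a9(182,368),.129),w9.plane(a9(500,360),.129);print("bar front",A,B,"yaw",np.arctan2(-(B-A)[0],(B-A)[1]))
A,B=w8.plane(a8(15,107),.004),w8.plane(a8(8,526),.004);print("base8",A,B,"yaw",np.arctan2(-(A-B)[0],(A-B)[1]))
print(rows((.475,.316,.23),(np.pi,0,3.189)))
E
python3 m.py | sed -n '/--/,$p'
```

```text
--
[0.47288897 0.31299797 0.112     ] [0.47519701 0.31434271 0.112     ]
base [0.65005884 0.08123772 0.004     ] [0.64753626 0.25658473 0.004     ] yaw 0.014385204404094073
bar back [0.67656629 0.12793522 0.129     ] [0.6755318  0.20654547 0.129     ] yaw 0.013158993338548407
bar front [0.67024949 0.12843177 0.129     ] [0.66837425 0.207981   0.129     ] yaw 0.0235689664774689
base8 [0.64586972 0.25351737 0.004     ] [0.6506516  0.07995726 0.004     ] yaw 0.027544762365775473
(array([0.0614, 0.19  , 0.4258]), array([ 0.0004, -0.0002, -0.0256]))
```

carry_out(series="0.02 0.06 0.12 0 0 -0.01;0.04 0.12 0.24 0 0 -0.02;0.06 0.18 0.36 0 0 -0.0256;0.056 0.184 0.425 0 0 -0.0256;0.056 0.184 0.425 0 0 -0.0256;0.056 0.184 0.425 0 0 -0.0256", jaw=60)

```text
time_s: 10.92
ee_pos: [0.4775, 0.3138, 0.2315]
ee_rot: [3.14, 0.001, -3.093]
contact_force: [0.8, -0.1, -0.5]
finger_gap: 0.0603
```

```bash
python3 - <<'E'
from h import *
w=Cam("wrist"); w.save("w10.png",None,1.5)
pickle.dump(w,open("w10.pkl","wb"));print(pose()[0],pose()[1].as_euler('xyz'))
E
```

```text
[0.47770178 0.31385791 0.23168283] [ 3.14007551e+00  1.37359497e-03 -3.09249990e+00]
```

View pics/w10.png

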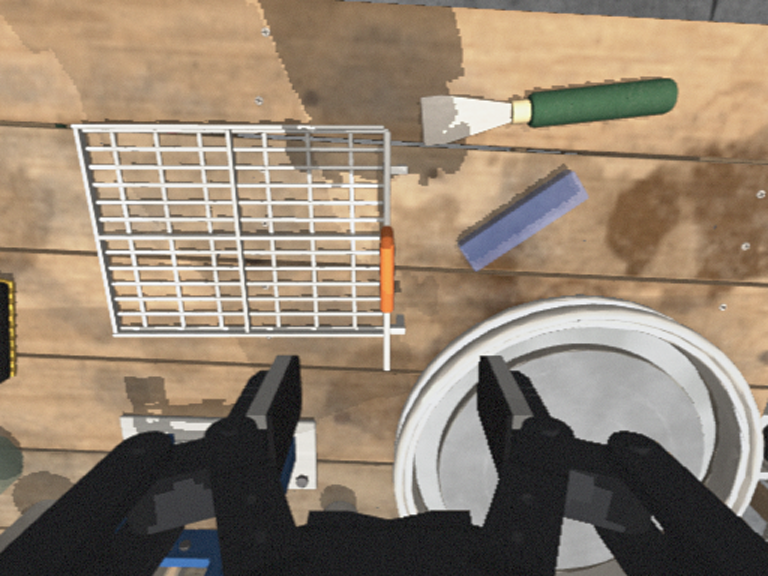

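```bash
python3 - <<'E'
from h import *
w=pickle.load(open("w10.pkl","rb"))
a=[w.plane((u/1.5,v/1.5),.112) for u,v in ((387,228),(388,311),(387.5,269.5))];print(np.round(a,4))
X,e=tri([(w,(258.4,179.5)),(pickle.load(open("w8.pkl","rb")),(205+252/4,45/4))]);print(X,e)
c=a[2];print(rows((c[0],c[1],.098),(np.pi,0,3.189)))
E
```

```text
[[0.4466 0.3112 0.112 ]
 [0.4952 0.3141 0.112 ]
 [0.4702 0.3126 0.112 ]]
[0.473783   0.31437568 0.10528526] [[1.8, 2.0], [-1.2, 1.7]]
(array([ 0.0193, -0.0028,  0.3342]), array([0.0008, 0.0007, 0.0008]))
```

carry_out(series="0.016 -0.003 0.1 0 0 0;0.016 -0.003 0.2 0 0 0;0.016 -0.003 0.28 0 0 0;0.016 -0.003 0.334 0 0 0;0.016 -0.003 0.334 0 0 0;0.016 -0.003 0.334 0 0 0")

```text
time_s: 11.72
ee_pos: [0.4715, 0.3128, 0.0981]
ee_rot: [3.14, 0.001, -3.092]
contact_force: [0.2, -0.3, 1.4]
finger_gap: 0.0599
```

carry_out(series="0 0 0 0 0 0;0 0 0 0 0 0;0 0 0 0 0 0;0 0 0 0 0 0;0 0 0 0 0 0;0 0 0 0 0 0", jaw=0, squeeze=100)

```text
time_s: 12.48
ee_pos: [0.4707, 0.3125, 0.0971]
ee_rot: [3.141, 0.0, -3.091]
contact_force: [-1.5, -1.7, 6.7]
finger_gap: 0.0063
```

```bash
python3 - <<'E'
from h import *
w=Cam("wrist"); w.save("w11.png",None,1.5)
print(pose()[0],pose()[1].as_euler('xyz'),r.get_state()["contact_force"],r.get_state()["finger_gap"])
E
```

```text
[0.47077961 0.31253257 0.09712807] [ 3.14103791e+00  1.90697458e-04 -3.09149255e+00] [-1.17714813 -0.59863888  6.84048229] 0.006582862304129173
```

View pics/w11.png

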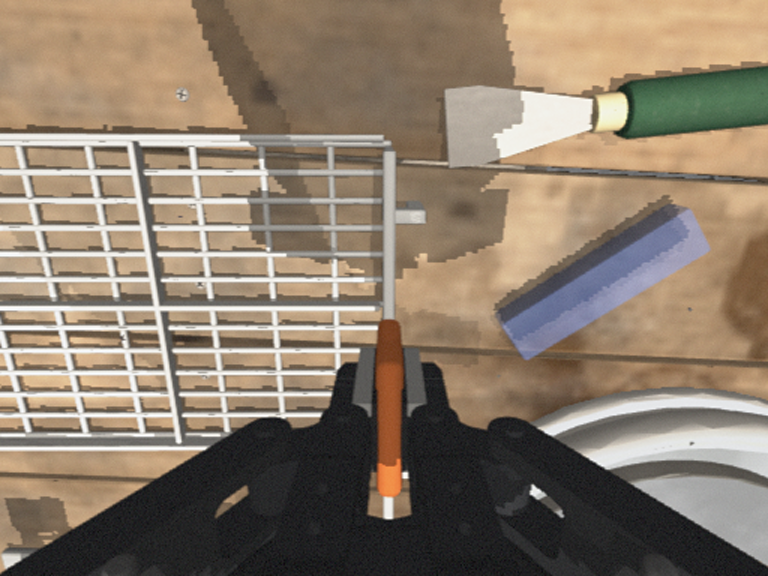

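carry_out(series="0 0 -0.03 0 0 0;0 0 -0.08 0 0 0;0 0 -0.16 0 0 0;0 0 -0.26 0 0 0;0 0 -0.36 0 0 0;0 0 -0.46 0 0 0;0 0 -0.51 0 0 0;0 0 -0.51 0 0 0;0 0 -0.51 0 0 0")

```text
time_s: 13.65
ee_pos: [0.4704, 0.3123, 0.2997]
ee_rot: [3.141, -0.002, -3.091]
contact_force: [-0.6, 0.4, -2.7]
finger_gap: 0.0066
```

```bash
python3 - <<'E'
from h import *
w=Cam("wrist"); w.save("w12.png",None,1.5); s=Cam("scene"); s.save("s12.png",None,1.5)
print(pose()[0],pose()[1].as_euler('xyz'),r.get_state()["contact_force"],r.get_state()["ft_torque"],r.get_state()["finger_gap"])
print(rows((.53,.2,.30),(np.pi,0,np.pi/2+.019)))
E
```

```text
[0.47034765 0.31226758 0.29956928] [ 3.14143835e+00 -2.16830631e-03 -3.09142538e+00] [-0.1176312  -0.32802576 -2.70911205] [0.18019997 0.03485415 0.02404218] 0.0067523580983411755
(array([-0.1349, -0.2878, -0.0014]), array([-8.00e-04, -9.00e-04,  8.01e-01]))
```

View pics/s12.png

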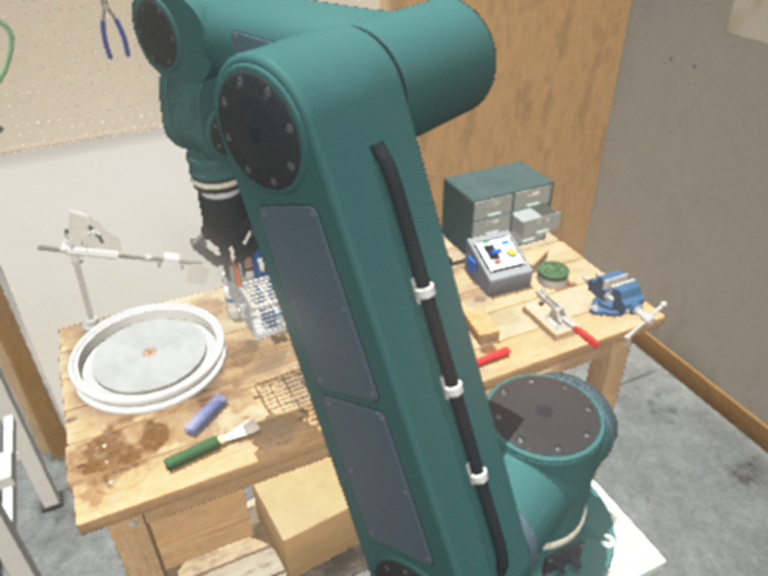

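carry_out(series="-0.03 -0.03 0 0 0 0.07;-0.06 -0.06 0 0 0 0.15;-0.09 -0.09 0 0 0 0.23;-0.11 -0.12 0 0 0 0.31;-0.135 -0.15 0 0 0 0.39;-0.135 -0.18 0 0 0 0.47;-0.135 -0.21 0 0 0 0.55;-0.135 -0.24 0 0 0 0.63;-0.135 -0.27 0 0 0 0.71;-0.135 -0.288 0 0 0 0.78;-0.135 -0.288 0 0 0 0.801;-0.135 -0.288 0 0 0 0.801")

```text
time_s: 15.25
ee_pos: [0.5303, 0.2, 0.2998]
ee_rot: [-3.14, -0.0, 1.59]
contact_force: [-0.5, 0.3, -3.1]
finger_gap: 0.0062
```

```bash
python3 - <<'E'
from h import *
w=Cam("wrist"); w.save("w13.png",None,1.5); s=Cam("scene"); s.save("s13.png",None,1.5)
pickle.dump(w,open("w13.pkl","wb"))
print(pose()[0],pose()[1].as_euler('xyz'),r.get_state()["contact_force"],r.get_state()["ft_torque"],r.get_state()["finger_gap"])
E
```

```text
[0.53033788 0.20010845 0.30004836] [-3.14041719e+00 -5.59764590e-04  1.59102649e+00] [ 0.65038839  0.63087717 -2.8475582 ] [ 0.01859566 -0.17940243 -0.06998436] 0.006531931069417248
```

View pics/w13.png

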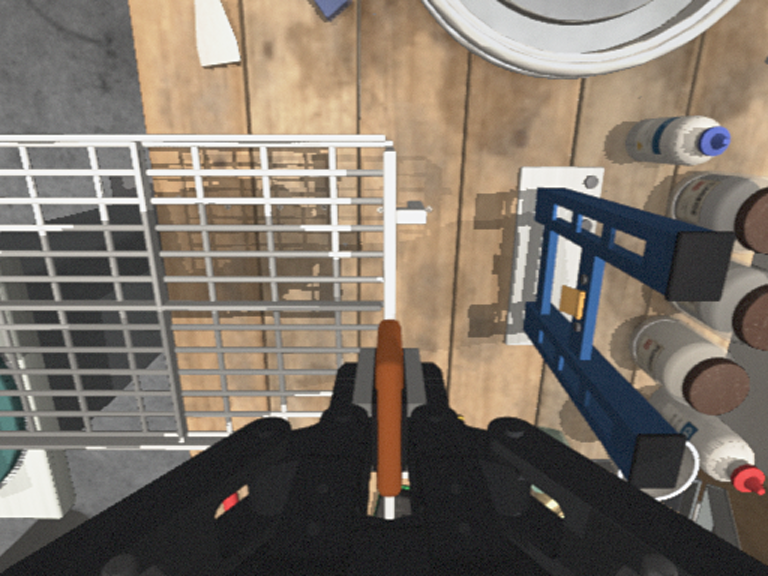

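View pics/s13.png

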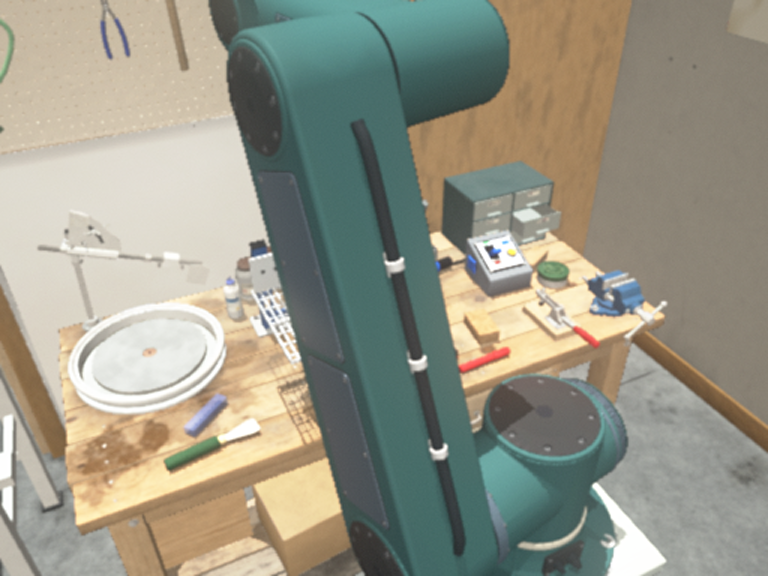

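```bash
python3 - <<'E'
from h import *
w=pickle.load(open("w13.pkl","rb")); w.save("w13s.png",(330,100,500,330),3.4)
w.save("w13h.png",(240,80,300,180),6)
E
```

```text
(no output)
```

View pics/w13s.png

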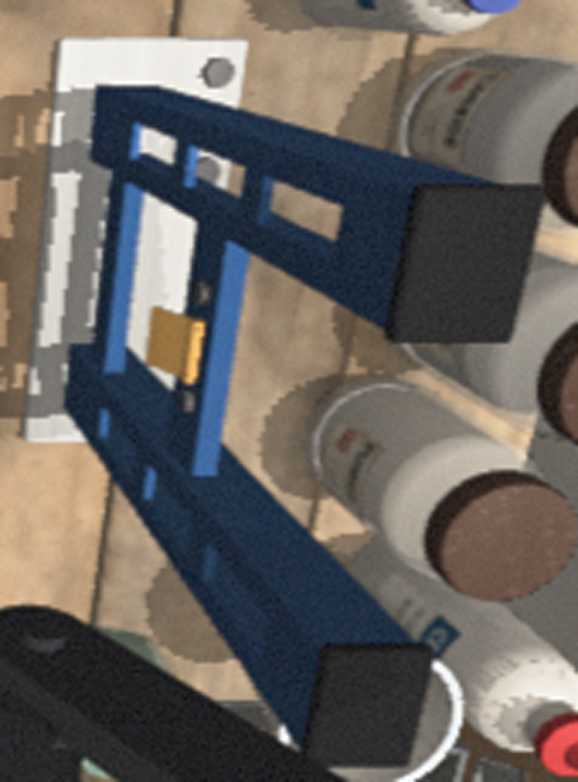

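View pics/w13h.png

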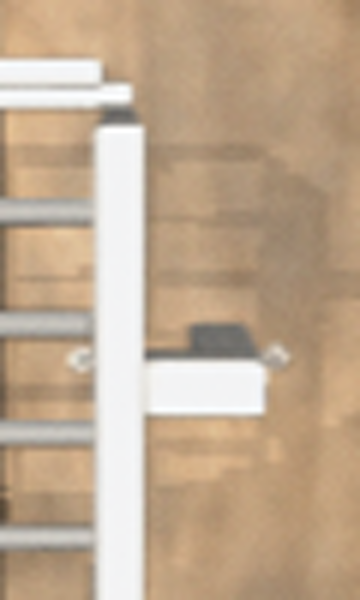

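```bash
cat > m2.py <<'E'
from h import *
w=pickle.load(open("w13.pkl","rb"));w8=pickle.load(open("w8.pkl","rb"));w9=pickle.load(open("w9.pkl","rb"))
def a(x,y): return np.array([330+x/3.4,100+y/3.4])
def a8(x,y): return np.array([370+x/4,40+y/4])
def a9(x,y): return np.array([155+x/6,205+y/6])
D={"L1":(.155,a(261,199),a8(259,153),a9(559,403)),"L2":(.105,a(185,166),a8(172.5,167),a9(567,295)),"L3":(.055,a(132,140),a8(107,177),a9(569,207)),
"R1":(.155,a(205.5,563),a8(232.5,522)),"R2":(.105,a(146,482),a8(153.5,495),a9(143,302)),"R3":(.055,a(99.5,422),a8(94,471),a9(186,216))}
for k,v in D.items():
    print(k,[c.plane(p,v[0])[:2].round(4) for c,p in zip((w,w8,w9),v[1:])], tri(list(zip((w,w8,w9),v[1:]))))
h=(240+143/6,80+387/6); print("hook",w.plane(h,.266))
p,R=pose();print("hook exp", p+Ro.from_euler('z',0.02).apply([.002,.055,0]))
E
python3 m2.py
```

```text
L1 [array([0.6637, 0.2222]), array([0.6644, 0.2224]), array([0.6638, 0.2236])] (array([0.66336087, 0.22280929, 0.15609718]), [[0.3, -0.4], [-0.3, -0.4], [-0.6, 0.2]])
L2 [array([0.663, 0.222]), array([0.6633, 0.2222]), array([0.664 , 0.2241])] (array([0.66161068, 0.2229617 , 0.10869277]), [[0.2, -0.3], [0.1, -0.7], [-0.8, -0.1]])
L3 [array([0.6634, 0.2223]), array([0.6631, 0.2224]), array([0.6643, 0.2232])] (array([0.66241589, 0.22275642, 0.05768117]), [[-0.0, -0.0], [0.3, -0.4], [-0.3, -0.2]])
R1 [array([0.6659, 0.1108]), array([0.6668, 0.1126])] (array([0.66356513, 0.11391745, 0.16027285]), [[0.3, 0.1], [-0.3, -0.0]])
R2 [array([0.6656, 0.1116]), array([0.6653, 0.112 ]), array([0.6655, 0.1131])] (array([0.66469556, 0.11277687, 0.10661115]), [[-0.2, -0.3], [0.1, -0.3], [-0.5, 0.1]])
R3 [array([0.6651, 0.1115]), array([0.6652, 0.1122]), array([0.6666, 0.1128])] (array([0.66339643, 0.11372466, 0.06007394]), [[0.1, 0.1], [0.3, -0.3], [-0.3, -0.3]])
hook [0.53144072 0.25090783 0.266     ]
hook exp [0.53123755 0.25513745 0.30004836]
```

```bash
python3 - <<'E'
from h import *
w=pickle.load(open("w13.pkl","rb")); w10=pickle.load(open("w10.pkl","rb"))
zr=.203
for n,p,z in [("lipL",(200,142),.012),("lipR",(120,443),.012),("lipL2",(385,137),.012),("plateL",(388,151),.078),("gripL",(388,320),.112),("gripR",(388,496),.112)]:
    print(n,w.plane((p[0]/1.5,p[1]/1.5),zr+z))
for n,p,z in [("plateL",(387,129),.078),("plateR",(386,370),.078),("gripL",(387,228),.112),("gripR",(388,311),.112),("hookL",(400,170),.063),("hookR",(398,330),.063)]:
    print(n,w10.plane((p[0]/1.5,p[1]/1.5),z))
w.save("w13g.png",(225,190,295,345),5)
E
```

```text
lipL [0.44445135 0.27388573 0.215     ]
lipR [0.38348676 0.1140659  0.215     ]
lipL2 [0.52664869 0.27769056 0.215     ]
plateL [0.5282931  0.27364953 0.281     ]
gripL [0.52925546 0.23168471 0.315     ]
gripR [0.53040869 0.17417323 0.315     ]
plateL [0.39490315 0.30855537 0.078     ]
plateR [0.55217995 0.31558505 0.078     ]
gripL [0.446641   0.31115154 0.112     ]
gripR [0.49523977 0.31411767 0.112     ]
hookL [0.41876932 0.31791653 0.063     ]
hookR [0.52842789 0.32285003 0.063     ]
```

View pics/w13g.png

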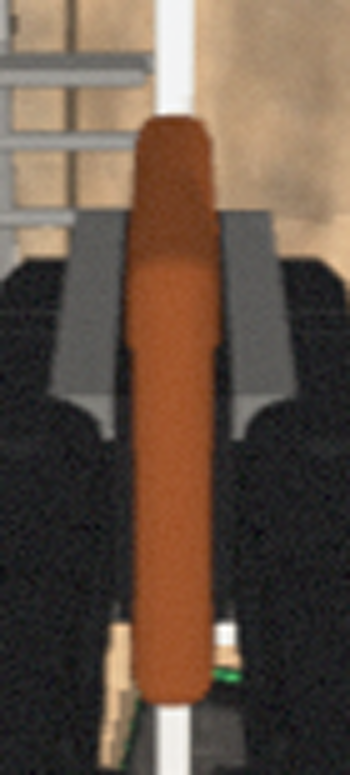

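```bash
python3 - <<'E'
from h import *
print(rows((.61,.1706,.223),(np.pi,0,np.pi/2+.018)))
E
```

```text
(array([-0.0779,  0.1978,  0.1923]), array([-0.0006, -0.0003,  0.0011]))
```

carry_out(series="-0.02 0.05 0.05 0 0 0.001;-0.04 0.1 0.1 0 0 0.001;-0.06 0.15 0.15 0 0 0.001;-0.078 0.198 0.192 0 0 0.001;-0.078 0.198 0.192 0 0 0.001;-0.078 0.198 0.192 0 0 0.001;-0.078 0.198 0.192 0 0 0.001")

```text
time_s: 16.23
ee_pos: [0.6101, 0.1707, 0.2243]
ee_rot: [3.141, -0.001, 1.588]
contact_force: [-0.7, 0.3, -2.3]
finger_gap: 0.0061
```

```bash
python3 - <<'E'
from h import *
w=Cam("wrist"); w.save("w14.png",None,1.5)
w.save("w14c.png",(240,60,440,220),4)
pickle.dump(w,open("w14.pkl","wb"))
print(pose()[0],pose()[1].as_euler('xyz'),r.get_state()["contact_force"])
E
```

```text
[0.61008955 0.1707428  0.22427777] [ 3.14114920e+00 -9.01225613e-04  1.58823434e+00] [ 0.40909519 -0.10813298 -2.02839727]
```

View pics/w14.png

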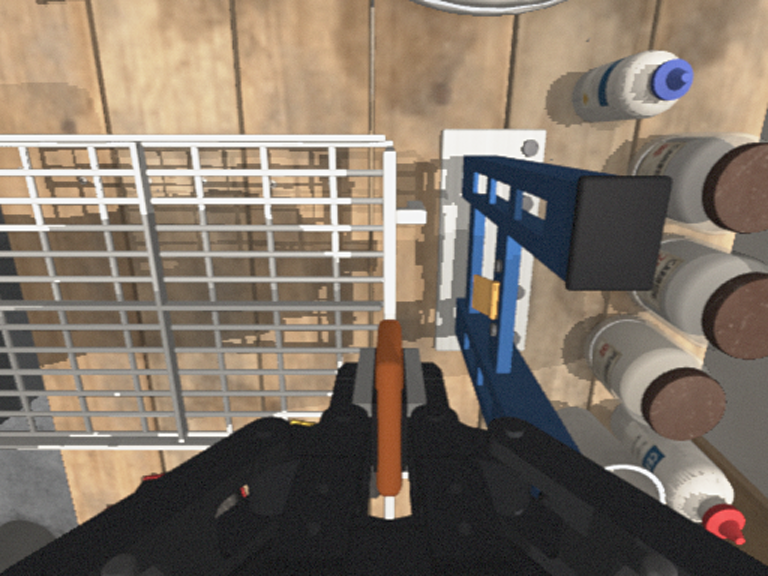

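View pics/w14c.png

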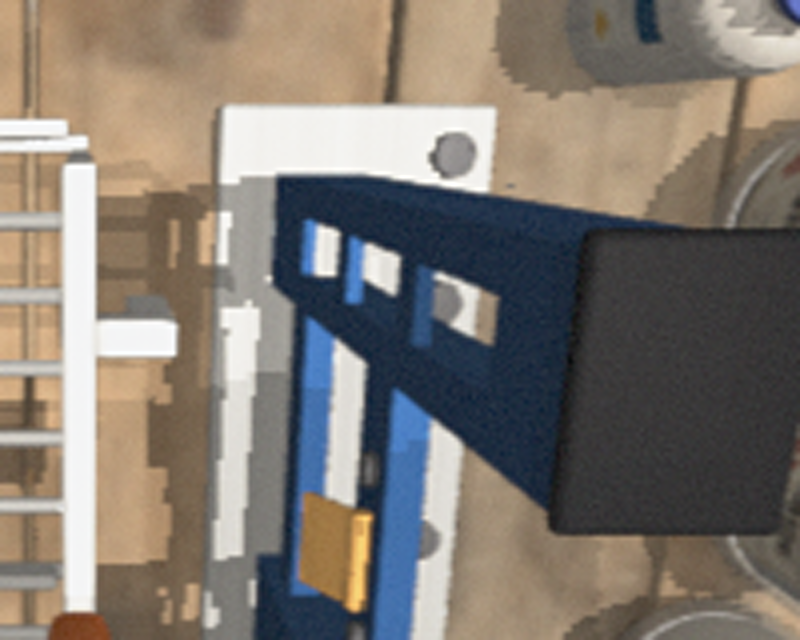

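```bash
python3 - <<'E'
from h import *
w=pickle.load(open("w14.pkl","rb"))
f=lambda x,y:(240+x/4,60+y/4)
print("slot",w.plane(f(415.5,306),.155),"top",w.plane(f(497,292+26),.193))
for z in (.186,.190): print("hook top front end",w.plane(f(176,337),z),w.plane(f(97,337),z))
print("slot3,2",w.plane(f(304,248),.055),w.plane(f(349,270),.105))
E
```

```text
slot [0.66350198 0.22186619 0.155     ] top [0.66359874 0.22567439 0.193     ]
hook top front end [0.62257135 0.22126515 0.186     ] [0.61179424 0.22106434 0.186     ]
hook top front end [0.62223056 0.22192505 0.19      ] [0.61171466 0.22172911 0.19      ]
slot3,2 [0.66343486 0.22158224 0.055     ] [0.66348487 0.22198254 0.105     ]
```

carry_out(series="0 0.03 0.004 0 0 0;0 0.06 0.004 0 0 0;0 0.085 0.004 0 0 0;0 0.105 0.004 0 0 0;0 0.12 0.004 0 0 0;0 0.126 0.004 0 0 0;0 0.126 0.004 0 0 0")

```text
time_s: 17.15
ee_pos: [0.6606, 0.1713, 0.2219]
ee_rot: [-3.141, -0.001, 1.588]
contact_force: [-1.0, -0.1, -2.8]
finger_gap: 0.0063
```

```bash
python3 - <<'E'
from h import *
w=Cam("wrist"); w.save("w15.png",None,1.5)
w.save("w15c.png",(240,60,400,240),4)
print(pose()[0],pose()[1].as_euler('xyz'),r.get_state()["contact_force"])
E
```

```text
[0.66042609 0.17135434 0.22196754] [-3.14086519e+00 -7.64621326e-04  1.58785675e+00] [ 1.2007327  -0.05345284 -2.52157989]
```

View pics/w15c.png

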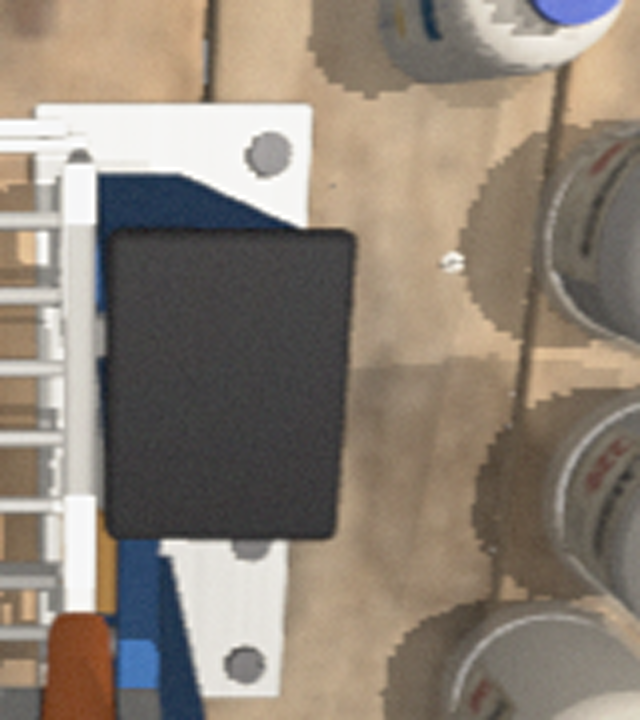

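carry_out(series="0 0.003 0 0 0 0;0 0.006 0 0 0 0;0 0.008 0 0 0 0;0 0.008 0 0 0 0")

```text
time_s: 17.7
ee_pos: [0.6621, 0.1714, 0.2221]
ee_rot: [-3.138, -0.001, 1.588]
contact_force: [-12.5, -0.0, 3.6]
finger_gap: 0.0068
```

carry_out(series="0 -0.003 0.01 0 0 0;0 -0.003 0.02 0 0 0;0 -0.003 0.03 0 0 0;0 -0.003 0.04 0 0 0;0 -0.003 0.05 0 0 0;0 -0.003 0.056 0 0 0")

```text
time_s: 18.45
ee_pos: [0.6616, 0.1714, 0.1994]
ee_rot: [-3.139, -0.001, 1.588]
contact_force: [-6.6, -0.4, 2.7]
finger_gap: 0.0066
```

carry_out(series="0 0 0.003 0 0 0;0 0 0.006 0 0 0;0 0 0.009 0 0 0;0 0 0.012 0 0 0;0 0 0.012 0 0 0")

```text
time_s: 19.08
ee_pos: [0.662, 0.1714, 0.1968]
ee_rot: [3.141, -0.001, 1.588]
contact_force: [-12.7, -1.1, 22.0]
finger_gap: 0.0068
```

```bash
python3 - <<'E'
from h import *
w=Cam("wrist"); w.save("w16.png",None,1.5)
s=Cam("scene"); s.save("s16.png",(140,140,300,260),5)
print(pose()[0],pose()[1].as_euler('xyz'),r.get_state()["contact_force"])
E
```

```text
[0.66201258 0.17145249 0.19675809] [ 3.14100926e+00 -9.26021792e-04  1.58798612e+00] [-12.09757549  -1.06546463  20.79017145]
```

View pics/w16.png

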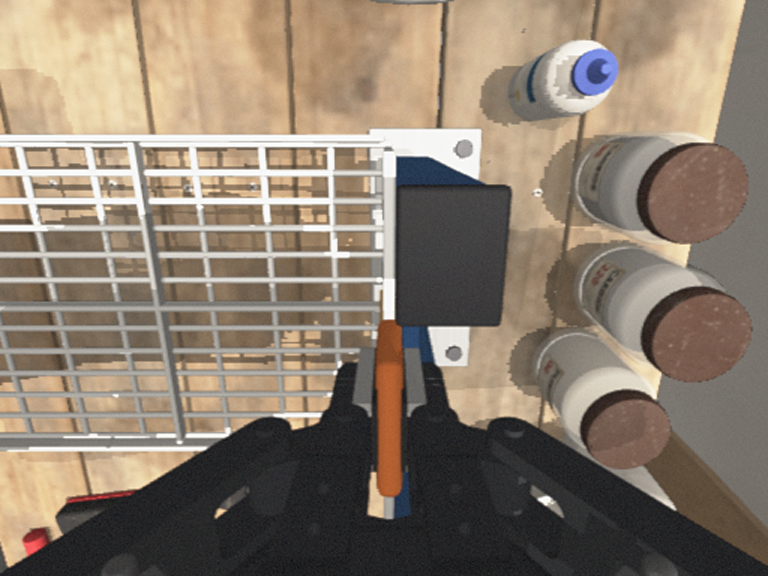

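View pics/s16.png

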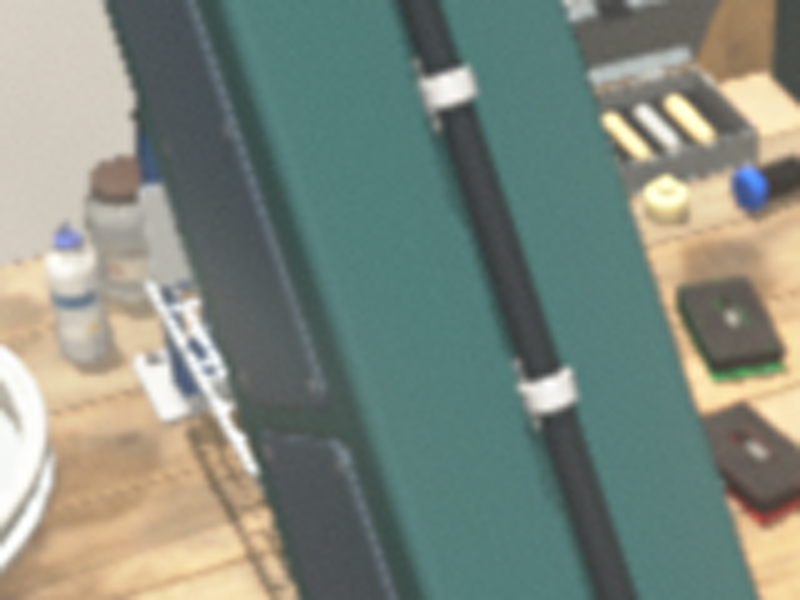

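carry_out(series="0 -0.003 -0.003 0 0 0;0 -0.003 -0.006 0 0 0;0 -0.003 -0.009 0 0 0;0 -0.003 -0.012 0 0 0;0 -0.003 -0.012 0 0 0")

```text
time_s: 19.8
ee_pos: [0.6614, 0.1714, 0.1994]
ee_rot: [-3.141, -0.001, 1.588]
contact_force: [-1.8, 0.2, -4.2]
finger_gap: 0.0069
```

carry_out(series="0 -0.003 0.006 0 0 0;0 -0.003 0.012 0 0 0;0 -0.003 0.016 0 0 0;0 -0.003 0.019 0 0 0;0 -0.003 0.019 0 0 0")

```text
time_s: 20.42
ee_pos: [0.6608, 0.1714, 0.1962]
ee_rot: [3.136, -0.001, 1.588]
contact_force: [-11.5, -2.4, 37.1]
finger_gap: 0.0064
```

```bash
python3 - <<'E'
from h import *
print(pose()[0],r.get_state()["contact_force"],r.get_state()["ft_torque"])
w=Cam("wrist"); w.save("w17.png",None,1.5)
E
```

```text
[0.66079411 0.17143589 0.19621676] [-11.5058785   -2.44898352  37.06641117] [-0.55317192  2.31691833 -0.05176319]
```

carry_out(series="0 0 -0.006 0 0 0;0 0 -0.012 0 0 0;0 0 -0.018 0 0 0;0 0 -0.022 0 0 0;0 0 -0.022 0 0 0")

```text
time_s: 21.1
ee_pos: [0.66, 0.1713, 0.1998]
ee_rot: [-3.14, -0.001, 1.588]
contact_force: [1.3, -0.2, -12.3]
finger_gap: 0.0062
```

```bash
python3 - <<'E'
from h import *
print(pose()[0],r.get_state()["contact_force"],r.get_state()["ft_torque"])
w=Cam("wrist"); w.save("w18.png",None,1.5)
E
```

```text
[0.66001458 0.17126403 0.19979146] [  1.26451221  -0.19055727 -12.33791991] [ 0.0732485  -0.5121779  -0.01389398]
```

View pics/w18.png

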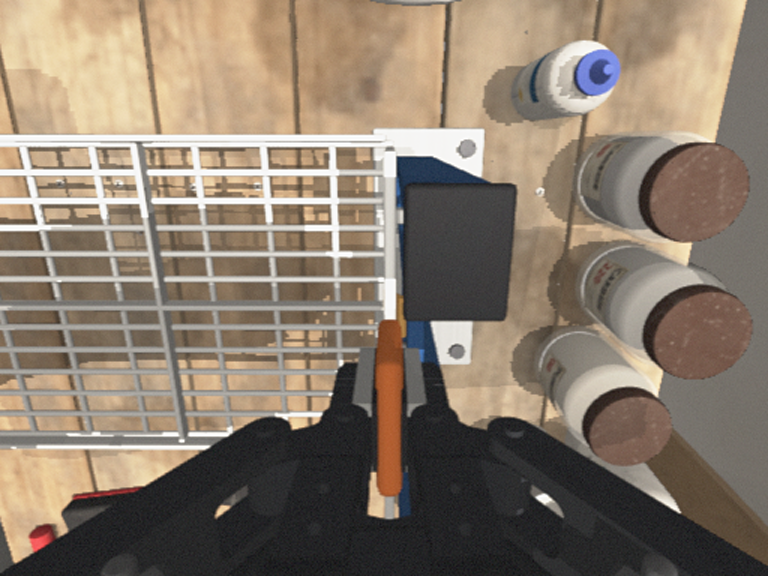

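carry_out(series="0 0.003 0.008 0 0 0;0 0.006 0.014 0 0 0;0 0.007 0.018 0 0 0;0 0.007 0.018 0 0 0")

```text
time_s: 21.65
ee_pos: [0.6621, 0.1715, 0.1966]
ee_rot: [3.141, -0.001, 1.588]
contact_force: [-16.7, -1.2, 27.2]
finger_gap: 0.0064
```

carry_out(series="0 0 -0.002 0 0 0;0 0 -0.004 0 0 0;0 0 -0.004 0 0 0;0 0 -0.004 0 0 0", jaw=40)

```text
time_s: 22.15
ee_pos: [0.6631, 0.1714, 0.195]
ee_rot: [-3.141, -0.001, 1.588]
contact_force: [0.5, -0.2, 0.0]
finger_gap: 0.0401
```

```bash
python3 - <<'E'
from h import *
print(pose()[0],r.get_state()["contact_force"],r.get_state()["ft_torque"])
w=Cam("wrist"); w.save("w19.png",None,1.5)
E
```

```text
[0.66305361 0.17138354 0.19502305] [ 0.45451673 -0.15141363  0.01195681] [ 0.07066224  0.00476905 -0.00171248]
```

View pics/w19.png

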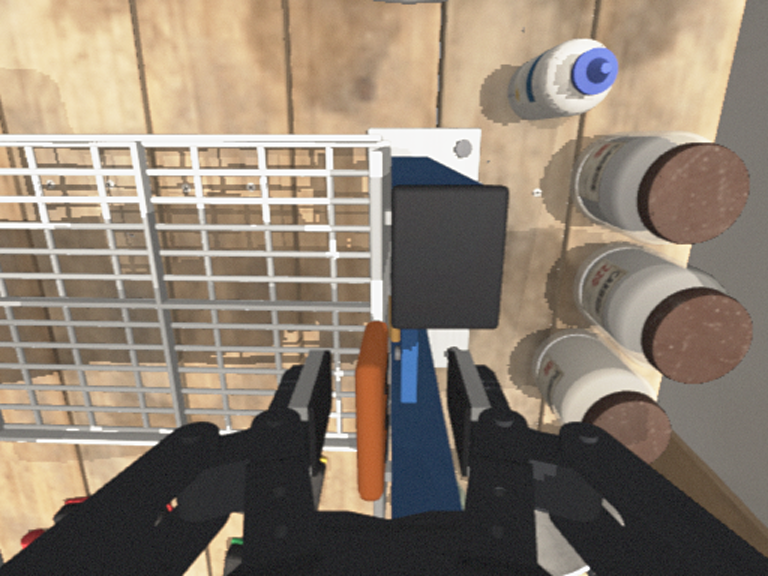

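carry_out(series="0 0 -0.05 0 0 0;0 0 -0.15 0 0 0;0 0 -0.28 0 0 0;0 0 -0.4 0 0 0;0 0 -0.4 0 0 0;0 0 -0.4 0 0 0")

```text
time_s: 22.95
ee_pos: [0.6632, 0.1713, 0.3541]
ee_rot: [-3.14, -0.001, 1.588]
contact_force: [-0.5, -0.0, -0.2]
finger_gap: 0.0403
```

```bash
python3 - <<'E'
from h import *
print(pose()[0],r.get_state()["contact_force"],r.get_state()["joint_positions"])
w=Cam("wrist"); w.save("w20.png",None,1.5);pickle.dump(w,open("w20.pkl","wb"))
print(rows((.48,-.05,.36),(np.pi,0,np.pi)))
E
```

```text
[0.66319935 0.17126468 0.35413595] [-0.49278467 -0.02836772 -0.1811543 ] [1.33578397e-01 5.99548211e-01 7.97042801e-01 1.76973285e+00
 7.93703431e-04 1.68742738e+00]
(array([-0.5452, -0.4667, -0.0147]), array([-0.0008, -0.0012, -0.7769]))
```

View pics/w20.png

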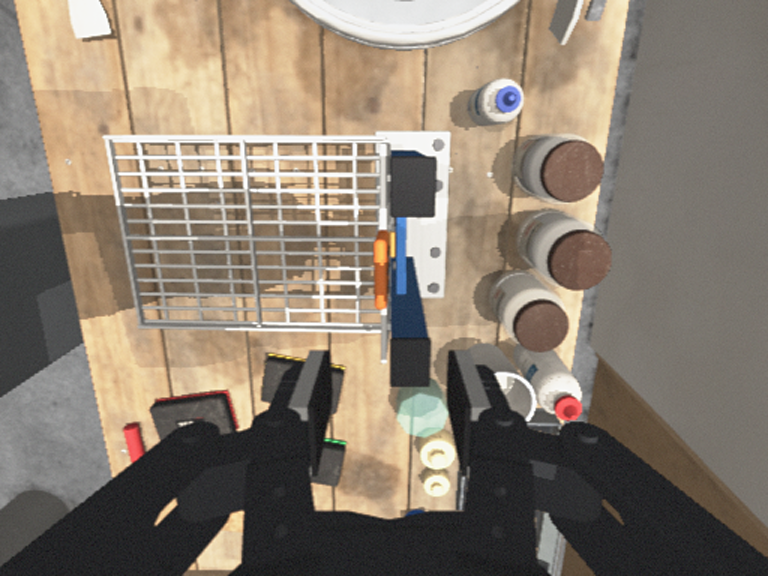

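carry_out(series="-0.05 -0.05 0 0 0 -0.08;-0.1 -0.1 0 0 0 -0.16;-0.16 -0.15 0 0 0 -0.24;-0.22 -0.2 0 0 0 -0.32;-0.28 -0.25 0 0 0 -0.4;-0.34 -0.3 0 0 0 -0.48;-0.4 -0.35 0 0 0 -0.56;-0.46 -0.4 0 0 0 -0.64;-0.52 -0.44 0 0 0 -0.72;-0.545 -0.467 -0.015 0 0 -0.777;-0.545 -0.467 -0.015 0 0 -0.777;-0.545 -0.467 -0.015 0 0 -0.777", jaw=85)

```text
time_s: 24.5
ee_pos: [0.48, -0.0495, 0.3603]
ee_rot: [3.14, -0.002, 3.139]
contact_force: [0.3, -0.4, 0.7]
finger_gap: 0.0853
```

```bash
python3 - <<'E'
from h import *
print(pose()[0],pose()[1].as_euler('xyz'),r.get_state()["joint_positions"].round(2))
w=Cam("wrist"); w.save("w21.png",None,1.5);pickle.dump(w,open("w21.pkl","wb"))
s=Cam("scene"); s.save("s21.png",(140,130,300,250),5);t=Cam("top"); t.save("t21.png",(150,120,310,240),5)
pickle.dump(t,open("top21.pkl","wb"));pickle.dump(s,open("sc21.pkl","wb"))
E
```

```text
[ 0.48000671 -0.04947703  0.36033737] [ 3.14046935e+00 -1.58062453e-03  3.13934880e+00] [-0.27  0.18  0.14  1.53  0.   -0.27]
```

View pics/w21.png

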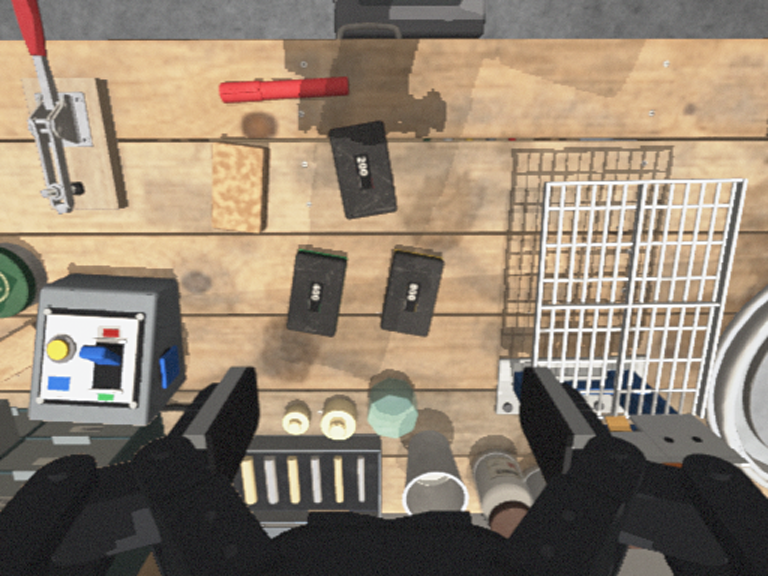

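View pics/s21.png

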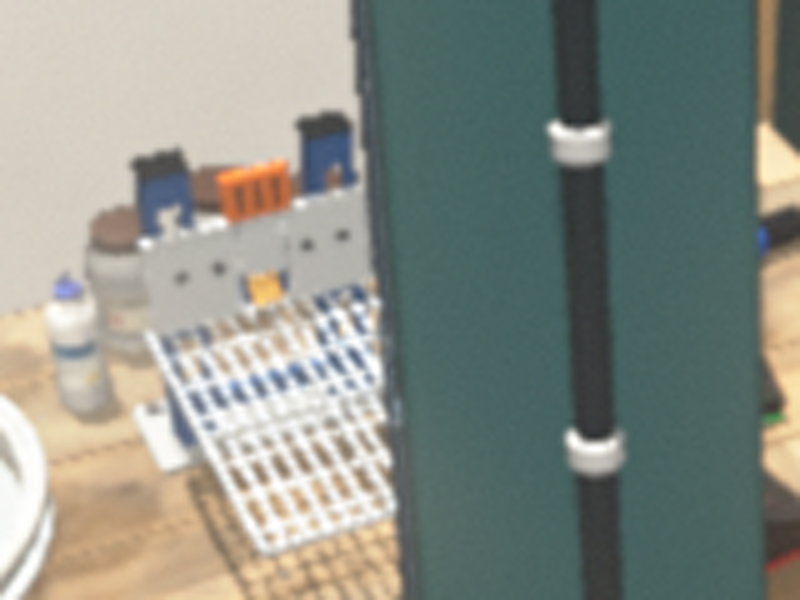

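View pics/t21.png

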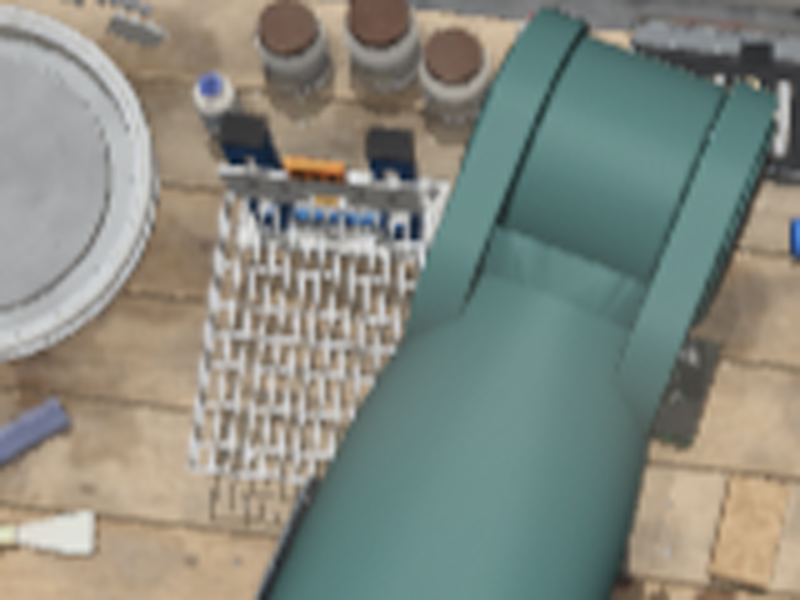

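```bash
python3 - <<'E'
from h import *
w=pickle.load(open("w21.pkl","rb"));s=pickle.load(open("sc21.pkl","rb"));t=pickle.load(open("top21.pkl","rb"))
print("frontL",tri([(w,(744.5/1.5,180/1.5)),(s,(140+267/5,130+550/5)),(t,(150+195/5,120+467/5))]))
w20=pickle.load(open("w20.pkl","rb"))
print("frontL",tri([(w,(744.5/1.5,180/1.5)),(w20,(106/1.5,137/1.5))]))
print("frontR",tri([(w,(547/1.5,183/1.5)),(w20,(140/1.5,327/1.5))]))
print("plateL",tri([(t,(150+222/5,120+172/5)),(s,(140+145/5,130+242/5))]))
E
```

```text
frontL (array([0.43521618, 0.24328185, 0.09869574]), [[-4.0, -0.5], [-0.2, -0.9], [-1.0, 0.2]])
frontL (array([0.43595696, 0.24533825, 0.1019172 ]), [[-0.6, 0.4], [-0.6, -0.4]])
frontR (array([0.43839186, 0.08172279, 0.10156434]), [[-0.5, 0.5], [-0.6, -0.3]])
plateL (array([0.65400952, 0.24107489, 0.1757342 ]), [[-0.3, -0.2], [0.4, 0.1]])
```

```bash
cat > pads.py <<'E'
from h import *
def pads(w,zt=.022,vmax=85,show=True):
    hsv=cv2.cvtColor(w.im,cv2.COLOR_BGR2HSV)
    m=((hsv[...,2]<vmax)).astype(np.uint8)
    m=cv2.morphologyEx(m,cv2.MORPH_CLOSE,np.ones((9,9)));m=cv2.morphologyEx(m,cv2.MORPH_OPEN,np.ones((5,5)))
    out=[]
    for c in cv2.findContours(m,cv2.RETR_EXTERNAL,cv2.CHAIN_APPROX_NONE)[0]:
        if cv2.contourArea(c)<500: continue
        P=np.array([w.plane(p[0],zt)[:2] for p in c],np.float32)
        (cx,cy),(a,b),ang=cv2.minAreaRect(P*1000)
        if 45<min(a,b)<70 and 80<max(a,b)<105:
            box=cv2.boxPoints(((cx,cy),(a,b),ang)); e=[box[1]-box[0],box[2]-box[1]]; l=max(e,key=lambda v:np.hypot(*v))
            yaw=np.arctan2(l[1],l[0]); yaw=(yaw+np.pi/2)%np.pi-np.pi/2
            uv=c[:,0].mean(0)
            y0,x0=int(uv[1]),int(uv[0]); reg=cv2.drawContours(np.zeros_like(m),[c],-1,1,9)>0
            H=hsv[reg]; sat=H[(H[:,1]>150)&(H[:,2]>90)][:,0]
            out.append((cx/1000,cy/1000,yaw,a,b,uv,np.bincount(sat//10,minlength=18).tolist()))
    return out
E
python3 - <<'E'
from pads import *
for f in ("w21","w20"):
    print(f)
    for o in pads(pickle.load(open(f+".pkl","rb"))): print(np.round(o[:5],4),o[5],o[6])
E
```

```text
w21
[ 0.6879  0.2381  0.5837 90.751  50.885 ] [422.4057971  265.54347826] [0, 0, 0, 0, 0, 0, 0, 0, 0, 0, 0, 0, 0, 0, 0, 0, 0, 0]
[ 5.62300e-01 -2.64000e-02 -1.78100e-01  5.39032e+01  9.03194e+01] [273.5375  194.98125] [0, 0, 3, 0, 0, 0, 0, 0, 0, 0, 0, 0, 0, 0, 0, 0, 0, 0]
[ 0.5627 -0.1282 -0.1933 53.7682 92.0507] [210.32716049 195.04938272] [0, 0, 0, 0, 0, 0, 0, 0, 0, 0, 0, 0, 0, 0, 0, 0, 0, 0]
[ 4.32800e-01 -7.46000e-02  1.54600e-01  8.86302e+01  5.39777e+01] [242.06557377 112.04371585] [0, 0, 0, 0, 0, 0, 0, 0, 0, 0, 0, 0, 0, 0, 0, 0, 0, 0]
w20
```

```bash
python3 - <<'E'
from h import *
w6=pickle.load(open("w6.pkl","rb"));w21=pickle.load(open("w21.pkl","rb"))
print(tri([(w6,(445/1.5,70/1.5)),(w21,(412/1.5,292/1.5))]),tri([(w6,(552/1.5,71/1.5)),(w21,(315.5/1.5,293/1.5))]))
print(rows((.5623,-.0264,.12),(np.pi,0,np.pi-.178)))
E
```

```text
(array([ 0.55919998, -0.02511545,  0.02770782]), [[-0.4, 0.4], [-0.4, 0.3]]) (array([ 0.55851298, -0.12701454,  0.03123576]), [[-0.1, 0.0], [-0.0, 0.0]])
(array([-0.2059,  0.0571,  0.6013]), array([ 0.0004, -0.0007,  0.0888]))
```

carry_out(series="-0.06 0.02 0.13 0 0 0.03;-0.12 0.04 0.27 0 0 0.06;-0.2 0.057 0.41 0 0 0.089;-0.206 0.057 0.54 0 0 0.089;-0.206 0.057 0.6 0 0 0.089;-0.206 0.057 0.6 0 0 0.089;-0.206 0.057 0.6 0 0 0.089")

```text
time_s: 25.52
ee_pos: [0.5628, -0.0268, 0.1222]
ee_rot: [3.141, 0.001, 2.964]
contact_force: [0.2, 1.1, 0.9]
finger_gap: 0.085
```

```bash
python3 - <<'E'
from pads import *
w=Cam("wrist"); w.save("w22.png",None,1.5)
for o in pads(w): print(np.round(o[:5],4),o[5],o[6])
print(rows((.5623,-.0264,.023),(np.pi,0,np.pi-.178)))
E
```

```text
[ 5.63300e-01 -2.51000e-02 -1.81300e-01  5.37713e+01  8.95440e+01] [261.6358209  192.02686567] [0, 0, 2, 0, 0, 0, 0, 0, 0, 0, 0, 0, 0, 0, 0, 0, 0, 0]
(array([0.0022, 0.0007, 0.2485]), array([0.0003, 0.0006, 0.0001]))
```

View pics/w22.png

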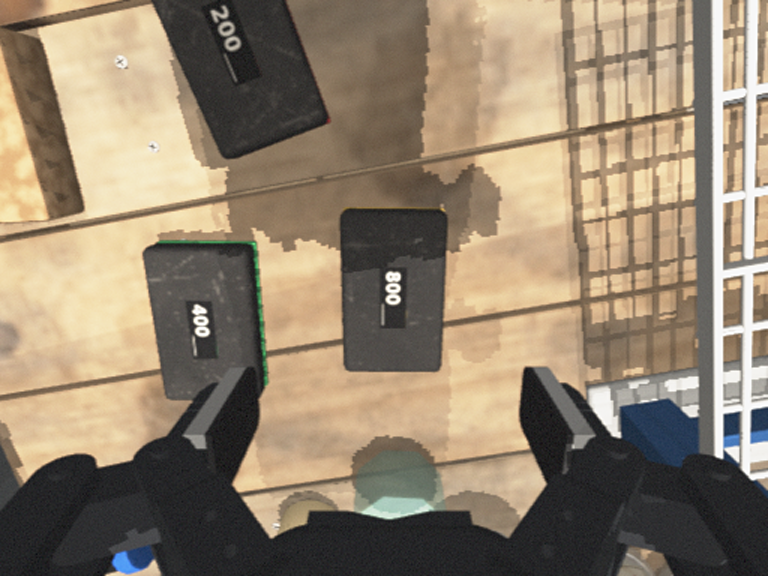

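carry_out(series="0.001 -0.001 0.08 0 0 0;0.001 -0.001 0.16 0 0 0;0.001 -0.001 0.22 0 0 0;0.001 -0.001 0.248 0 0 0;0.001 -0.001 0.248 0 0 0")

```text
time_s: 26.2
ee_pos: [0.562, -0.0272, 0.0223]
ee_rot: [3.141, -0.0, 2.964]
contact_force: [-0.2, 0.7, 0.3]
finger_gap: 0.0848
```

carry_out(series="0 0 0 0 0 0;0 0 0 0 0 0;0 0 0 0 0 0;0 0 0 0 0 0;0 0 0 0 0 0", jaw=30, squeeze=40)

```text
time_s: 26.82
ee_pos: [0.5623, -0.0272, 0.023]
ee_rot: [3.141, 0.001, 2.964]
contact_force: [-1.4, 0.7, 9.3]
finger_gap: 0.054
```

carry_out(series="0 0 -0.05 0 0 0;0 0 -0.15 0 0 0;0 0 -0.28 0 0 0;0 0 -0.42 0 0 0;0 0 -0.5 0 0 0;0 0 -0.5 0 0 0;0 0 -0.5 0 0 0")

```text
time_s: 27.7
ee_pos: [0.5615, -0.0272, 0.2213]
ee_rot: [3.141, -0.001, 2.964]
contact_force: [-0.7, -0.4, -1.8]
finger_gap: 0.0541
```

```bash
python3 - <<'E'
from h import *
w=Cam("wrist"); w.save("w23.png",None,1.5); print(pose()[0],r.get_state()["contact_force"],r.get_state()["finger_gap"])
def rk(x,y,z=0):
    return np.array([.610,.1666,0])+Ro.from_euler('z',.016).apply([x,y,z])
print(rk(-.007,-.041),rows((*rk(-.007,-.041)[:2],.222),(np.pi,0,np.pi+.016)))
E
```

```text
[ 0.56134122 -0.02720636  0.22090156] [ 0.5582926   0.79081778 -0.60308265] 0.054276688113059676
[0.60365687 0.12549325 0.        ] (array([-0.0366,  0.3944, -0.0026]), array([ 0.0004, -0.0011, -0.0969]))
```

View pics/w23.png

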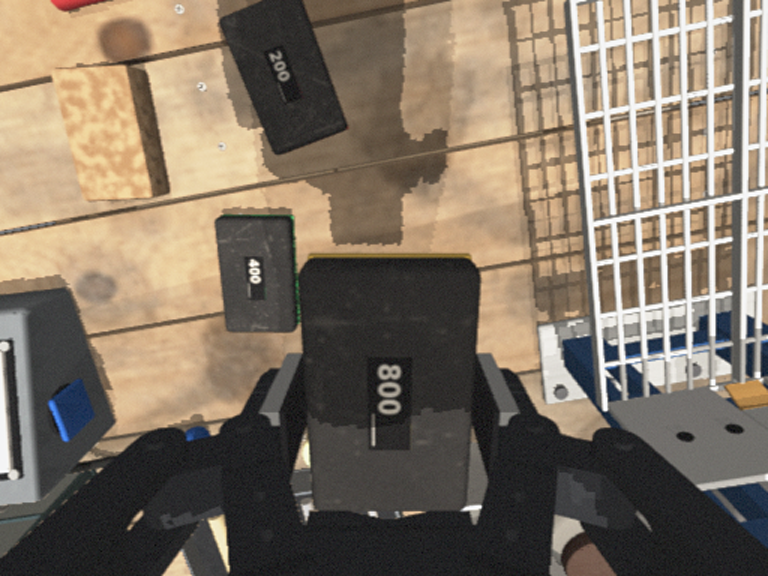

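carry_out(series="-0.01 0.1 -0.003 0 0 -0.03;-0.02 0.2 -0.003 0 0 -0.06;-0.03 0.3 -0.003 0 0 -0.097;-0.032 0.394 -0.003 0 0 -0.097;-0.032 0.394 -0.003 0 0 -0.097;-0.032 0.394 -0.003 0 0 -0.097;-0.032 0.394 -0.003 0 0 -0.097")

```text
time_s: 28.62
ee_pos: [0.6021, 0.1247, 0.2229]
ee_rot: [3.141, -0.001, -3.126]
contact_force: [0.4, 0.2, -0.2]
finger_gap: 0.0542
```

```bash
cat >> h.py <<'E'
def rk(x,y,z=0):
    return np.array([.610,.1666,0])+Ro.from_euler('z',.016).apply([x,y,z])
E
python3 - <<'E'
from h import *
w=Cam("wrist"); w.save("w24.png",None,1.5); print(pose()[0],r.get_state()["finger_gap"])
print(rows((*rk(-.009,-.041)[:2],.127),(np.pi,0,np.pi+.016)))
E
```

```text
[0.60215911 0.12468958 0.22302083] 0.05402246888159695
(array([0.001 , 0.0018, 0.2401]), array([ 0.0003, -0.0005, -0.0005]))
```

View pics/w24.png

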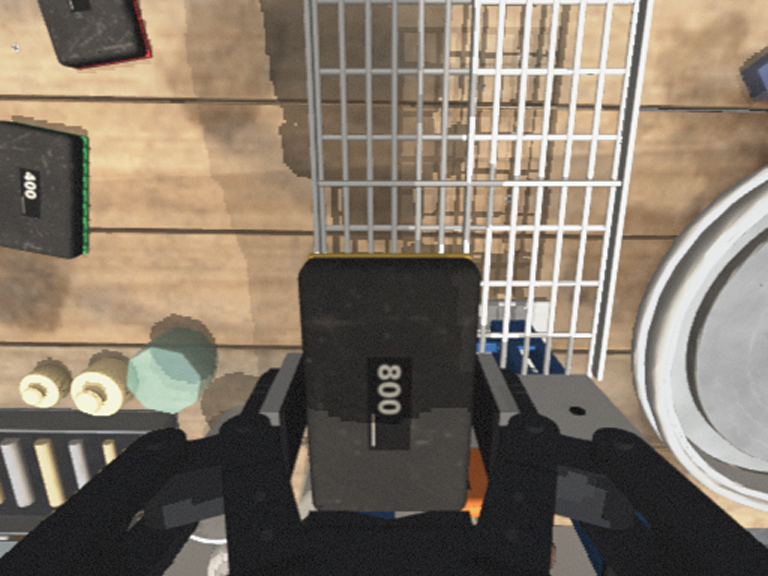

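```bash
python3 - <<'E'
from h import *
w=Cam("wrist")
for u,v,z in ((314,130,.107),(473,130,.105),(637,90,.107),(470,184,.105),(607,260,.109),(315,184,.107)):
    print((u,v),w.plane((u/1.5,v/1.5),z))
E
```

```text
(314, 130) [0.52080137 0.08531599 0.107     ]
(473, 130) [0.51945622 0.16609955 0.105     ]
(637, 90) [0.49946712 0.24535213 0.107     ]
(470, 184) [0.54650207 0.16648311 0.105     ]
(607, 260) [0.58570737 0.24363875 0.109     ]
(315, 184) [0.54762774 0.08493421 0.107     ]
```

carry_out(series="0.001 -0.001 0.08 0 0 0;0.001 -0.001 0.15 0 0 0;0.001 -0.001 0.2 0 0 0;0.001 -0.001 0.228 0 0 0;0.001 -0.001 0.237 0 0 0;0.001 -0.001 0.237 0 0 0")

```text
time_s: 29.48
ee_pos: [0.6021, 0.1252, 0.1288]
ee_rot: [3.141, 0.0, -3.126]
contact_force: [-0.1, 0.7, -0.7]
finger_gap: 0.0538
```

```bash
python3 - <<'E'
from h import *
w=Cam("wrist"); w.save("w25.png",None,1.5); print(pose()[0],r.get_state()["contact_force"],r.get_state()["finger_gap"])
E
```

```text
[0.60218368 0.12517743 0.12899447] [0.51079653 0.22604718 0.23058287] 0.05408126551917295
```

View pics/w25.png

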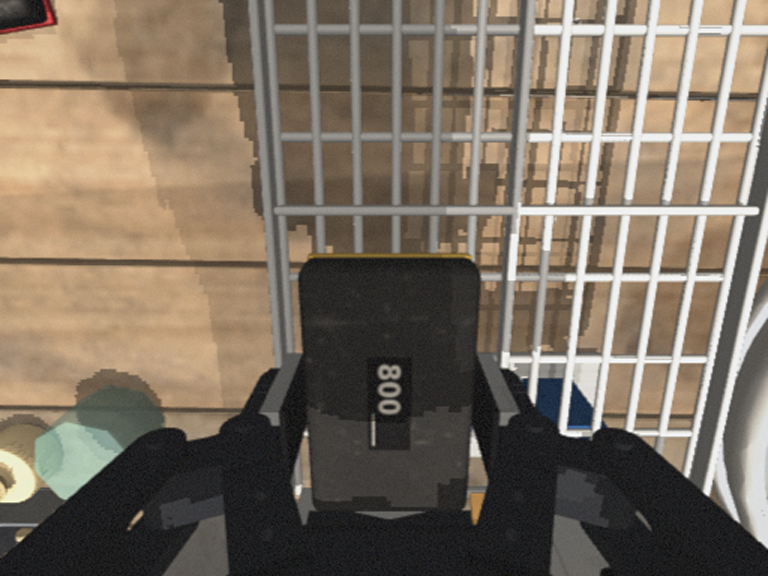

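carry_out(series="0 0 0.004 0 0 0;0 0 0.008 0 0 0;0 0 0.01 0 0 0;0 0 0.01 0 0 0")

```text
time_s: 30.02
ee_pos: [0.6019, 0.1253, 0.1249]
ee_rot: [3.141, 0.0, -3.125]
contact_force: [-2.8, -0.6, 7.0]
finger_gap: 0.054
```

carry_out(series="0 0 -0.003 0 0 0;0 0 -0.003 0 0 0;0 0 -0.003 0 0 0", jaw=61)

```text
time_s: 30.4
ee_pos: [0.6018, 0.1252, 0.1255]
ee_rot: [3.141, -0.001, -3.125]
contact_force: [-0.7, -0.1, 0.1]
finger_gap: 0.061
```

carry_out(series="0 0 -0.02 0 0 0;0 0 -0.06 0 0 0;0 0 -0.15 0 0 0;0 0 -0.25 0 0 0;0 0 -0.3 0 0 0;0 0 -0.3 0 0 0")

```text
time_s: 31.15
ee_pos: [0.6025, 0.1252, 0.2472]
ee_rot: [3.141, 0.002, -3.125]
contact_force: [0.1, 0.0, -0.1]
finger_gap: 0.0608
```

```bash
python3 - <<'E'
from pads import *
w=Cam("wrist"); w.save("w26.png",None,1.5); print(pose()[0],r.get_state()["contact_force"],r.get_state()["finger_gap"])
pickle.dump(w,open("w26.pkl","wb"))
for o in pads(w): print(np.round(o[:5],4),o[5])
print(rows((.5627,-.1282,.16),(np.pi,0,np.pi-.193)))
E
```

```text
[0.60211716 0.12515351 0.24583842] [ 0.58104447  0.62809221 -0.66839182] 0.060818702962842926
[ 0.5649 -0.1237 -0.1746 64.1094 90.4317] [ 40.41245136 122.48249027]
(array([ 0.1089, -0.6319,  0.2141]), array([0.0004, 0.0002, 0.1046]))
```

View pics/w26.png

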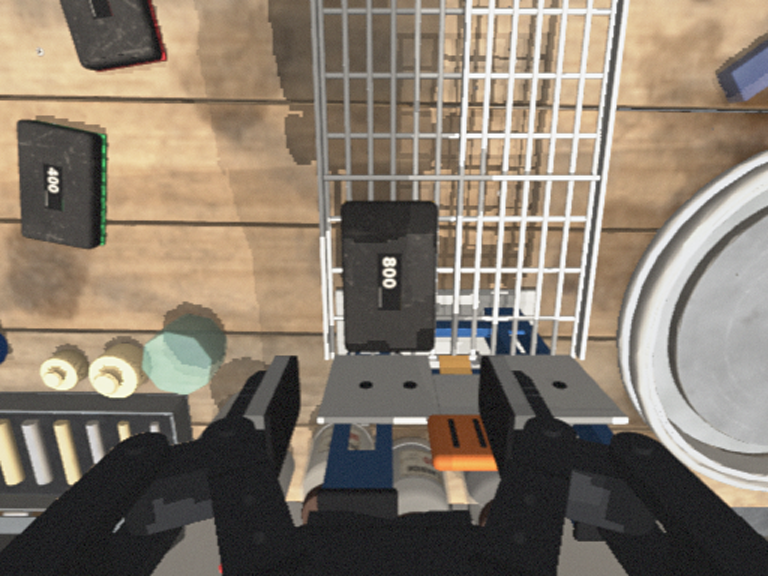

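carry_out(series="0.02 -0.12 0 0 0 0.03;0.05 -0.26 0 0 0 0.06;0.08 -0.4 0 0 0 0.1;0.109 -0.54 0.05 0 0 0.1046;0.109 -0.632 0.13 0 0 0.1046;0.109 -0.632 0.214 0 0 0.1046;0.109 -0.632 0.214 0 0 0.1046;0.109 -0.632 0.214 0 0 0.1046", jaw=85)

```text
time_s: 32.2
ee_pos: [0.5626, -0.1279, 0.1605]
ee_rot: [3.141, -0.0, 2.949]
contact_force: [-0.0, 0.1, 1.0]
finger_gap: 0.0849
```

```bash
python3 - <<'E'
from pads import *
w=Cam("wrist"); w.save("w27.png",None,1.5); print(pose()[0])
for o in pads(w):
  print(np.round(o[:5],4),o[5]); print(rows((o[0],o[1],.023),(np.pi,0,np.pi+o[2])))
E
```

```text
[ 0.56291178 -0.12796162  0.16094857]
[ 0.5635 -0.1295 -0.1851 53.8039 90.4218] [258.02380952 179.96938776]
(array([-0.002 , -0.0036,  0.3449]), array([ 0.0002,  0.0003, -0.0036]))
```

View pics/w27.png

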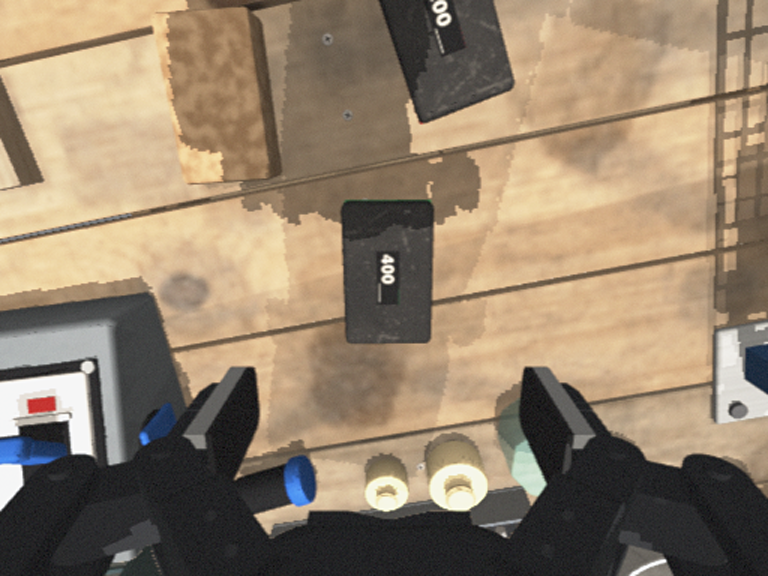

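carry_out(series="-0.002 -0.003 0.1 0 0 -0.003;-0.002 -0.003 0.2 0 0 -0.003;-0.002 -0.003 0.3 0 0 -0.003;-0.002 -0.003 0.344 0 0 -0.003;-0.002 -0.003 0.344 0 0 -0.003;-0.002 -0.003 0.344 0 0 -0.003")

```text
time_s: 33.0
ee_pos: [0.5638, -0.1296, 0.0236]
ee_rot: [3.141, 0.001, 2.955]
contact_force: [-0.1, -0.0, -0.1]
finger_gap: 0.085
```

carry_out(series="0 0 0 0 0 0;0 0 0 0 0 0;0 0 0 0 0 0;0 0 0 0 0 0;0 0 0 0 0 0", jaw=30)

```text
time_s: 33.62
ee_pos: [0.5633, -0.1296, 0.0232]
ee_rot: [3.141, 0.001, 2.955]
contact_force: [-1.7, 1.2, 10.0]
finger_gap: 0.0541
```

carry_out(series="0 0 -0.05 0 0 0;0 0 -0.15 0 0 0;0 0 -0.28 0 0 0;0 0 -0.42 0 0 0;0 0 -0.5 0 0 0;0 0 -0.5 0 0 0;0 0 -0.5 0 0 0")

```text
time_s: 34.5
ee_pos: [0.5626, -0.1295, 0.2215]
ee_rot: [3.141, -0.002, 2.955]
contact_force: [0.5, -0.7, -1.5]
finger_gap: 0.054
```

```bash
python3 - <<'E'
from h import *
w=Cam("wrist"); w.save("w28.png",None,1.5); print(pose()[0],r.get_state()["contact_force"],r.get_state()["finger_gap"])
print(rows((*rk(-.009,.041)[:2],.225),(np.pi,0,np.pi+.016)))
E
```

```text
[ 0.56248799 -0.12948889  0.22109636] [ 0.06553269 -1.05592867 -1.02936876] 0.05375716202042639
(array([ 0.0637,  0.8453, -0.0089]), array([ 0.0006, -0.0011, -0.1015]))
```

View pics/w28.png

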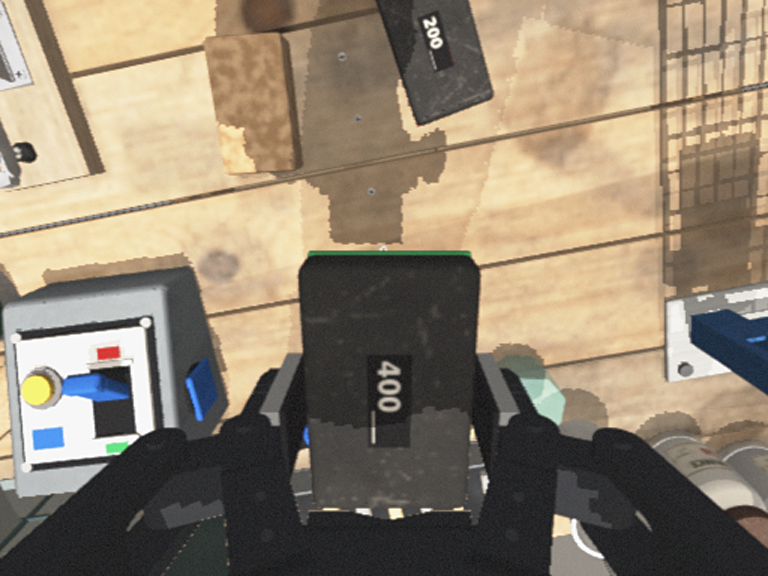

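carry_out(series="0.01 0.1 -0.008 0 0 -0.03;0.02 0.22 -0.008 0 0 -0.06;0.035 0.36 -0.008 0 0 -0.1;0.047 0.5 -0.008 0 0 -0.101;0.06 0.64 -0.008 0 0 -0.101;0.064 0.77 -0.008 0 0 -0.101;0.064 0.845 -0.008 0 0 -0.101;0.064 0.845 -0.008 0 0 -0.101;0.064 0.845 -0.008 0 0 -0.101")

```text
time_s: 35.67
ee_pos: [0.6003, 0.2067, 0.2247]
ee_rot: [3.141, -0.002, -3.127]
contact_force: [-0.2, -0.1, -1.2]
finger_gap: 0.0537
```

```bash
python3 - <<'E'
from h import *
w=Cam("wrist"); w.save("w29.png",None,1.5); print(pose()[0],r.get_state()["finger_gap"])
print(rows((*rk(-.009,.041)[:2],.129),(np.pi,0,np.pi+.016)))
E
```

```text
[0.6004222  0.20635556 0.22504885] 0.053943758034764054
(array([-2.000e-04,  2.700e-03,  2.401e-01]), array([ 0.0002, -0.0008, -0.0008]))
```

View pics/w29.png

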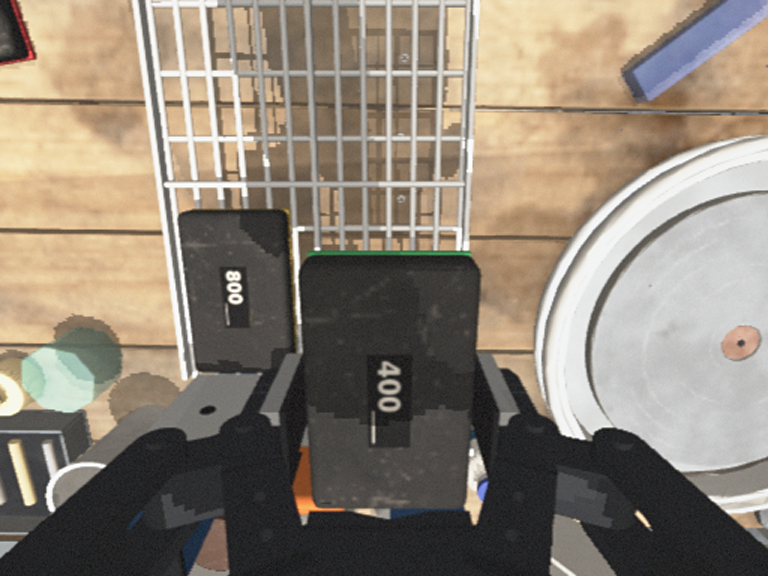

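carry_out(series="0 0.002 0.08 0 0 0;0 0.002 0.15 0 0 0;0 0.002 0.2 0 0 0;0 0.002 0.232 0 0 0;0 0.002 0.24 0 0 0;0 0.002 0.247 0 0 0;0 0.002 0.247 0 0 0")

```text
time_s: 36.6
ee_pos: [0.6008, 0.2081, 0.1272]
ee_rot: [3.141, 0.0, -3.127]
contact_force: [-0.7, 0.1, 0.5]
finger_gap: 0.0535
```

```bash
python3 - <<'E'
from h import *
w=Cam("wrist"); w.save("w30.png",None,1.5); print(pose()[0],r.get_state()["contact_force"],r.get_state()["finger_gap"])
E
```

```text
[0.60082963 0.20813095 0.12730845] [-0.23738786 -0.03180259 -0.85343499] 0.05398130983241154
```

View pics/w30.png

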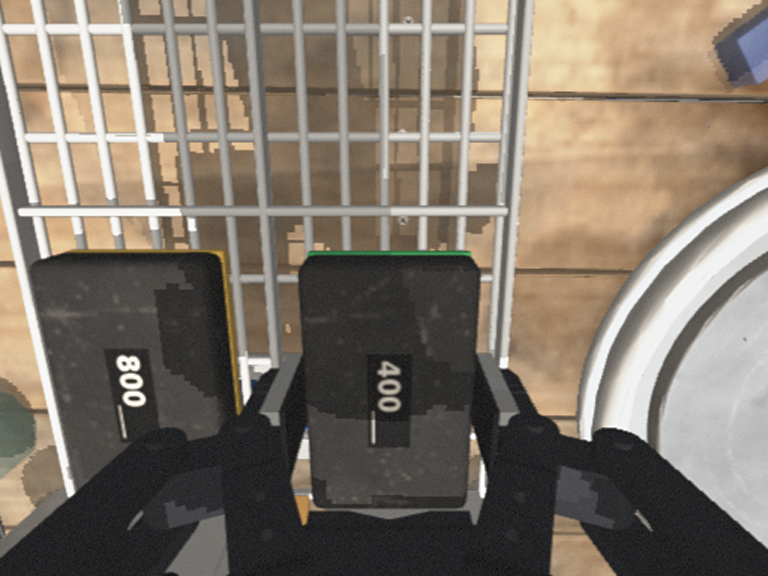

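carry_out(series="0 0 0.003 0 0 0;0 0 0.005 0 0 0;0 0 0.005 0 0 0")

```text
time_s: 37.02
ee_pos: [0.6007, 0.2082, 0.1253]
ee_rot: [3.141, 0.0, -3.127]
contact_force: [-2.9, -0.0, 5.4]
finger_gap: 0.0542
```

carry_out(series="0 0 -0.001 0 0 0;0 0 -0.001 0 0 0;0 0 -0.001 0 0 0", jaw=61)

```text
time_s: 37.4
ee_pos: [0.6006, 0.2081, 0.1251]
ee_rot: [3.141, -0.001, -3.127]
contact_force: [0.9, -0.1, -0.3]
finger_gap: 0.0609
```

carry_out(series="0 0 -0.02 0 0 0;0 0 -0.06 0 0 0;0 0 -0.15 0 0 0;0 0 -0.25 0 0 0;0 0 -0.3 0 0 0;0 0 -0.3 0 0 0")

```text
time_s: 38.15
ee_pos: [0.6013, 0.2081, 0.2469]
ee_rot: [3.14, 0.002, -3.127]
contact_force: [0.1, 0.2, -0.8]
finger_gap: 0.0611
```

```bash
python3 - <<'E'
from pads import *
w=Cam("wrist"); w.save("w31.png",None,1.5); print(pose()[0],r.get_state()["contact_force"],r.get_state()["finger_gap"])
pickle.dump(w,open("w31.pkl","wb"))
for o in pads(w): print(np.round(o[:5],4),o[5])
print(rows((.4328,-.0746,.19),(np.pi,0,np.pi+.155)))
E
```

```text
[0.60084402 0.20800454 0.24547679] [ 0.80207715 -0.07198768  0.13563029] 0.0611574999181505
(array([ 0.4307, -0.7003,  0.1379]), array([ 0.0004,  0.0002, -0.07  ]))
```

View pics/w31.png

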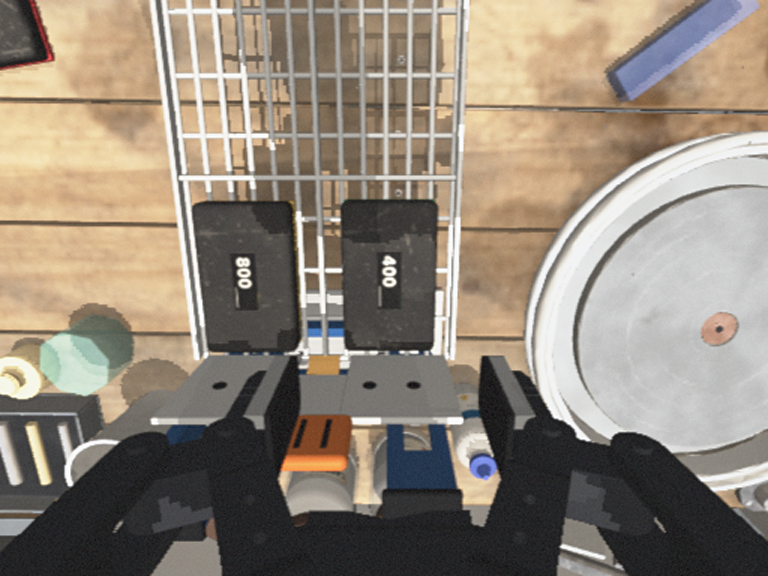

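Both rear pads lie well in their bays. Now red.

carry_out(series="0.06 -0.1 0 0 0 -0.01;0.12 -0.2 0 0 0 -0.03;0.2 -0.32 0 0 0 -0.05;0.28 -0.44 0 0 0 -0.07;0.36 -0.56 0.02 0 0 -0.07;0.431 -0.7 0.06 0 0 -0.07;0.431 -0.7 0.138 0 0 -0.07;0.431 -0.7 0.138 0 0 -0.07;0.431 -0.7 0.138 0 0 -0.07", jaw=85)

```text
time_s: 39.33
ee_pos: [0.4327, -0.074, 0.1904]
ee_rot: [3.141, -0.001, -2.986]
contact_force: [0.8, -0.4, 0.1]
finger_gap: 0.0848
```

```bash
python3 - <<'E'
from pads import *
w=Cam("wrist"); w.save("w32.png",None,1.5); print(pose()[0])
for o in pads(w):
  print(np.round(o[:5],4),o[5]); print(rows((o[0],o[1],.023),(np.pi,0,np.pi+o[2])))
E
```

```text
[ 0.4330054  -0.07404404  0.19059491]
[ 4.31900e-01 -7.51000e-02  1.68200e-01  9.01070e+01  5.33925e+01] [258.17164179 170.17910448]
(array([ 0.0033, -0.0024,  0.419 ]), array([ 0.0003,  0.    , -0.006 ]))
```

View pics/w32.png

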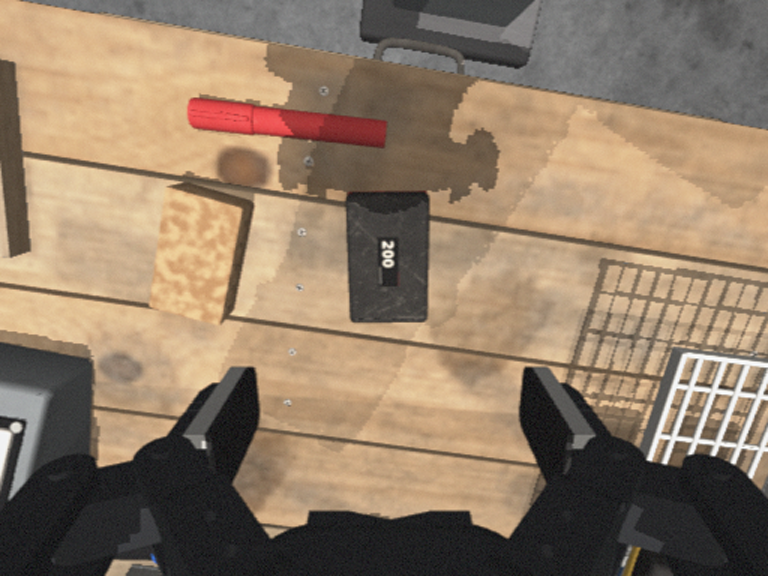

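carry_out(series="0.003 -0.002 0.12 0 0 -0.005;0.003 -0.002 0.25 0 0 -0.005;0.003 -0.002 0.36 0 0 -0.005;0.003 -0.002 0.419 0 0 -0.005;0.003 -0.002 0.419 0 0 -0.005;0.003 -0.002 0.419 0 0 -0.005")

```text
time_s: 40.12
ee_pos: [0.4323, -0.0753, 0.0235]
ee_rot: [3.142, 0.001, -2.976]
contact_force: [-0.5, 0.2, 1.0]
finger_gap: 0.0848
```

carry_out(series="0 0 0 0 0 0;0 0 0 0 0 0;0 0 0 0 0 0;0 0 0 0 0 0;0 0 0 0 0 0", jaw=30)

```text
time_s: 40.75
ee_pos: [0.4319, -0.0755, 0.0233]
ee_rot: [3.142, 0.001, -2.977]
contact_force: [-2.1, 1.1, 12.5]
finger_gap: 0.0541
```

carry_out(series="0 0 -0.05 0 0 0;0 0 -0.15 0 0 0;0 0 -0.28 0 0 0;0 0 -0.42 0 0 0;0 0 -0.5 0 0 0;0 0 -0.5 0 0 0;0 0 -0.5 0 0 0")

```text
time_s: 41.62
ee_pos: [0.4311, -0.0754, 0.2218]
ee_rot: [3.14, -0.001, -2.977]
contact_force: [0.3, 0.4, -1.6]
finger_gap: 0.0539
```

```bash
python3 - <<'E'
from h import *
w=Cam("wrist"); w.save("w33.png",None,1.5); print(pose()[0],r.get_state()["contact_force"],r.get_state()["finger_gap"])
print(rk(-.116,.041),rows((*rk(-.116,.041)[:2],.225),(np.pi,0,np.pi+.016)))
E
```

```text
[ 0.43088357 -0.07532591  0.22140991] [ 0.21007097  0.23147401 -1.69900438] 0.05372199220000685
[0.49335888 0.20573883 0.        ] (array([-0.2695,  0.6675, -0.0084]), array([ 0.0007, -0.0009,  0.0745]))
```

View pics/w33.png

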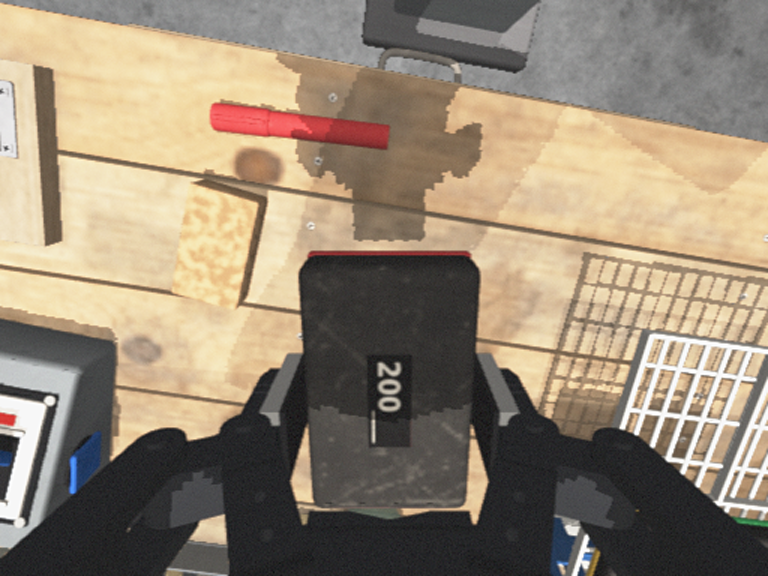

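carry_out(series="-0.03 0.1 -0.008 0 0 0.02;-0.08 0.22 -0.008 0 0 0.05;-0.14 0.36 -0.008 0 0 0.0745;-0.2 0.5 -0.008 0 0 0.0745;-0.26 0.62 -0.008 0 0 0.0745;-0.2675 0.6675 -0.008 0 0 0.0745;-0.2675 0.6675 -0.008 0 0 0.0745;-0.2675 0.6675 -0.008 0 0 0.0745")

```text
time_s: 42.68
ee_pos: [0.4927, 0.2044, 0.2254]
ee_rot: [3.141, -0.001, -3.126]
contact_force: [0.2, -0.8, -1.0]
finger_gap: 0.0542
```

```bash
python3 - <<'E'
from h import *
w=Cam("wrist"); w.save("w34.png",None,1.5); print(pose()[0],r.get_state()["finger_gap"])
print(rows((*rk(-.117,.041)[:2],.128),(np.pi,0,np.pi+.016)))
E
```

```text
[0.49285707 0.20424922 0.22553602] 0.05388653661716739
(array([0.0009, 0.0036, 0.2438]), array([ 0.0002, -0.0005, -0.0006]))
```

View pics/w34.png

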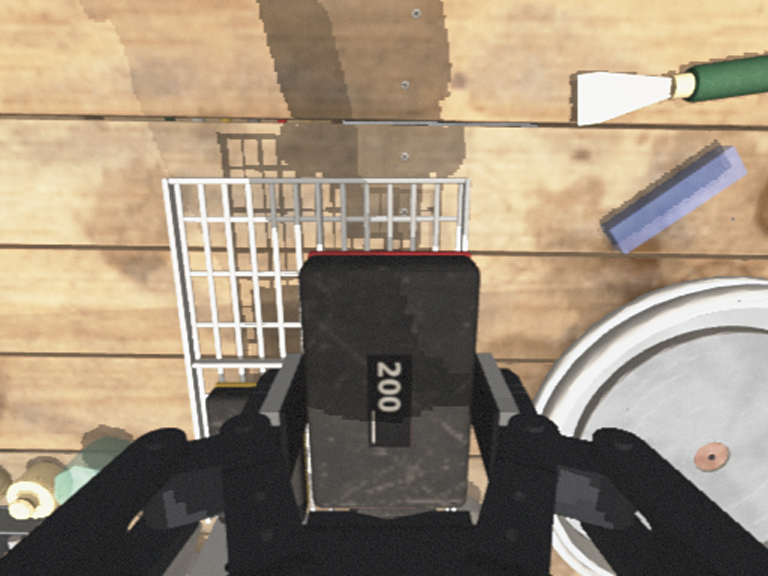

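carry_out(series="0.001 0.003 0.08 0 0 0;0.001 0.003 0.15 0 0 0;0.001 0.003 0.2 0 0 0;0.001 0.003 0.225 0 0 0;0.001 0.003 0.24 0 0 0;0.001 0.003 0.244 0 0 0;0.001 0.003 0.244 0 0 0")

```text
time_s: 43.6
ee_pos: [0.4929, 0.2067, 0.1285]
ee_rot: [3.141, 0.0, -3.126]
contact_force: [-0.1, 0.6, -0.6]
finger_gap: 0.0536
```

```bash
python3 - <<'E'
from h import *
w=Cam("wrist"); w.save("w35.png",None,1.5); print(pose()[0],r.get_state()["contact_force"],r.get_state()["finger_gap"])
E
```

```text
[0.49284422 0.20675448 0.12853375] [ 0.27149954 -0.09628193 -0.46272432] 0.054082826786311856
```

View pics/w35.png

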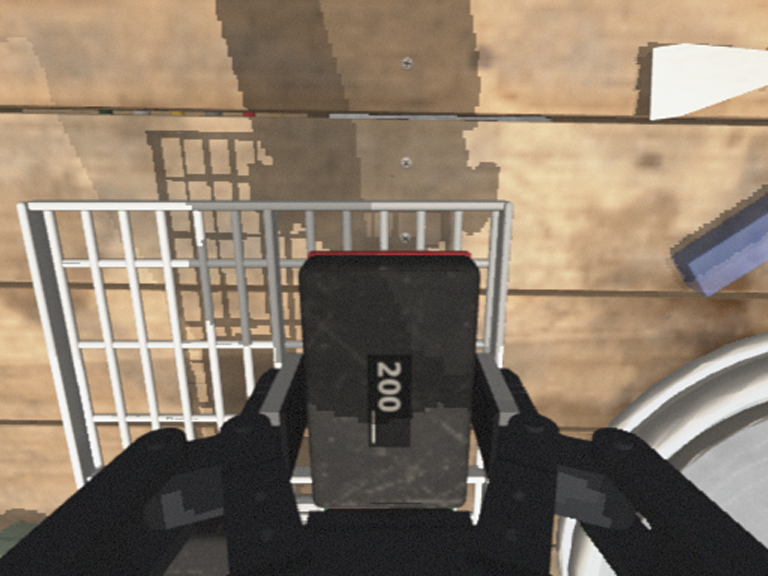

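```bash
python3 - <<'E'
from h import *
w=Cam("wrist")
for n,X in (("rib",(.548,.24,.106)),("ribfront",(.546,.10,.106)),("front lip",(.4372,.2,.102))): print(n,w.proj(X)*1.5)
print("front lip seen",w.plane((400/1.5,206/1.5),.102),"pad front bottom",w.plane((390/1.5,252/1.5),.106),"pad back top",w.plane((390/1.5,505/1.5),.1275), "pad front top", w.plane((390/1.5,262/1.5),.1275))
print("white1",w.plane((475/1.5,480/1.5),.104),w.plane((475/1.5,500/1.5),.104))
E
```

```text
rib [469.78214313 487.17656274]
ribfront [120.01299953 478.56068684]
front lip [372.52672989 208.33685886]
front lip seen [0.43626055 0.20921135 0.102     ] pad front bottom [0.45118883 0.20610915 0.106     ] pad back top [0.5368005  0.20757012 0.1275    ] pad front top [0.44883698 0.2059756  0.1275    ]
white1 [0.54618967 0.24233262 0.104     ] [0.55624706 0.24309062 0.104     ]
```

carry_out(series="0 0 0.006 0 0 0;0 0 0.011 0 0 0;0 0 0.015 0 0 0;0 0 0.015 0 0 0")

```text
time_s: 44.2
ee_pos: [0.4926, 0.2067, 0.122]
ee_rot: [3.141, -0.001, -3.126]
contact_force: [-0.7, 0.1, -0.1]
finger_gap: 0.054
```

carry_out(series="0 0 0.003 0 0 0;0 0 0.006 0 0 0;0 0 0.006 0 0 0")

```text
time_s: 44.58
ee_pos: [0.4925, 0.2068, 0.1201]
ee_rot: [3.141, -0.0, -3.125]
contact_force: [-3.8, -0.4, 9.3]
finger_gap: 0.0539
```

carry_out(series="0 0 -0.004 0 0 0;0 0 -0.004 0 0 0;0 0 -0.004 0 0 0", jaw=61)

```text
time_s: 44.95
ee_pos: [0.4926, 0.2067, 0.1212]
ee_rot: [3.141, -0.001, -3.126]
contact_force: [0.1, 1.4, -0.3]
finger_gap: 0.0607
```

carry_out(series="0 0 -0.02 0 0 0;0 0 -0.06 0 0 0;0 0 -0.15 0 0 0;0 0 -0.25 0 0 0;0 0 -0.32 0 0 0;0 0 -0.32 0 0 0")

```text
time_s: 45.7
ee_pos: [0.4935, 0.2068, 0.2515]
ee_rot: [3.14, 0.003, -3.126]
contact_force: [0.1, -0.4, -0.4]
finger_gap: 0.0611
```

```bash
python3 - <<'E'
from pads import *
w=Cam("wrist"); w.save("w36.png",None,1.5); print(pose()[0],r.get_state()["contact_force"],r.get_state()["finger_gap"])
pickle.dump(w,open("w36.pkl","wb"))
w21=pickle.load(open("w21.pkl","rb"))
# cork top corners from w21
for u,v in ((213,142),(252,142),(212,231),(262,231),(268,143)): print(w21.plane((u/1.5,v/1.5),.03))
w21.save("w21k.png",(130,85,190,165),8)
E
```

```text
[0.49301235 0.20669972 0.25003497] [ 0.50232786  0.45302645 -0.9495089 ] 0.060802116743418906
[ 0.40555993 -0.21779091  0.03      ]
[ 0.40559886 -0.18039689  0.03      ]
[ 0.49203154 -0.22905201  0.03      ]
[ 0.49210095 -0.17822211  0.03      ]
[ 0.40653202 -0.16512768  0.03      ]
```

View pics/w36.png

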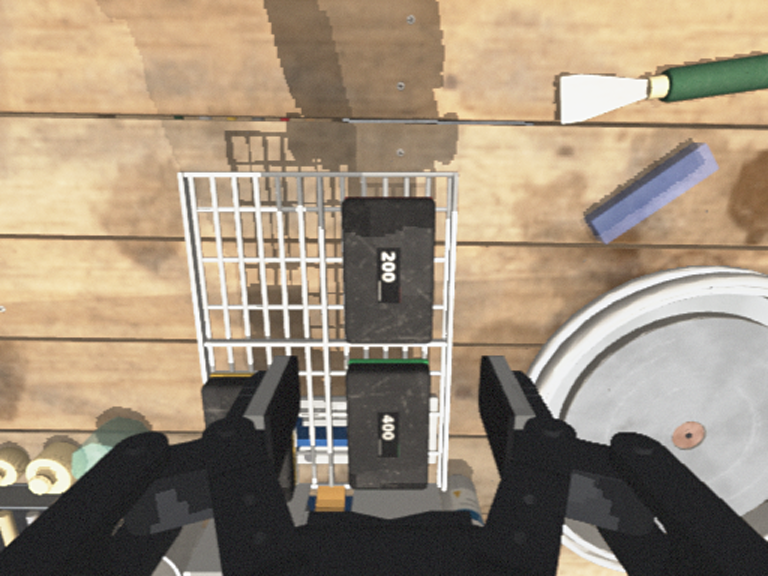

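View pics/w21k.png

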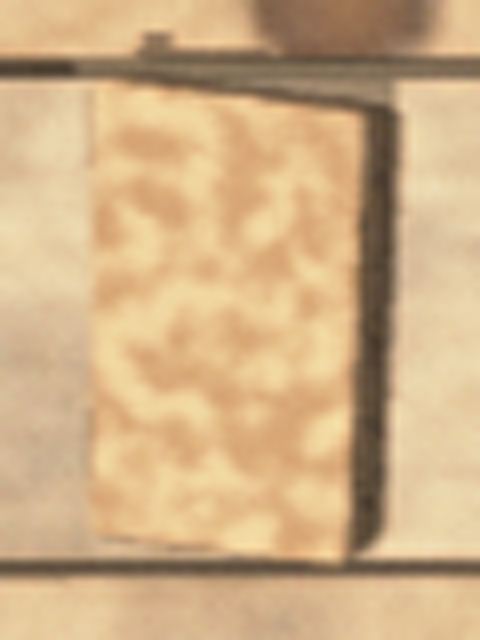

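```bash
python3 - <<'E'
from h import *
w21=pickle.load(open("w21.pkl","rb"))
C=np.array([w21.plane((130+u/8,85+v/8),.03)[:2] for u,v in ((92,78),(365,105),(350,562),(92,535))]);print(C.round(4))
c=C.mean(0);l=(C[2]-C[1])+(C[3]-C[0]);print(c,np.arctan2(l[1],l[0]),np.hypot(*l)/2)
print(rows((*c,.2),(np.pi,0,np.pi+np.arctan2(l[1],l[0]))))
E
```

```text
[[ 0.4057 -0.2185]
 [ 0.4104 -0.1698]
 [ 0.494  -0.1798]
 [ 0.4888 -0.2284]]
[ 0.44971086 -0.19913806] -0.11843219099793606 0.08395519655713357
(array([ 0.1246, -1.0129,  0.1239]), array([0.0006, 0.0005, 0.0672]))
```

carry_out(series="0.02 -0.12 0 0 0 0.03;0.04 -0.26 0 0 0 0.06;0.06 -0.4 0 0 0 0.067;0.08 -0.54 0 0 0 0.067;0.1 -0.68 0 0 0 0.067;0.11 -0.82 0.03 0 0 0.067;0.125 -0.95 0.08 0 0 0.067;0.125 -1 0.124 0 0 0.067;0.125 -1 0.124 0 0 0.067;0.125 -1 0.124 0 0 0.067", jaw=85)

```text
time_s: 47.0
ee_pos: [0.449, -0.1934, 0.1995]
ee_rot: [3.141, -0.001, 3.024]
contact_force: [-0.8, -0.5, 0.1]
finger_gap: 0.0852
```

```bash
python3 - <<'E'
from pads import *
w=Cam("wrist"); w.save("w37.png",None,1.5); print(pose()[0]);pickle.dump(w,open("w37.pkl","wb"))
w.save("w37k.png",(200,100,310,250),5)
E
```

```text
[ 0.44917131 -0.19327313  0.19978182]
```

View pics/w37.png

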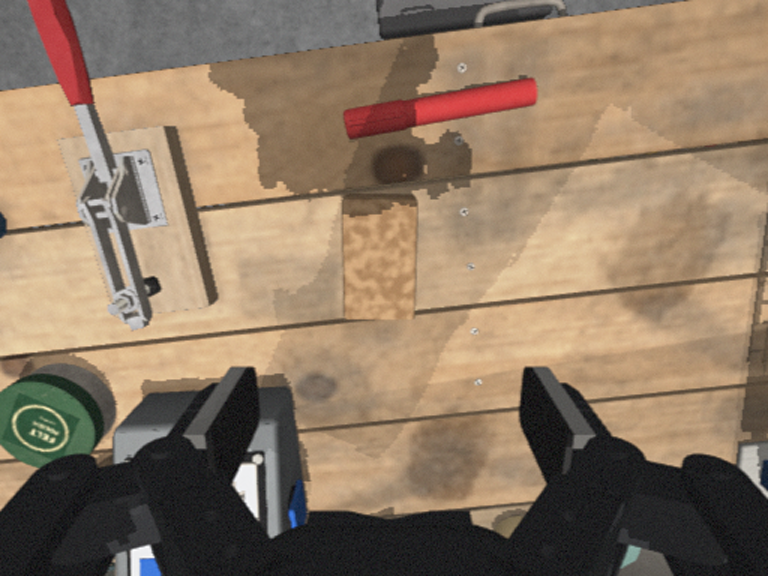

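View pics/w37k.png

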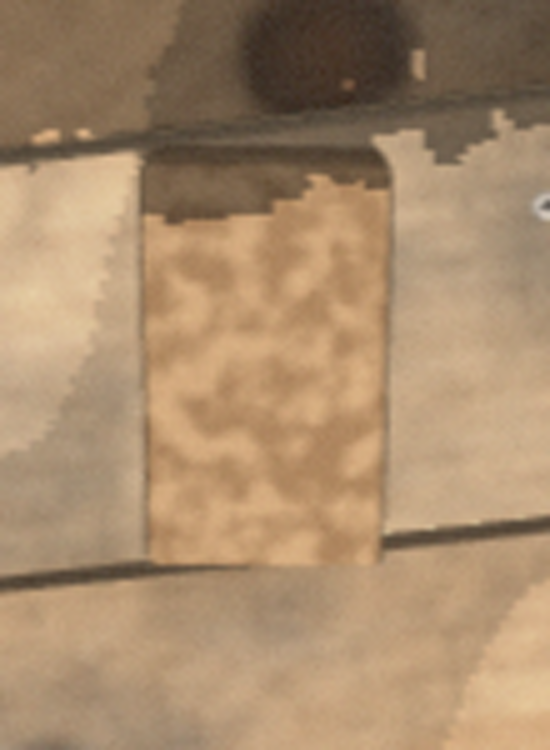

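```bash
python3 - <<'E'
from pads import *
w=pickle.load(open("w37.pkl","rb"))
C=np.array([w.plane((200+u/5,100+v/5),.03)[:2] for u,v in ((143,150),(388,150),(381,565),(150,565))]);print(C.round(4))
c=C.mean(0);l=(C[2]-C[1])+(C[3]-C[0]);ya=np.arctan2(l[1],l[0]);print(c,ya,np.hypot(*l)/2)
print("clamp edge",w.plane((195/1.5,220/1.5),.02),w.plane((215/1.5,300/1.5),.02))
print(rows((*c,.026),(np.pi,0,np.pi+ya)))
E
```

```text
[[ 0.4028 -0.2178]
 [ 0.4083 -0.1708]
 [ 0.4942 -0.1807]
 [ 0.4885 -0.229 ]]
[ 0.44843785 -0.19961878] -0.12251901029219461 0.08640665840475976
clamp edge [ 0.40878947 -0.32075308  0.02      ] [ 0.4667125  -0.32064974  0.02      ]
(array([-2.000e-04, -1.630e-02,  4.344e-01]), array([ 0.0003, -0.0002,  0.0027]))
```

carry_out(series="0 -0.016 0.12 0 0 0.003;0 -0.016 0.25 0 0 0.003;0 -0.016 0.37 0 0 0.003;0 -0.016 0.434 0 0 0.003;0 -0.016 0.434 0 0 0.003;0 -0.016 0.434 0 0 0.003", jaw=72)

```text
time_s: 47.8
ee_pos: [0.449, -0.2003, 0.0271]
ee_rot: [-3.141, 0.001, 3.018]
contact_force: [0.5, 0.3, 0.1]
finger_gap: 0.0722
```

carry_out(series="0 0 0 0 0 0;0 0 0 0 0 0;0 0 0 0 0 0;0 0 0 0 0 0;0 0 0 0 0 0", jaw=30, squeeze=30)

```text
time_s: 48.42
ee_pos: [0.4489, -0.2006, 0.0271]
ee_rot: [-3.142, 0.001, 3.018]
contact_force: [-0.8, 1.8, 11.1]
finger_gap: 0.0492
```

carry_out(series="0 0 -0.05 0 0 0;0 0 -0.15 0 0 0;0 0 -0.28 0 0 0;0 0 -0.42 0 0 0;0 0 -0.5 0 0 0;0 0 -0.5 0 0 0;0 0 -0.5 0 0 0")

```text
time_s: 49.3
ee_pos: [0.4481, -0.2003, 0.2254]
ee_rot: [3.141, -0.001, 3.018]
contact_force: [0.9, -0.8, 0.0]
finger_gap: 0.0492
```

```bash
python3 - <<'E'
from h import *
w=Cam("wrist"); w.save("w38.png",None,1.5); print(pose()[0],r.get_state()["contact_force"],r.get_state()["finger_gap"])
print(rows((*rk(-.117,-.041)[:2],.225),(np.pi,0,np.pi+.016)))
E
```

```text
[ 0.44790773 -0.20020302  0.22502315] [ 0.22688206  0.30443333 -0.27661224] 0.04906737871512257
(array([-0.0134,  0.8178,  0.001 ]), array([ 0.0006, -0.0009, -0.07  ]))
```

View pics/w38.png

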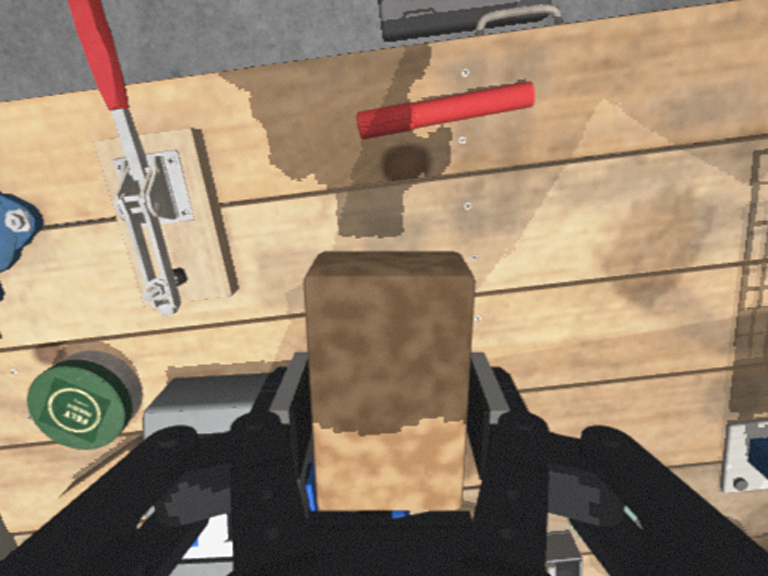

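carry_out(series="0 0.1 0 0 0 -0.03;-0.003 0.22 0 0 0 -0.07;-0.006 0.36 0 0 0 -0.07;-0.009 0.5 0 0 0 -0.07;-0.012 0.64 0 0 0 -0.07;-0.013 0.76 0 0 0 -0.07;-0.013 0.819 0 0 0 -0.07;-0.013 0.819 0 0 0 -0.07;-0.013 0.819 0 0 0 -0.07")

```text
time_s: 50.48
ee_pos: [0.4937, 0.1234, 0.2254]
ee_rot: [3.141, -0.002, -3.126]
contact_force: [1.5, 0.2, -0.0]
finger_gap: 0.0493
```

```bash
python3 - <<'E'
from h import *
w=Cam("wrist"); w.save("w39.png",None,1.5); print(pose()[0],r.get_state()["finger_gap"])
print(rows((*rk(-.117,-.041)[:2],.134),(np.pi,0,np.pi+.016)))
E
```

```text
[0.4937656  0.12318471 0.22559285] 0.0492758122449287
(array([-1.00e-04,  1.30e-03,  2.29e-01]), array([ 0.0002, -0.0007, -0.0004]))
```

View pics/w39.png

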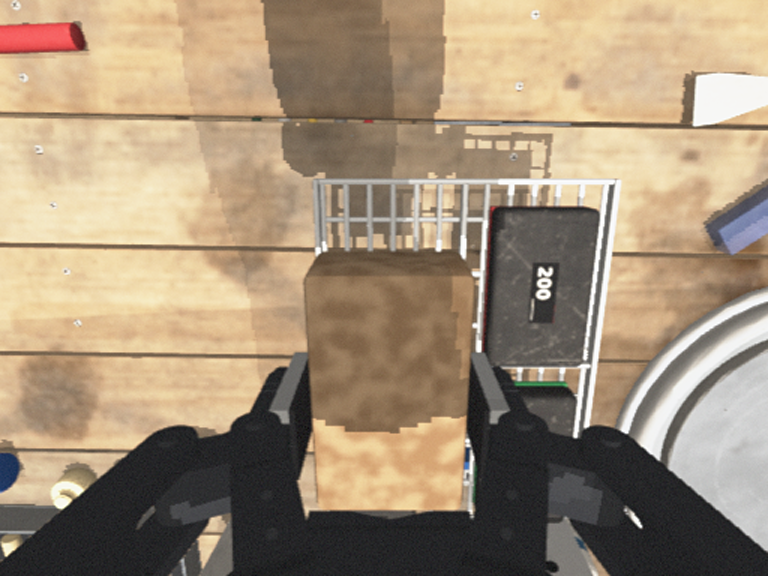

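carry_out(series="0 0.001 0.08 0 0 0;0 0.001 0.15 0 0 0;0 0.001 0.2 0 0 0;0 0.001 0.225 0 0 0;0 0.001 0.238 0 0 0;0 0.001 0.245 0 0 0;0 0.001 0.245 0 0 0")

```text
time_s: 51.4
ee_pos: [0.4942, 0.1244, 0.1283]
ee_rot: [3.141, -0.0, -3.126]
contact_force: [-0.2, 0.2, -0.1]
finger_gap: 0.0492
```

carry_out(series="0 0 0.003 0 0 0;0 0 0.006 0 0 0;0 0 0.008 0 0 0;0 0 0.008 0 0 0")

```text
time_s: 51.9
ee_pos: [0.494, 0.1245, 0.125]
ee_rot: [3.141, -0.0, -3.126]
contact_force: [-0.3, 0.3, 3.0]
finger_gap: 0.0493
```

```bash
python3 - <<'E'
from h import *
w=Cam("wrist"); w.save("w40.png",None,1.5); print(pose()[0],r.get_state()["finger_gap"],r.get_state()["contact_force"])
E
```

```text
[0.49401349 0.12448153 0.12497476] 0.04911077488356287 [-0.36477465  0.66477775  3.52592818]
```

View pics/w40.png

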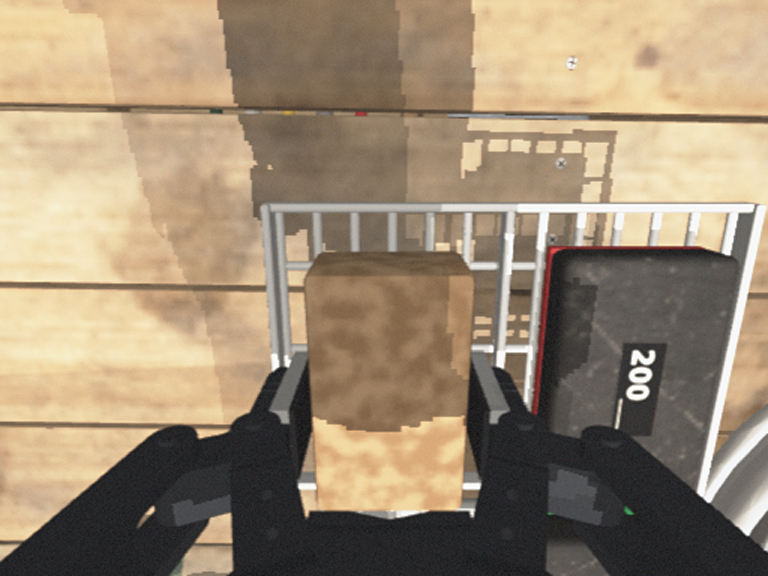

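Contact; release and retreat.

carry_out(series="0 0 0 0 0 0;0 0 0 0 0 0;0 0 -0.001 0 0 0", jaw=57)

```text
time_s: 52.32
ee_pos: [0.4939, 0.1244, 0.1251]
ee_rot: [3.141, -0.001, -3.126]
contact_force: [-0.5, -1.0, -0.2]
finger_gap: 0.0569
```

carry_out(series="0 0 -0.02 0 0 0;0 0 -0.06 0 0 0;0 0 -0.15 0 0 0;0 0 -0.25 0 0 0;0 0 -0.38 0 0 0;0 0 -0.5 0 0 0;0 0 -0.5 0 0 0")

```text
time_s: 53.2
ee_pos: [0.495, 0.1244, 0.3289]
ee_rot: [3.14, 0.005, -3.126]
contact_force: [0.4, 0.0, 0.4]
finger_gap: 0.0571
```

```bash
python3 - <<'E'
from h import *
w=Cam("wrist"); w.save("w41.png",None,1.5); print(pose()[0],r.get_state()["joint_positions"].round(2))
print(rows((.48,-.1,.33),(np.pi,0,np.pi)))
E
```

```text
[0.49454896 0.12434112 0.32675836] [0.09 0.22 0.11 1.45 0.   0.07]
(array([ 0.0453, -0.5602, -0.0088]), array([0.0005, 0.0011, 0.008 ]))
```

View pics/w41.png

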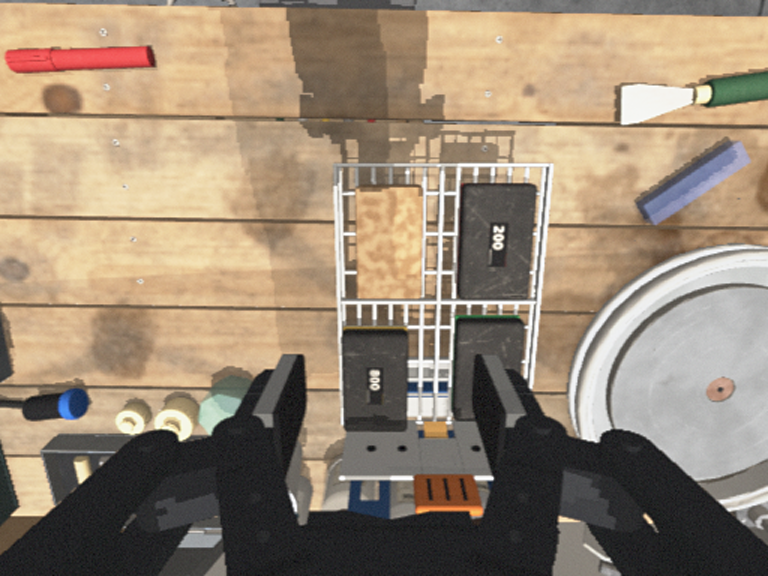

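carry_out(series="0.005 -0.06 -0.01 0 0 0.08;0.01 -0.12 -0.01 0 0 0.16;0.015 -0.18 -0.01 0 0 0.24;0.02 -0.24 -0.01 0 0 0.32;0.025 -0.3 -0.01 0 0 0.4;0.03 -0.36 -0.01 0 0 0.48;0.035 -0.42 -0.01 0 0 0.56;0.04 -0.48 -0.01 0 0 0.64;0.045 -0.54 -0.01 0 0 0.72;0.045 -0.56 -0.01 0 0 0.8;0.045 -0.56 -0.01 0 0 0.8", jaw=0)

```text
time_s: 54.62
ee_pos: [0.4793, -0.1003, 0.3283]
ee_rot: [-3.14, -0.001, 1.558]
contact_force: [-0.0, 0.5, -0.2]
finger_gap: -0.0003
```

```bash
python3 - <<'E'
from h import *
w=Cam("wrist"); w.save("w42.png",None,1.5); print(pose()[0],pose()[1].as_euler('xyz'));pickle.dump(w,open("w42.pkl","wb"))
s=Cam("scene");s.save("s42.png",(140,130,300,250),5);pickle.dump(s,open("sc42.pkl","wb"))
print(rows((.54,-.33,.25),RU))
print(rows((.51,-.22,.30),(np.pi,0,.7)))
E
```

```text
[ 0.47932946 -0.09985979  0.32845817] [-3.13983657e+00 -1.23332076e-03  1.56061981e+00]
(array([-0.5747,  0.1572,  0.1956]), array([-0.1428,  0.1343,  0.8039]))
(array([-0.3003,  0.0795,  0.0711]), array([-9.000e-04, -2.000e-04,  4.307e-01]))
```

View pics/s42.png

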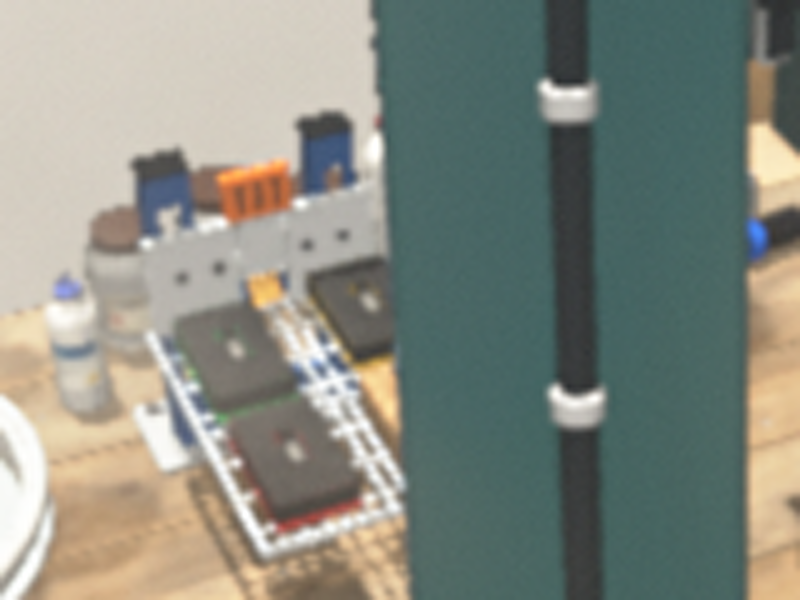

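View pics/w42.png

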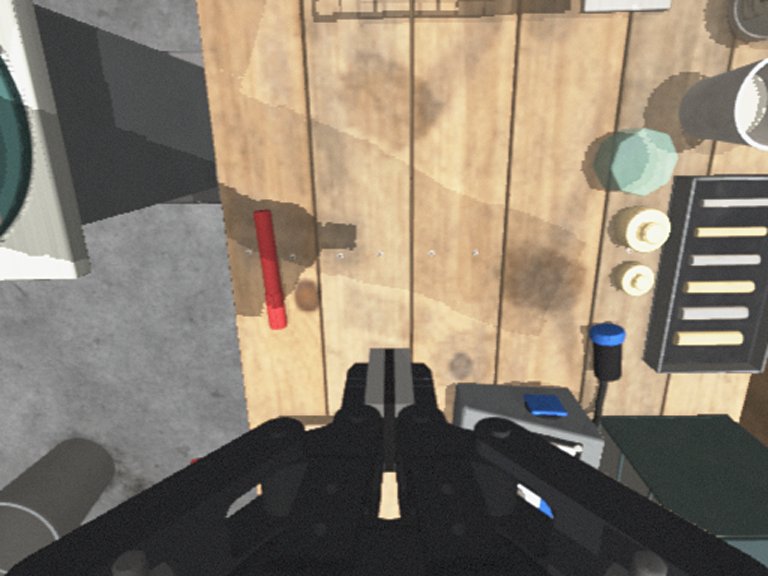

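carry_out(series="-0.06 0.015 0.02 -0.014 0.013 0.08;-0.12 0.03 0.04 -0.028 0.027 0.16;-0.18 0.045 0.06 -0.043 0.04 0.24;-0.24 0.06 0.08 -0.057 0.053 0.32;-0.3 0.08 0.1 -0.071 0.067 0.4;-0.36 0.095 0.12 -0.085 0.08 0.48;-0.42 0.11 0.14 -0.1 0.094 0.56;-0.48 0.13 0.16 -0.114 0.107 0.64;-0.53 0.145 0.18 -0.128 0.12 0.72;-0.575 0.157 0.1956 -0.1428 0.1343 0.8039;-0.575 0.157 0.1956 -0.1428 0.1343 0.8039;-0.575 0.157 0.1956 -0.1428 0.1343 0.8039")

```text
time_s: 56.22
ee_pos: [0.5394, -0.3298, 0.2508]
ee_rot: [3.14, -0.349, -0.063]
contact_force: [-0.6, -0.4, -0.4]
finger_gap: -0.0003
```

```bash
python3 - <<'E'
from h import *
w=Cam("wrist"); w.save("w43.png",(140,70,340,220),4); print(pose()[0],pose()[1].as_euler('xyz'));pickle.dump(w,open("w43.pkl","wb"))
w5=pickle.load(open("w5.pkl","rb")); w5.save("w5c.png",(160,70,320,220),4)
E
```

```text
[ 0.53948195 -0.32995045  0.25097049] [ 3.14021893 -0.34967001 -0.063642  ]
```

View pics/w43.png

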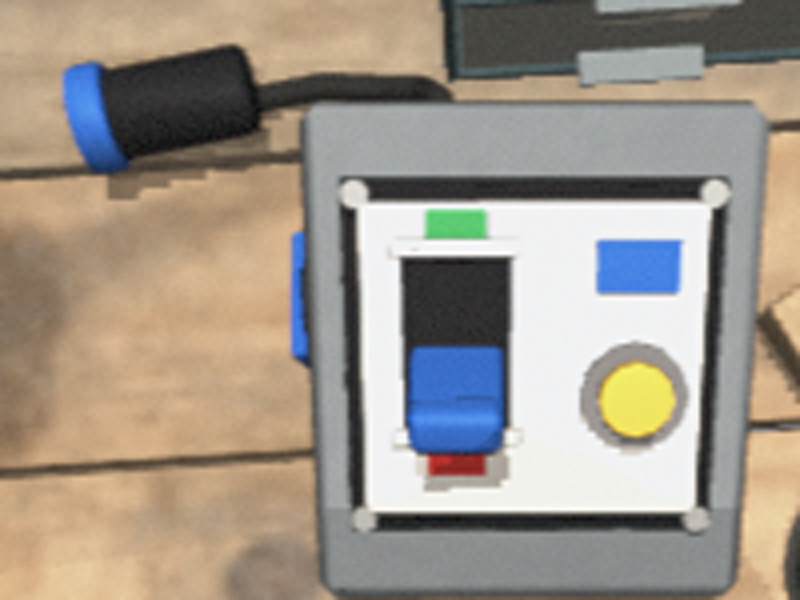

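View pics/w5c.png

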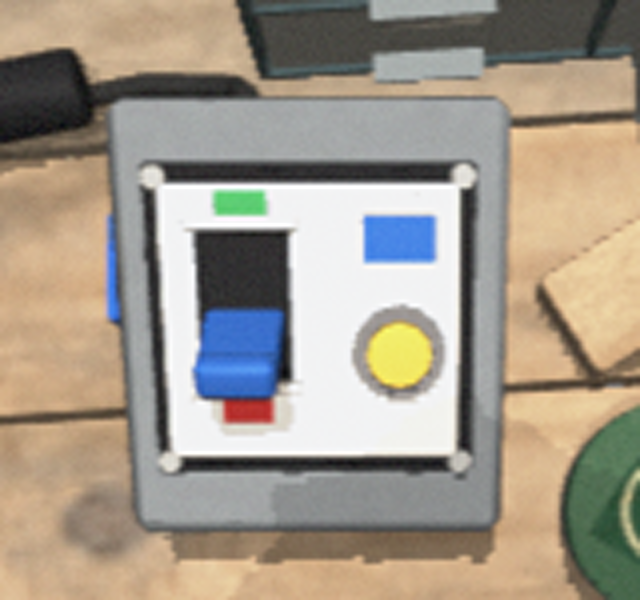

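```bash
cat > lev.py <<'E'
from h import *
w=pickle.load(open("w43.pkl","rb"));w5=pickle.load(open("w5.pkl","rb"))
Rz=Ro.from_euler('z',YU); up=Rz.apply([np.cos(.349),0,np.sin(.349)]); n=Rz.apply([-np.sin(.349),0,np.cos(.349)]); lat=Rz.apply([0,1,0])
B=np.array([.599,-.3756,.082]); F=B-.0075*n
def onp(c,uv,h):
    d=c.ray(uv);s=((F+h*n-c.c)@n)/(d@n);return c.c+s*d
def loc(X): d=X-F; return np.round([d@up*1000,d@lat*1000,d@n*1000],1)
E
python3 - <<'E'
from lev import *
f=lambda x,y:(140+x/4,70+y/4); g=lambda x,y:(160+x/4,70+y/4)
for nme,p,h in [("btn",f(637,400),.0075),("slot top",f(457,256),0),("barlow",f(457,437),.002),("barup",f(455,247),.002),("lever end low edge",f(455,452),.028),("lever ridge",f(455,402),.033),("L",f(409,430),.03),("R",f(503,430),.03)]:
    print(nme,loc(onp(w,p,h)))
for nme,p,h in [("btn",g(399,354),.0075),("slot top",g(240,230),0),("lever low",g(236,397),.028),("ridge",g(240,355),.033),("screwU",g(307,176),0),("screwD",g(315,460),0)]:
    print("w5",nme,loc(onp(w5,p,h)))
X,e=tri([(w,f(455,402)),(w5,g(240,354))]);print(loc(X),e)
X,e=tri([(w,f(455,452)),(w5,g(236,397))]);print(loc(X),e)
print("unit",up,lat,n)
E
```

```text
btn [-0.8 -0.5  7.5]
slot top [35.3 46.4  0. ]
barlow [-12.5  46.5   2. ]
barup [37.9 46.9  2. ]
lever end low edge [-8.9 46.6 28. ]
lever ridge [ 5.1 46.5 33. ]
L [-2.7 57.7 30. ]
R [-2.6 34.9 30. ]
w5 btn [-0.5 -0.3  7.5]
w5 slot top [35.4 47.2  0. ]
w5 lever low [-8.7 46.5 28. ]
w5 ridge [ 4.6 44.2 33. ]
w5 screwU [51.1 26.9 -0. ]
w5 screwD [-36.3  26.2   0. ]
[ 0.7 46.7 14.8] [[0.1, -0.3], [-0.1, 0.2]]
[-9.  46.6 27.4] [[0.0, -0.1], [-0.0, 0.1]]
unit [ 0.93773069 -0.06103848  0.34195826] [0.06495424 0.99788824 0.        ] [-0.34123613  0.02221164  0.93971514]
```

```bash
python3 - <<'E'
from lev import *
z=-n
def T(u,l,h): return F+(u*up+l*lat+h*n)/1000-.017*z
print(rows(T(-27,46.7,50),RU)); print(loc(pose()[0]+.017*z), pose()[0], T(-27,46.7,50))
E
```

```text
(array([-0.0656, -0.0129,  0.3015]), array([ 0.0005, -0.0003,  0.0006]))
[ -0.8  41.7 170.6] [ 0.53948195 -0.32995045  0.25097049] [ 0.55641108 -0.32602899  0.12868018]
```

carry_out(series="-0.03 -0.006 0.08 0 0 0;-0.066 -0.012 0.17 0 0 0;-0.066 -0.013 0.25 0 0 0;-0.066 -0.013 0.3 0 0 0;-0.066 -0.013 0.3 0 0 0;-0.066 -0.013 0.3 0 0 0")

```text
time_s: 57.02
ee_pos: [0.5563, -0.3267, 0.1299]
ee_rot: [3.14, -0.351, -0.067]
contact_force: [0.1, 0.3, 0.1]
finger_gap: 0.0002
```

```bash
python3 - <<'E'
from lev import *
w=Cam("wrist"); w.save("w44.png",None,1.5);z=-n
def T(u,l,h): return F+(u*up+l*lat+h*n)/1000-.017*z
print(rows(T(-27,46.7,17),RU)); print(loc(pose()[0]+.017*z))
E
```

```text
(array([-0.0012, -0.0022,  0.0859]), array([ 0.0011, -0.001 , -0.001 ]))
[-26.6  45.9  51.3]
```

View pics/w44.png

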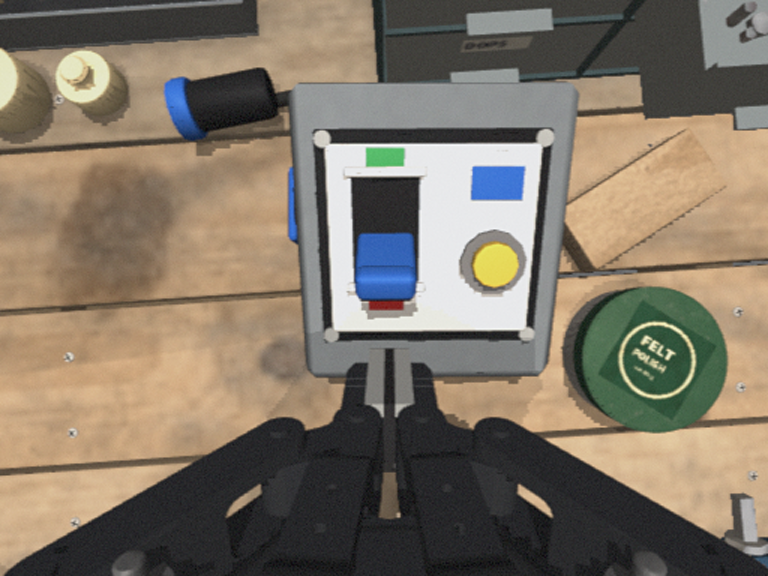

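carry_out(series="-0.001 -0.002 0.04 0 0 0;-0.001 -0.002 0.07 0 0 0;-0.001 -0.002 0.086 0 0 0;-0.001 -0.002 0.086 0 0 0")

```text
time_s: 57.58
ee_pos: [0.5674, -0.3265, 0.0956]
ee_rot: [-3.141, -0.349, -0.069]
contact_force: [0.0, 0.1, 0.7]
finger_gap: -0.0
```

```bash
python3 - <<'E'
from lev import *
w=Cam("wrist"); w.save("w45.png",None,1.5);z=-n
print(loc(pose()[0]+.017*z),r.get_state()["contact_force"])
E
```

```text
[-27.7  46.8  15.6] [ 0.03400755  0.26276532 -0.35094046]
```

View pics/w45.png

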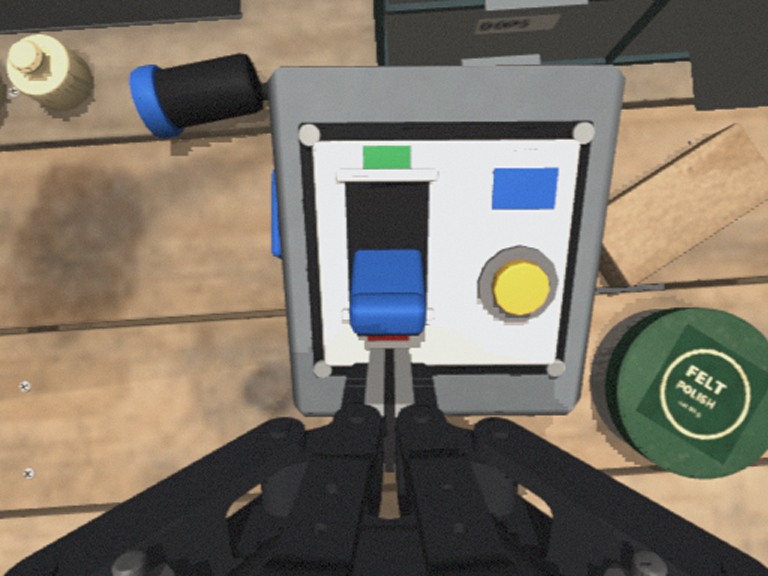

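carry_out(series="0.012 0 0 0 0 0;0.024 0 -0.001 0 0 0;0.036 0 -0.003 0 0 0;0.048 0 -0.003 0 0 0;0.06 0 -0.003 0 0 0;0.07 0 -0.003 0 0 0;0.078 0 -0.003 0 0 0;0.078 0 -0.003 0 0 0")

```text
time_s: 58.62
ee_pos: [0.5964, -0.3286, 0.1082]
ee_rot: [3.141, -0.35, -0.068]
contact_force: [-3.5, -0.0, 2.1]
finger_gap: -0.0001
```

```bash
python3 - <<'E'
from lev import *
w=Cam("wrist"); w.save("w46.png",None,1.5);z=-n;s=r.get_state()["contact_force"]
print(loc(pose()[0]+.017*z),s,"along up",s@up,"n",s@n)
E
```

```text
[ 3.6 46.8 17. ] [-4.0491719   1.38334756  1.33086089] along up -3.4263713259216937 n 2.663080296300006
```

View pics/w46.png

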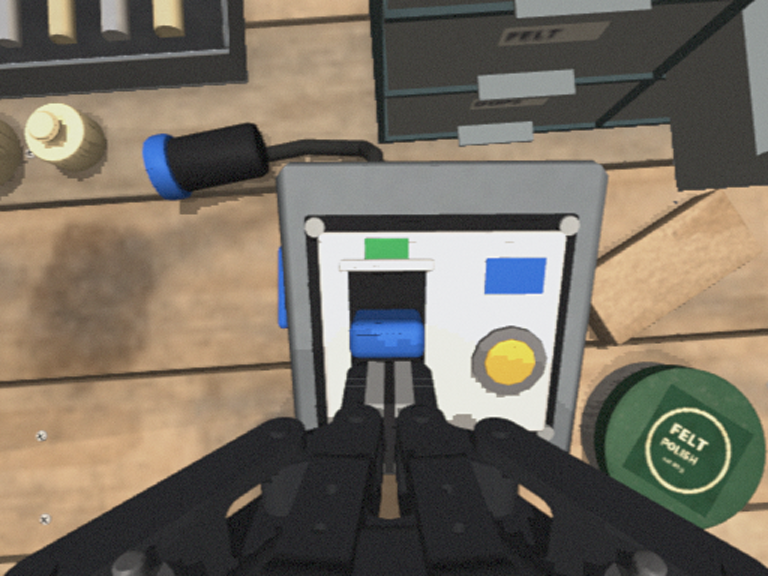

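carry_out(series="0.005 0 0 0 0 0;0.01 0 0 0 0 0;0.014 0 0 0 0 0;0.014 0 0 0 0 0")

```text
time_s: 59.18
ee_pos: [0.6017, -0.3291, 0.1101]
ee_rot: [3.141, -0.35, -0.069]
contact_force: [-1.6, -0.4, -2.0]
finger_gap: 0.0001
```

carry_out(series="0.004 0 0 0 0 0;0.008 0 0 0 0 0;0.008 0 0 0 0 0")

```text
time_s: 59.55
ee_pos: [0.6035, -0.3291, 0.1105]
ee_rot: [3.142, -0.347, -0.069]
contact_force: [-9.0, -0.2, -3.8]
finger_gap: -0.0001
```

```bash
python3 - <<'E'
from lev import *
w=Cam("wrist"); w.save("w47.png",(190,130,390,290),4);z=-n;s=r.get_state()["contact_force"]
print(loc(pose()[0]+.017*z),s,"along up",s@up,"n",s@n)
E
```

```text
[11.1 46.7 16.8] [-8.46203421 -0.35401176 -3.68538   ] along up -9.173746998094328 n -0.5835187517232947
```

View pics/w47.png

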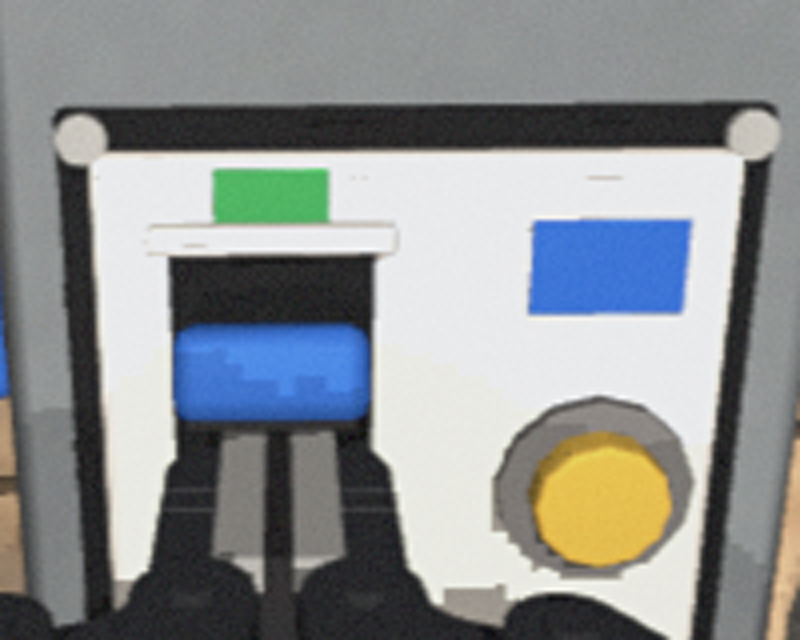

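carry_out(series="0.003 0 0 0 0 0;0.006 0 0 0 0 0;0.006 0 0 0 0 0")

```text
time_s: 59.98
ee_pos: [0.604, -0.329, 0.1105]
ee_rot: [-3.141, -0.344, -0.071]
contact_force: [-20.7, -0.6, -0.3]
finger_gap: 0.0
```

carry_out(series="0.003 0 0 0 0 0;0.006 0 0 0 0 0;0.006 0 0 0 0 0")

```text
time_s: 60.35
ee_pos: [0.6044, -0.329, 0.1105]
ee_rot: [-3.141, -0.34, -0.072]
contact_force: [-34.1, -0.8, 3.8]
finger_gap: 0.0004
```

```bash
python3 - <<'E'
from lev import *
w=Cam("wrist"); w.save("w48.png",(190,130,390,290),4);z=-n;s=r.get_state()["contact_force"]
print(loc(pose()[0]+.017*z),s,"along up",s@up,"n",s@n)
E
```

```text
[11.9 46.9 16.5] [-33.78973316  -0.24884181   3.28023655] along up -30.54877692514439 n 14.607238577508676
```

View pics/w48.png

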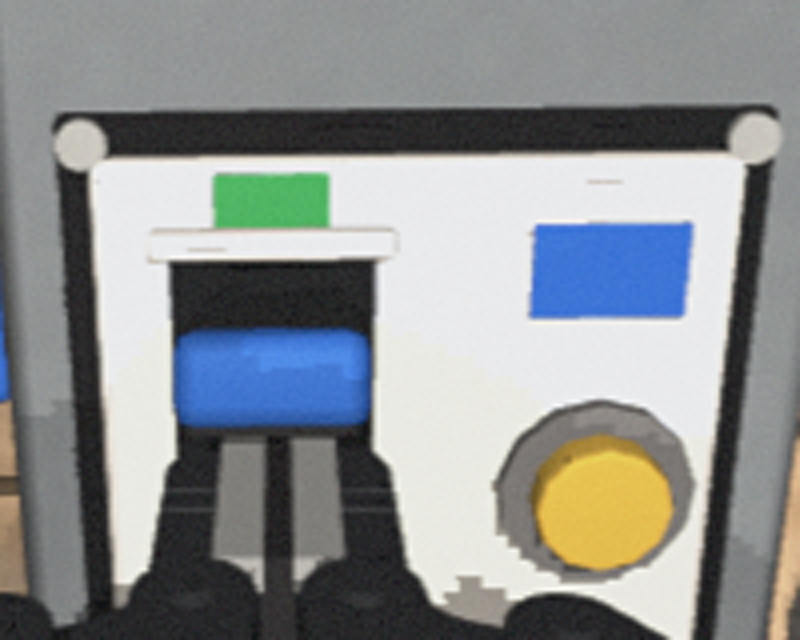

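carry_out(series="-0.006 0 0 0 0 0;-0.012 0 0 0 0 0;-0.018 0 0 0 0 0;-0.025 0 0 0 0 0;-0.035 0 0 0 0 0;-0.035 0 0 0 0 0")

```text
time_s: 61.15
ee_pos: [0.596, -0.3287, 0.1083]
ee_rot: [3.141, -0.351, -0.069]
contact_force: [-0.2, 0.0, -0.1]
finger_gap: -0.0
```

```bash
python3 - <<'E'
from lev import *
w=Cam("wrist"); w.save("w49.png",(190,100,390,260),4);z=-n;s=r.get_state()["contact_force"]
print(loc(pose()[0]+.017*z),s)
E
```

```text
[ 3.4 46.6 17.3] [ 0.21593813 -0.47991438 -0.65332729]
```

View pics/w49.png

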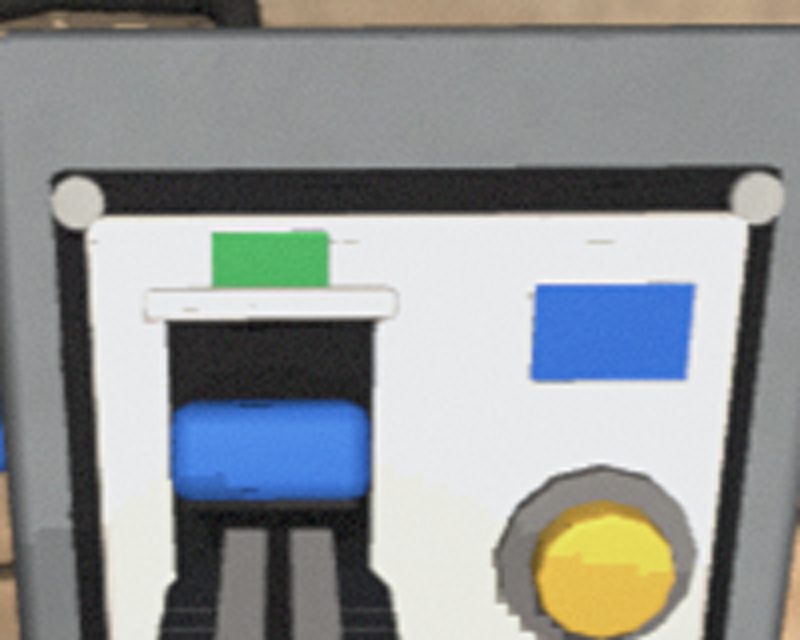

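carry_out(series="-0.03 0 0 0 0 0;-0.05 0 -0.03 0 0 0;-0.06 0 -0.1 0 0 0;-0.06 0 -0.2 0 0 0;-0.06 0 -0.33 0 0 0;-0.06 0 -0.42 0 0 0;-0.06 0 -0.42 0 0 0;-0.06 0 -0.42 0 0 0")

```text
time_s: 62.2
ee_pos: [0.5155, -0.3229, 0.2573]
ee_rot: [3.141, -0.35, -0.069]
contact_force: [-0.5, -0.4, -0.0]
finger_gap: 0.0004
```

```bash
python3 - <<'E'
from lev import *
w=Cam("wrist"); w.save("w50.png",None,1.5);pickle.dump(w,open("w50.pkl","wb"))
s=Cam("scene"); s.save("s50.png",None,1.5)
t=Cam("top"); t.save("t50.png",None,1.5); print(pose()[0])
E
```

```text
[ 0.51572793 -0.32274769  0.25654698]
```

View pics/w50.png

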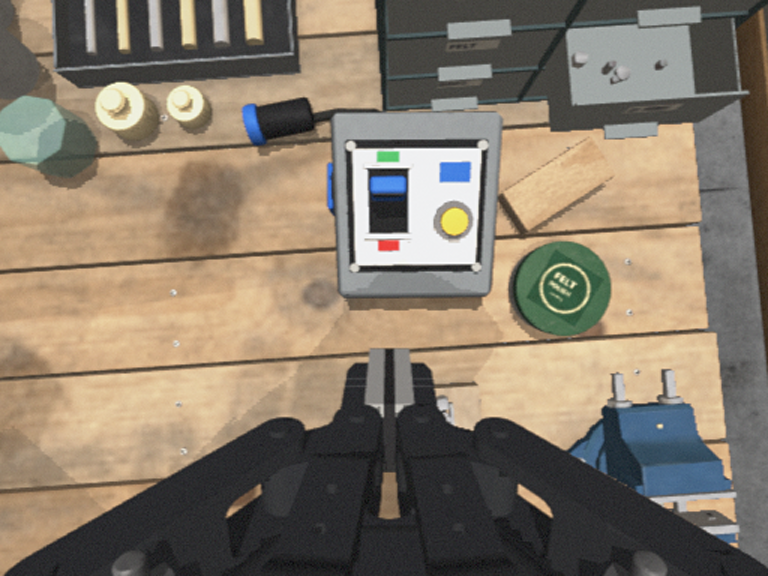

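View pics/s50.png

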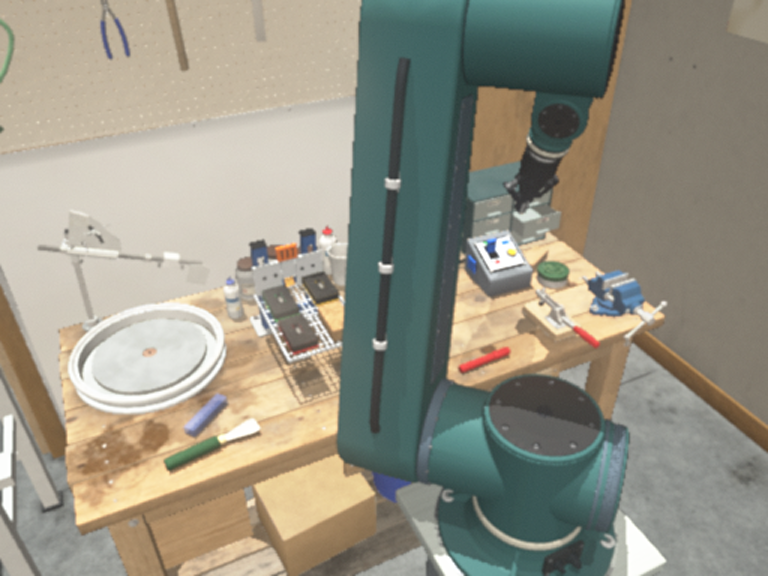

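View pics/t50.png

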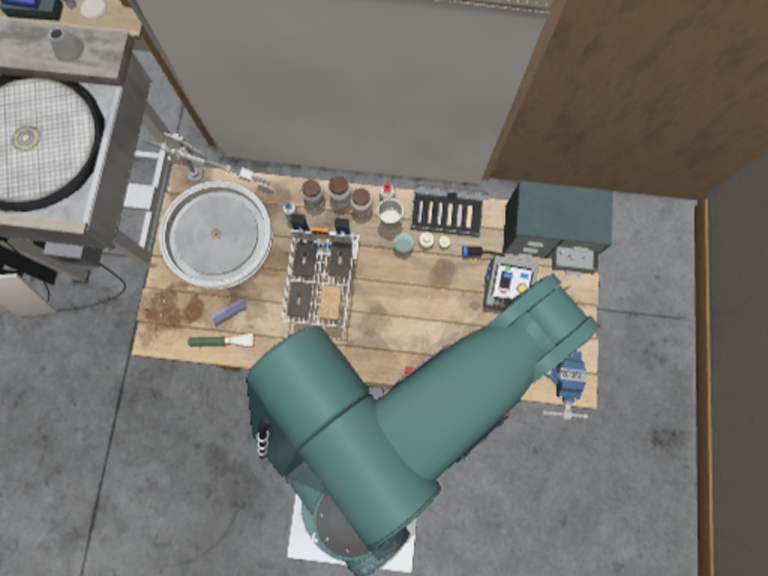

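```bash
python3 - <<'E'
from rig import r
print(r.finish_job())
E
```

```text
the job is handed in; nothing more can be done
None
```

The job is handed in at about 62 s of the 200 s allowed. As far as my checks go, every step was done in order; the interface gave no verdict.

**What I did**
- **Button:** I pressed the test button with about 7 N until the blue lever dropped.
- **Rack:** I hooked the drip rack into the top slots and pressed it down (up to 37 N) until it locked.
- **Pads and cork:** All three pads and the cork block were there, and each went into its own bay:
  - yellow in the rear right
  - green in the rear left
  - red in the front left
  - cork in the front right
- **Lever:** I pushed the lever up to its stop with about 34 N.

**Last checks**
- **Lever and button:** The lever stayed up after I backed off, with no force reading, and the button looks fully out.
- **Rack:** The brass catch shows over the plate's edge, and the rack was about 2 mm below seat height. A light pull up moved it 2.6 mm with almost no resistance. After I pressed it down harder, a second pull met about 10 N, so I took it as locked.
- **Pads and block:** They look flat in the last pictures, though the cork block shows only in the top view.
- **Bystanders:** The glass block, tin and glass bar look unmoved.

**Where things were less exact**
- The rack leans forward by roughly 0.04 to 0.05 rad, inside the 0.09 rad limit. The two estimates were 0.036 rad by triangulation and 0.047 rad from the contact heights.
- Some two-view heights were off from the text by up to about 10 mm, and one (a rack-stand foot) by 20 mm. There I relied on contact forces and on views at the stated heights.

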